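# Scoop the last dowel pins out of a tilted pan into a kit tray on the scale

## Task

Make up a pin kit: seat the empty kit tray flat and square in the locating frame on the scale, raise the parts pan by its bar so that it stays tilted and the pins pile up at its low end, then scoop the pins out with the scoop (no fingers on pins in the pan) and tip every one of them into the seated tray. The tray has to be in its frame before the first scoopful is lifted, and the pan has to stay tilted for it. When all the pins are in the tray, stand the scoop level on its rubber mat, lay the pan flat again, and do not disturb the other things on the bench.

Things in the scene. Friction and masses are not known exactly. Their poses are not given: they have to be found in the camera images.
- tray: open white plastic kit tray, empty and standing on the bench at the start, 68 (x) by 116 (y) by 44 mm high outside, walls and floor 3 mm, about 0.12 kg, liftable with an outside grip across its 68 mm width. Origin at the centre of its underside, z up; its two ends are alike
- scale: grey bench scale, fixed on the bench, 250 by 210 mm, with a locating frame on its steel platter; its black display panel is at its -x end. Origin on the bench under the frame's centre, z up, x and y along the sides. It stands on one side of the pan, the scoop's mat on the other
- nest (a point): centre of the frame's pocket, on the pocket floor, 52 mm above the bench, axes as the scale's. The pocket is 72 (x) by 120 mm (y), so the tray fits with its long side along y with 2 mm to spare on each side. Four aluminium rails, 15 mm high with sloped lead-ins, leave the corners open
- pan (a joint): tilt of the parts pan in rad: 0 flat, 0.30 fully raised against its stop. The hinge lies across the pan's far end; it is stiff (about 2.4 N m of friction; 13 N at the bar lifts it) and the pan stays where it is left
- pan_foot (a point): on the grey pan: middle of the foot of its end wall at the hinged (low) end, on the floor. Axes turn with the pan: x along it towards that end, y along the hinge, z square to the floor. Hinge axis: 20 mm beyond (+x) and 4 mm below. Inside, the pan reaches 205 mm back (-x) and 52 mm to each side; upright walls 30 mm high, 62 mm in the last 52 mm; the end wall, 62 mm high, leans out by 28 degrees
- pan_bar (a point): centre of the pan's lifting bar, a black bar 12 mm in diameter and 94 mm long, along y, 47 mm outside the pan's near wall and level with its rim (52 mm above the bench when flat); free to grip in the middle 70 mm. Axes turn with the pan, as those of pan_foot
- scoop: aluminium hand scoop standing on its mat at the start, about 0.16 kg. Its flat floor, 72 (x) by 98 mm (y) and 2 mm thick (1.5 mm at the lip), is open at the front; side walls 32 mm high, starting 10 mm behind the lip (full height from 30 mm behind it), back wall 39 mm high. Origin at the centre of the floor's underside, x towards the lip, z up
- scoop_lip (a point): middle of the scoop's front lip, on the underside: 36 mm ahead (+x) of the scoop's origin
- scoop_grip (a point): middle of the scoop's black handle, a straight bar 18 mm wide with flat sides, 36 mm high and 84 mm long behind the scoop, pointing away from the lip and rising by 14 degrees towards its end. This point is 77 mm behind (-x) and 66 mm above the scoop's origin
- mat: grey-blue rubber mat for the scoop, fixed flat on the bench, 250 (x) by 140 mm (y), 4 mm thick. Origin at the centre of its underside, axes along its sides
- pin0: steel dowel pin with domed ends, 16 mm in diameter and 28 mm long, 30 g; all pins are alike and lie loose in the parts pan at the start, 6 to 10 of them (absent ones give None). Origin at its centre, x axis along it. Smooth: it rolls readily and slides on slopes steeper than about 11 degrees
- pin1: steel dowel pin, as pin0
- pin2: steel dowel pin, as pin0
- pin3: steel dowel pin, as pin0
- pin4: steel dowel pin, as pin0
- pin5: steel dowel pin, as pin0
- pin6: steel dowel pin, as pin0
- pin7: steel dowel pin, as pin0
- pin8: steel dowel pin, as pin0
- pin9: steel dowel pin, as pin0
- tape_roll: roll of brown packing tape lying flat, 104 mm in diameter, 48 mm high, loose; leave alone. Origin at the centre of its underside
- marker: black marker pen, 130 by 15 mm, lying between the robot and the pan, loose; leave alone. Origin at the centre of its underside
- tape_measure: pocket tape measure, 70 by 35 by 65 mm high, at the far side, loose; leave alone. Origin at the centre of its underside

How it is judged:
By the outcome, as a careful person would: the job done as asked, in the order asked, and still so for the second after the job is handed in, with the robot touching nothing.
Of pin0, pin1, pin2, pin3, pin4, pin5, pin6, pin7, pin8, pin9 only 6 to 10 are there at a start; the rules pass over those that are not, and their reading is None.
At some moment in a run one of scoop, tray may be knocked a few centimetres aside while the robot is not near it.
It also fails if it takes over 200 s, if anything falls off the work surface, if the arm or the gripper's body presses on something with over 40 N, if the wrist force passes 120 N, or if a joint passes its speed limit or range.

## Robot

A 6-joint arm with a two-finger parallel gripper is mounted at the origin on the work surface. World frame = base frame: x ahead of the robot, y to its left, z up, the work surface at z = 0. Lengths are in mm, angles in rad, forces in N, time in s.
With the tool pointing down it reaches from about 400 to 925 mm from the base axis. Payload 12.5 kg.
Tool frame: the origin (TCP) lies where the fingers leave the gripper's body, on its centre line; the fingertips stand 78 mm ahead of it and the grasp point (between the pads) lies 59 mm ahead of it (env.tip_extent is the distance from the TCP to the fingertips, in mm); z points along the fingers, y is the direction in which the jaws open and shut (so a half turn about z gives the same grasp; the last joint's range is limited). The gripper opens to 95 mm and grips with 3 to 60 N. Pads are 20 mm wide; open, the fingers measure 119 mm over their backs; the gripper's body (75 mm by 180 mm) begins 59 mm behind the grasp point.
Start: joints at [1.125, 0.491, 1.559, -0, 1.092, -0.106], TCP at [208.292, 589.281, 292.261] pointing down, gripper open.
Joint ranges: [-3.1, 3.1], [-0.84, 2.19], [0.05, 2.79], [-1.13, 4.28], [0.06, 2.93], [-2.69, 2.69]. Speed limits (rad/s): [2.22, 2.22, 2.79, 3.14, 3.14, 3.14].

## Interface

Orientations are given as [roll, pitch, yaw] about the fixed x, y, z axes, in that order (R = Rz(yaw) Ry(pitch) Rx(roll)).
In Python, from cell import env gives the robot as it stands. The module is installed in compiled form; this text tells all that it offers.
- The arm moves only by the tool play_rows, never from a script. Its argument "targets" is a list of rows, each an object with "linear": the shift along the tool's x, y, z in mm, a list of three; "turn": the turn about the tool's z in rad. A call has 1 to 20 rows; each row is the pose to reach, as a shift and turn from the pose commanded when the call began, along the tool's axes at that moment; what a row does not reach only later rows make up. A row lasts 1/8 s, in which the tool goes at most 62.5 mm and 10.7 degrees, less where a joint would pass 70% of its speed; a pose out of reach is approached as far as the arm can. A call with a gripper value outside its range is refused whole. "hand" is the finger opening in mm, from 0 to 95.1, set as the call begins (left out, the last holds). The fingers move at their own pace and stop on an object; the grip force is fixed at half the most. Time passes only in rows, so rows that repeat a pose let the fingers close. It gives the time, the measured TCP pose, the force and the opening at its end, in the units of the state.
- env.state(): the state, without advancing time (a new reading comes with each control period).
- env.read_camera(name): name is "side" or "top"; returns (picture, depth): 384x512x3 uint8, red, green, blue; 384x512 float32, mm along the optical axis (not along the pixel's ray), 0 where there is no reading.
- env.camera_params(name): a dict with "fx", "fy", "cx", "cy" (pixels), "R" (3x3) and "t" (3): a world point X has camera coordinates R X + t. Camera axes: x right, y down, z forward; pixel columns grow to the right and rows downward; lengths in mm; the calibration is good to about 2 mm. A picture is of the moment at which its call begins. camera_params takes no time and is no camera call.
- env.job_done(): hands the job in, once; it reports no verdict.
The state is a dict: "t": time; "joints": joint angles; "qvel": joint speeds; "tau": joint torques, N m; "eef_pos": TCP position; "tcp_rot": TCP orientation; "ft_force": force on the tool from outside, world axes, zero at the start; "moment": the same for the moment, N m; "opening": opening from 0.0 (shut) to 1.0 (fully open).
Only numpy, scipy, OpenCV 4.12 (cv2) and the standard library are available. Lean on these libraries where they do the work, as an engineer would, in place of code of your own. Each camera call takes 0.05 s, during which the arm holds its last target.

## Working session

There is one attempt and no reset: what is moved stays moved. The work goes in short steps, Python scripts to look and compute and a tool call to move; the robot and the scene stay as the last step left them, time stands still between calls to the robot, and variables do not carry over. Pictures are saved under pics/ and viewed, and the job is handed in when it is done.

Besides the shell and the picture viewer there is one more tool, called after "Emit:" as a command line: name --argument value ..., lists and objects as JSON in quotes. play_rows: Moves the arm, as the interface text tells. Its arguments: {"type":"object","properties":{"targets":{"type":"array","items":{"type":"object","properties":{"linear":{"type":"array","items":{"type":"number"}},"turn":{"type":"number"}}}},"hand":{"type":"number"}},"required":["targets"]}

```bash
mkdir -p pics; cat > h.py <<'E'
import numpy as np, cv2
from cell import env
def cam(n):
    p=env.camera_params(n); return p,np.array(p['R']),np.array(p['t'])
def cloud(n,d):
    p,R,t=cam(n); v,u=np.mgrid[0:d.shape[0],0:d.shape[1]]
    c=np.stack([(u-p['cx'])/p['fx']*d,(v-p['cy'])/p['fy']*d,d],-1)
    return (c-t)@R      # world points
def ray(n,u,v,z):
    p,R,t=cam(n); o=-R.T@t; d=R.T@np.array([(u-p['cx'])/p['fx'],(v-p['cy'])/p['fy'],1])
    return o+d*(z-o[2])/d[2]
def proj(n,X):
    p,R,t=cam(n); c=np.asarray(X,float)@R.T+t
    return np.stack([c[...,0]/c[...,2]*p['fx']+p['cx'],c[...,1]/c[...,2]*p['fy']+p['cy']],-1)
def snap(tag,names=('side','top'),crop=None):
    out={}
    for n in names:
        im,d=env.read_camera(n); out[n]=(im,d); np.savez(f'/tmp/{tag}_{n}.npz',im=im,d=d)
        cv2.imwrite(f'pics/{tag}_{n}.png',cv2.resize(im[:,:,::-1],(800,600),interpolation=cv2.INTER_CUBIC))
    return out
def zoom(tag,n,u0,v0,u1,v1):
    z=np.load(f'/tmp/{tag}_{n}.npz')['im'][v0:v1,u0:u1,::-1]; s=min(800/(u1-u0),600/(v1-v0))
    cv2.imwrite(f'pics/{tag}_{n}_z{u0}_{v0}.png',cv2.resize(z,None,fx=s,fy=s,interpolation=cv2.INTER_CUBIC))
E
python3 - <<'E'
from h import *
s=env.state(); print(s, env.tip_extent)
snap('a')
for n in('side','top'):
    p,R,t=cam(n); print(n,p['fx'],(-R.T@t).round(),R.round(2).tolist())
E
```

```text
{'t': 0.0, 'joints': array([ 1.12537184e+00,  4.91563054e-01,  1.55949729e+00, -3.75042603e-06,
        1.09170175e+00, -1.05587392e-01]), 'qvel': array([-1.51499998e-03,  1.03562708e-04,  2.92929486e-04, -6.72294541e-05,
       -7.48790025e-04,  3.07155165e-04]), 'tau': array([-1.62000808e-03, -6.12628913e+01, -2.58179319e+01,  6.92262151e-02,
        4.82266804e-02, -1.07755075e-04]), 'eef_pos': array([208.22805454, 589.10400371, 291.64305663]), 'tcp_rot': array([-3.14042938e+00, -1.19940612e-04,  2.80175722e+00]), 'ft_force': array([-0.40258232,  1.02718276,  0.17456387]), 'moment': array([-0.02960764,  0.02756925,  0.01044179]), 'opening': 0.9986180099704401} 77.60000000000001
side 383.7114093975218 [ 326. -811.  719.] [[0.96, -0.28, -0.02], [-0.18, -0.58, -0.8], [0.22, 0.77, -0.61]]
top 424.5707169902213 [ 474.   18. 1020.] [[0.01, -1.0, -0.01], [-0.99, -0.01, -0.11], [0.11, 0.01, -0.99]]
```

View pics/a_side.png

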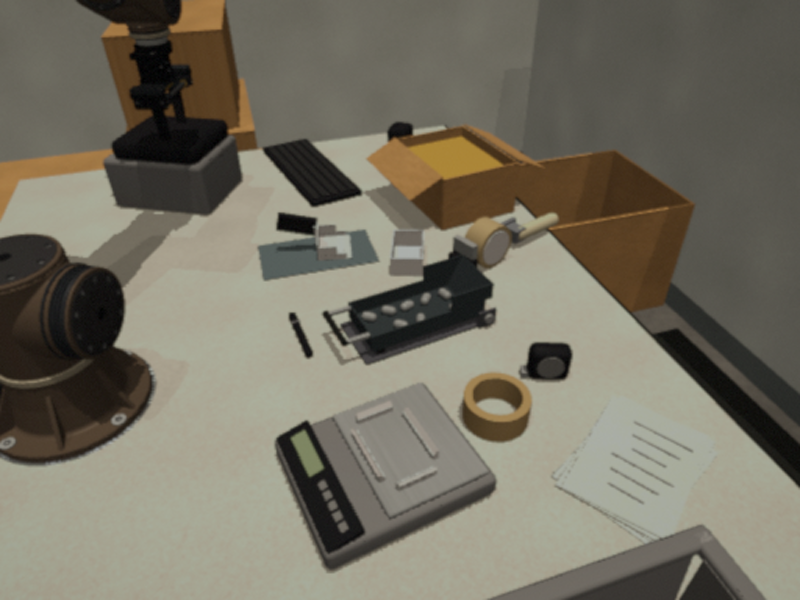

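View pics/a_top.png

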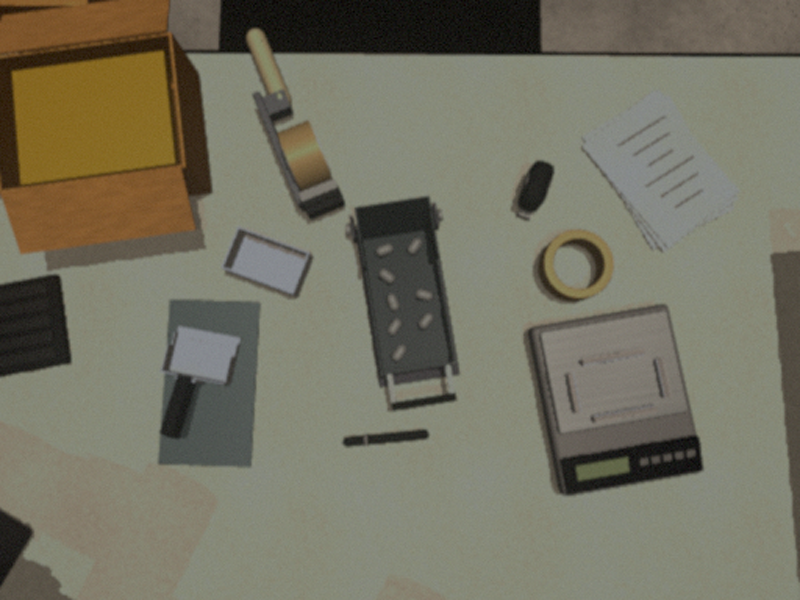

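```bash
python3 - <<'E'
from h import *
zoom('a','top',80,110,300,280); zoom('a','top',320,180,460,330); zoom('a','side',150,120,350,260)
z=np.load('/tmp/a_top.npz'); P=cloud('top',z['d'])
def at(u,v): # 800x600 coords
    return P[int(v*.64),int(u*.64)].round(1)
for nm,u,v in [('trayc',268,264),('scoopfloor',203,355),('mat',240,430),('platter',650,340),('pocket',618,385),('bar',420,400),('panfloor',410,340),('bench',320,520),('tape',545,265),('display',620,468),('rail',572,390)]:
    print(nm,at(u,v))
E
```

```text
trayc [649.7 234.9   3.4]
scoopfloor [505.8 330.2   5.4]
mat [393.4 268.8   4.2]
platter [ 533.4 -338.1   50.3]
pocket [ 467.3 -287.8   52.4]
bar [442.3  -1.1  58.7]
panfloor [531.6  12.9  23.1]
bench [2.634e+02 1.458e+02 2.000e-01]
tape [ 644.5 -186.7   41.3]
display [ 350.7 -285.7   56.2]
rail [ 460.2 -218.3   68.7]
```

View pics/a_top_z80_110.png

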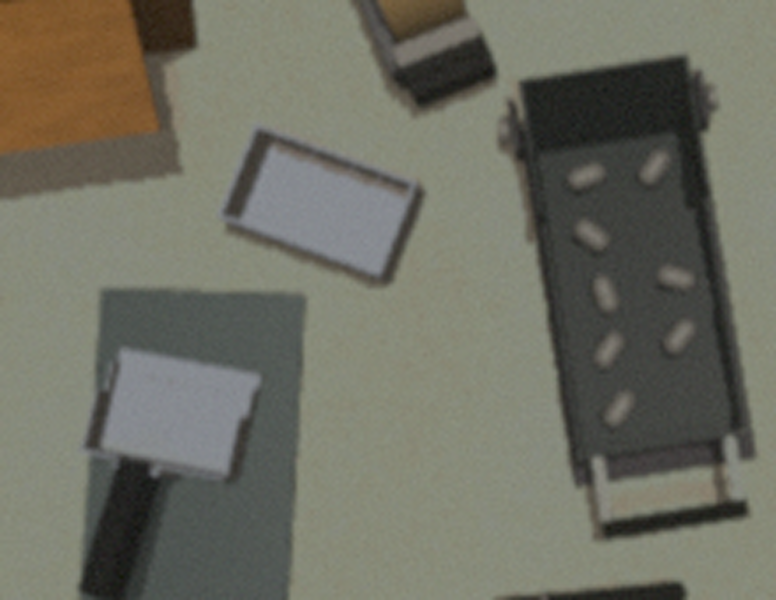

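View pics/a_top_z320_180.png

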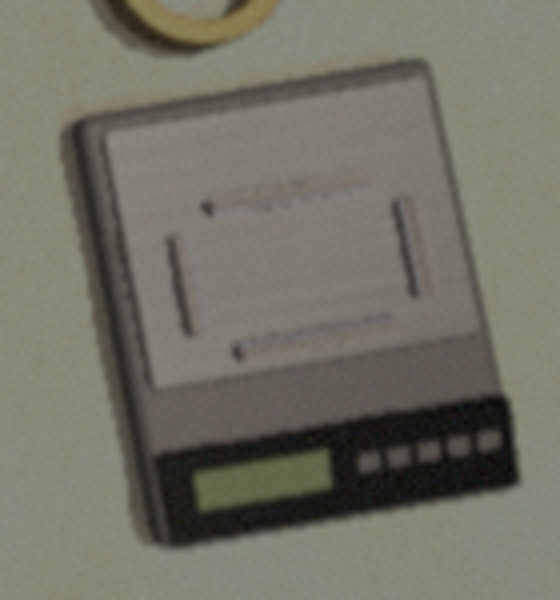

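View pics/a_side_z150_120.png

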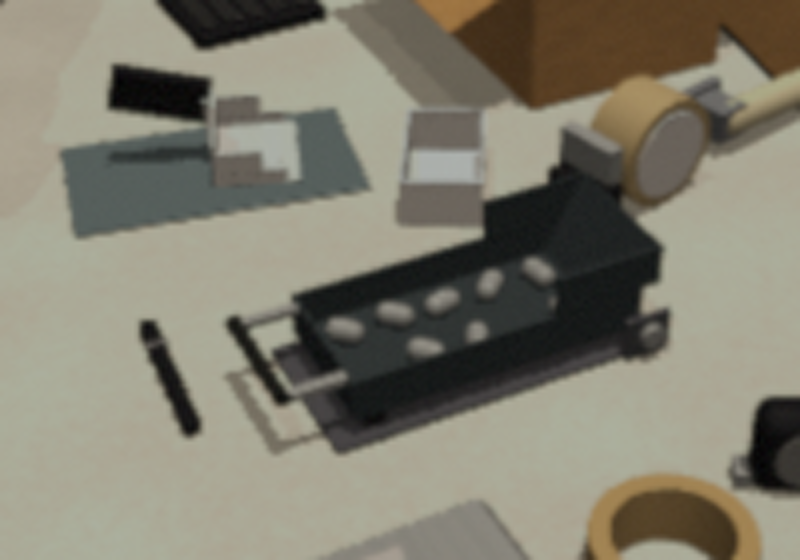

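```bash
cat >> h.py <<'E'
def rect(pts):
    (c,(w,h),a)=cv2.minAreaRect(pts[:,:2].astype(np.float32)); return np.round(c,1),round(w,1),round(h,1),round(a,2)
def sel(P,x0,x1,y0,y1,z0,z1):
    m=(P[...,0]>x0)&(P[...,0]<x1)&(P[...,1]>y0)&(P[...,1]<y1)&(P[...,2]>z0)&(P[...,2]<z1)
    m=cv2.morphologyEx(m.astype(np.uint8),cv2.MORPH_OPEN,np.ones((2,2),np.uint8))>0
    return P[m]
E
python3 - <<'E'
from h import *
z=np.load('/tmp/a_top.npz'); P=cloud('top',z['d'])
Ps=cloud('side',np.load('/tmp/a_side.npz')['d'])
for nm,b in dict(tray=(580,730,160,320,25,60),rails=(400,540,-370,-200,60,75),scale=(300,600,-450,-130,30,80),bar=(400,465,-70,80,40,70),pan=(400,760,-90,110,15,90),panwall_hi=(600,760,-90,110,60,100),mat=(320,600,230,420,2.5,6),scoop=(450,570,260,400,20,45),handle=(360,500,280,420,50,100)).items():
    for n,Q in(('top',P),('side',Ps)):
        q=sel(Q,*b); 
        if len(q)>5: print(nm,n,len(q),rect(q),'z',np.percentile(q[:,2],[2,50,98]).round(1))
E
```

```text
tray top 399 (array([620.9, 123.6]), 330.3, 149.0, 59.97) z [ 6.9 32.7 46.3]
tray side 232 (array([ 493.5, -226.1]), 1214.7, 68.7, 70.75) z [-0.7 32.5 59.3]
rails top 481 (array([ 449.2, -176.4]), 96.2, 379.7, 7.03) z [49.3 63.  68.8]
rails side 492 (array([ 433.1, -514.4]), 620.4, 113.4, 80.44) z [52.  63.  68.1]
scale top 10118 (array([ 444.3, -202.3]), 298.1, 422.5, 10.38) z [24.6 50.6 65.3]
scale side 9494 (array([ 462. , -475.6]), 290.6, 663.0, 1.54) z [30.6 51.4 65.9]
bar top 285 (array([453. ,  -9.4]), 48.7, 97.4, 8.09) z [-2.7 55.2 60.6]
bar side 153 (array([453.3,  18.2]), 150.1, 44.5, 88.71) z [-1.6 54.7 58.9]
pan top 5718 (array([586. ,   2.9]), 317.8, 150.9, 14.27) z [ 2.9 25.  84.3]
pan side 3447 (array([ 426.5, -292.6]), 1009.5, 309.7, 61.94) z [ 4.2 37.6 83.9]
panwall_hi top 587 (array([611.7,  16. ]), 271.6, 117.1, 9.62) z [ 1.4 72.6 87.6]
panwall_hi side 601 (array([ 499.3, -332.2]), 1009.6, 132.8, 62.57) z [54.6 71.6 85.9]
mat top 1835 (array([460.1, 201.3]), 366.3, 249.5, 89.01) z [-0.4  3.9  9.4]
mat side 535 (array([ 460.3, -218.4]), 1189.3, 248.6, 89.0) z [-0.8  3.3 10.5]
scoop top 141 (array([487.2, 334.7]), 108.8, 44.1, 79.34) z [ 1.6 22.3 46.2]
scoop side 110 (array([498.4, 350.1]), 156.0, 41.7, 79.3) z [ 4.9 23.1 41.2]
handle top 524 (array([463.4, 211.9]), 84.7, 379.1, 15.63) z [ 2.8 81.  97.5]
handle side 286 (array([ 364.2, -164.3]), 1292.0, 93.7, 82.45) z [-1.5 71.4 94.2]
```

```bash
cat >> h.py <<'E'
def sel(P,x0,x1,y0,y1,z0,z1,k=4):
    m=(P[...,0]>x0)&(P[...,0]<x1)&(P[...,1]>y0)&(P[...,1]<y1)&(P[...,2]>z0)&(P[...,2]<z1)
    n,l,st,_=cv2.connectedComponentsWithStats(m.astype(np.uint8),connectivity=8)
    for i in range(1,n):
        if st[i,4]<k: m[l==i]=False
    return P[m]
E
cat > m1.py <<'E'
from h import *
import sys
tag=sys.argv[1]
P=cloud('top',np.load(f'/tmp/{tag}_top.npz')['d'])
Ps=cloud('side',np.load(f'/tmp/{tag}_side.npz')['d'])
for nm,b in dict(tray=(580,730,160,320,25,60),rails=(400,540,-370,-200,58,75),scale=(300,600,-450,-130,30,80),bar=(400,460,-70,80,40,70),pan=(400,760,-90,110,15,90),panwall_hi=(600,760,-90,110,60,100),mat=(320,600,230,420,2.5,6),scoop=(450,570,260,400,20,45),handle=(360,500,280,420,50,100)).items():
    for n,Q in(('top',P),('side',Ps)):
        q=sel(Q,*b) 
        if len(q)>5: print(nm,n,len(q),rect(q),'z',np.percentile(q[:,2],[2,50,98]).round(1))
E
python3 m1.py a
```

```text
tray top 405 (array([678. , 218.9]), 116.9, 134.6, 70.39) z [26.2 42.3 47.1]
tray side 265 (array([677.4, 218.9]), 125.2, 129.7, 72.77) z [25.3 37.2 44.9]
rails top 583 (array([ 466.1, -287.2]), 91.3, 139.6, 10.37) z [58.5 63.5 68.4]
rails side 578 (array([ 468. , -288.6]), 92.0, 141.4, 10.44) z [58.3 63.7 68.2]
scale top 10125 (array([ 465.7, -285.4]), 290.6, 209.1, 10.31) z [36.1 50.6 64.8]
scale side 9502 (array([ 466.3, -290.7]), 287.8, 209.7, 10.07) z [34.5 51.4 65.3]
bar top 270 (array([450.4,  -5.8]), 33.9, 93.3, 9.53) z [50.  55.7 60.3]
bar side 142 (array([449.9,  -9.2]), 29.7, 97.5, 8.85) z [47.6 55.5 59.3]
pan top 5731 (array([580.5,  16.8]), 298.6, 147.4, 9.16) z [20.2 25.5 84.7]
pan side 3451 (array([584.5,   7.9]), 301.7, 132.4, 8.31) z [21.  39.5 84.1]
panwall_hi top 607 (array([683.5,  33.6]), 88.8, 110.1, 9.63) z [60.9 77.8 87.6]
panwall_hi side 610 (array([685.1,  31.2]), 89.4, 117.0, 9.79) z [60.5 74.6 86.5]
mat top 3279 (array([466.3, 318. ]), 143.4, 255.8, 88.94) z [2.6 4.1 5.9]
mat side 931 (array([466.5, 315. ]), 145.5, 248.5, 88.92) z [2.6 3.8 5.8]
scoop top 167 (array([489.2, 329.8]), 99.9, 42.5, 79.35) z [21.  33.  44.2]
scoop side 126 (array([485. , 328.1]), 107.5, 56.8, 78.72) z [20.7 29.5 43.6]
handle top 528 (array([429.6, 340.3]), 31.0, 89.9, 80.07) z [55.6 83.  97.2]
handle side 293 (array([431.1, 335.5]), 31.1, 85.1, 79.15) z [51.7 75.2 95.4]
```

```bash
python3 - <<'E'
from h import *
z=np.load('/tmp/a_top.npz'); im=z['im'].astype(int); P=cloud('top',z['d'])
zs=np.load('/tmp/a_side.npz'); Ps=cloud('side',zs['d'])
for Q,I in((P,im),(Ps,zs['im'].astype(int))):
    sat=I.max(2)-I.min(2)
    m=(Q[...,0]>600)&(Q[...,0]<740)&(Q[...,1]>165)&(Q[...,1]<300)&(Q[...,2]>36)&(Q[...,2]<50)
    n,l,st,c=cv2.connectedComponentsWithStats(m.astype(np.uint8),connectivity=8)
    for i in range(1,n):
        if st[i,4]>15: q=Q[l==i]; print(st[i,4],rect(q),q.mean(0).round(1))
# scoop edges: floor by z, orientation by back wall
q=sel(P,470,570,260,400,3.0,9.9); 
m=(P[...,0]>440)&(P[...,0]<560)&(P[...,1]>260)&(P[...,1]<400)&((im[...,2]>im[...,0]-20)&(im.sum(2)>420))
n,l,st,c=cv2.connectedComponentsWithStats(m.astype(np.uint8))
for i in range(1,n):
    if st[i,4]>100:
        ys,xs=np.nonzero(l==i); w=np.array([ray('top',u,v,6) for u,v in zip(xs,ys)]); print(st[i,4],rect(w))
print(im[227,130],im[300//1*1-20,152],im[255,125])
E
```

```text
19 (array([722.2, 168.9]), 14.7, 7.7, 0.94) [723.  168.1  44.5]
254 (array([646.9, 230. ]), 116.9, 68.3, 70.52) [649.9 233.9  42.6]
132 (array([649.2, 228.1]), 122.9, 67.9, 70.74) [647.8 227.2  41.3]
[136 137 145] [85 90 85] [54 60 56]
```

```bash
cat > go.py <<'E'
# usage: go.py x y z yawdeg  -> tool-frame shift + turn from the current pose
from h import *
import sys
from scipy.spatial.transform import Rotation as Ro
s=env.state(); x,y,z,yaw=map(float,sys.argv[1:5])
r,p,w=s['tcp_rot']; R=Ro.from_euler('xyz',[np.pi,0,w]).as_matrix()
d=R.T@(np.array([x,y,z])-s['eef_pos'])
tn=(-(np.radians(yaw)-w)+np.pi)%(2*np.pi)-np.pi
print('t',round(s['t'],2),'pos',s['eef_pos'].round(1),'rot',np.degrees(s['tcp_rot']).round(2),'F',s['ft_force'].round(1),'open',round(s['opening']*95.1,1))
print('shift',d.round(1),'turn',round(tn,3),'rows>=',round(max(np.linalg.norm(d)/62.5,abs(np.degrees(tn))/10.7),1))
E
python3 go.py 648 229.5 200 70.5
```

```text
t 0.1 pos [208.2 589.1 291.7] rot [-1.7995e+02 -1.0000e-02  1.6053e+02] F [ 0.5 -0.2  0.3] open 95.7
shift [-534.5 -192.5   91.7] turn 1.571 rows>= 9.2
```

Emit:
play_rows --targets '[{"linear": [-45, -16, 8], "turn": 0.13}, {"linear": [-90, -32, 15], "turn": 0.26}, {"linear": [-135, -48, 23], "turn": 0.39}, {"linear": [-180, -64, 30], "turn": 0.52}, {"linear": [-225, -80, 38], "turn": 0.66}, {"linear": [-270, -96, 46], "turn": 0.79}, {"linear": [-315, -113, 54], "turn": 0.92}, {"linear": [-360, -130, 61], "turn": 1.05}, {"linear": [-405, -146, 69], "turn": 1.18}, {"linear": [-450, -162, 77], "turn": 1.31}, {"linear": [-495, -178, 85], "turn": 1.44}, {"linear": [-534.5, -192.5, 92], "turn": 1.571}, {"linear": [-534.5, -192.5, 92], "turn": 1.571}, {"linear": [-534.5, -192.5, 92], "turn": 1.571}]' --hand 95

```text
t: 1.85
eef_pos: [647.5, 229.9, 199.9]
tcp_rot: [-3.141, 0.0, 1.232]
ft_force: [0.5, -0.0, 0.7]
opening: 0.998
```

```bash
python3 go.py 648 229.5 98 70.5
```

```text
t 1.85 pos [647.5 229.9 199.9] rot [-1.7995e+02  2.0000e-02  7.0580e+01] F [ 0.5 -0.   0.7] open 94.9
shift [ -0.2   0.6 101.9] turn 0.001 rows>= 1.6
```

Emit:
play_rows --targets '[{"linear": [0, 0.5, 30]}, {"linear": [0, 0.5, 60]}, {"linear": [0, 0.5, 85]}, {"linear": [0, 0.5, 102]}, {"linear": [0, 0.5, 102]}, {"linear": [0, 0.5, 102]}]'

```text
validation failed for argument at $.ta...
```

Emit:
play_rows --targets '[{"linear": [0, 0, 0]}, {"linear": [0, 0, 0]}, {"linear": [0, 0, 0]}, {"linear": [0, 0, 0]}, {"linear": [0, 0, 0]}, {"linear": [0, 0, 0]}]' --hand 55

```text
validation failed for argument at $.ta...
```

Emit:
play_rows --targets '[{"linear": [0, 0, -15]}, {"linear": [0, 0, -50]}, {"linear": [0, 0, -90]}, {"linear": [0, 0, -120]}, {"linear": [0, 0, -120]}]'

```text
validation failed for argument at $.ta...
```

```bash
python3 go.py 467 -288 230 100.4
```

```text
t 1.85 pos [647.5 229.9 199.9] rot [-1.7995e+02  2.0000e-02  7.0580e+01] F [ 0.5 -0.   0.7] open 94.9
shift [-548.4    1.9  -30.1] turn -0.52 rows>= 8.8
```

Turn is required in every row.

Emit:
play_rows --targets '[{"linear": [0, 0.5, 30], "turn": 0}, {"linear": [0, 0.5, 60], "turn": 0}, {"linear": [0, 0.5, 85], "turn": 0}, {"linear": [0, 0.5, 102], "turn": 0}, {"linear": [0, 0.5, 102], "turn": 0}, {"linear": [0, 0.5, 102], "turn": 0}]' --hand 95

```text
t: 2.6
eef_pos: [648.8, 229.9, 99.3]
tcp_rot: [3.141, -0.001, 1.231]
ft_force: [0.8, 0.5, 0.4]
opening: 0.996
```

Emit:
play_rows --targets '[{"linear": [0, 0, 0], "turn": 0}, {"linear": [0, 0, 0], "turn": 0}, {"linear": [0, 0, 0], "turn": 0}, {"linear": [0, 0, 0], "turn": 0}, {"linear": [0, 0, 0], "turn": 0}, {"linear": [0, 0, 0], "turn": 0}]' --hand 55

```text
t: 3.35
eef_pos: [648.5, 229.5, 98.5]
tcp_rot: [3.142, -0.0, 1.231]
ft_force: [-2.6, -1.0, 4.6]
opening: 0.717
```

Emit:
play_rows --targets '[{"linear": [0, 0, -15], "turn": 0}, {"linear": [0, 0, -50], "turn": 0}, {"linear": [0, 0, -90], "turn": 0}, {"linear": [0, 0, -120], "turn": 0}, {"linear": [0, 0, -120], "turn": 0}]' --hand 55

```text
t: 3.98
eef_pos: [649.2, 229.7, 221.2]
tcp_rot: [3.137, -0.003, 1.231]
ft_force: [0.1, -0.3, -1.3]
opening: 0.714
```

```bash
python3 go.py 467 -288 230 100.4; python3 -c "
from h import *
snap('b')"
```

```text
t 3.98 pos [649.2 229.7 221.2] rot [ 1.7976e+02 -1.6000e-01  7.0520e+01] F [ 0.1 -0.3 -1.3] open 67.9
shift [-548.8    0.9   -8.8] turn -0.522 rows>= 8.8
```

View pics/b_side.png

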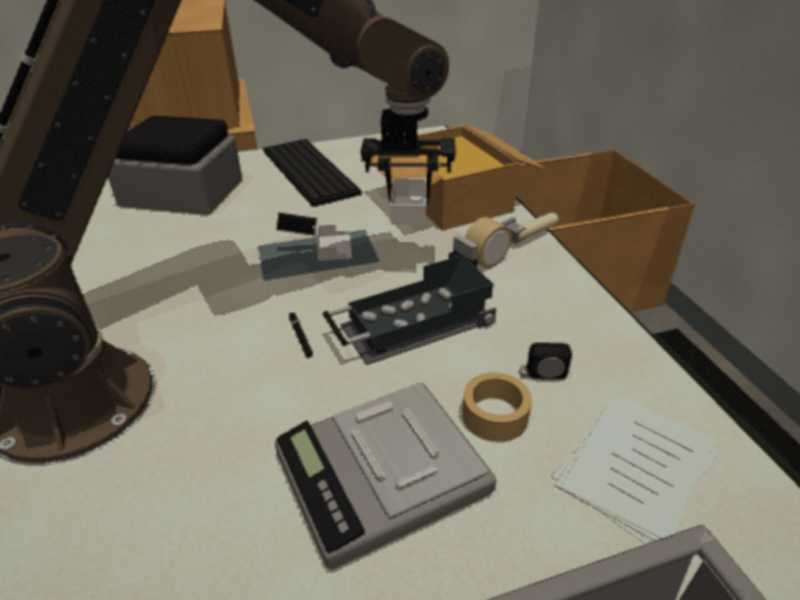

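Emit:
play_rows --targets '[{"linear": [-20, 0, -4], "turn": -0.02}, {"linear": [-60, 0, -9], "turn": -0.06}, {"linear": [-110, 0, -9], "turn": -0.1}, {"linear": [-160, 0, -9], "turn": -0.16}, {"linear": [-210, 0, -9], "turn": -0.2}, {"linear": [-260, 0, -9], "turn": -0.25}, {"linear": [-310, 0, -9], "turn": -0.3}, {"linear": [-360, 0, -9], "turn": -0.35}, {"linear": [-410, 0, -9], "turn": -0.4}, {"linear": [-460, 0, -9], "turn": -0.45}, {"linear": [-505, 1, -9], "turn": -0.49}, {"linear": [-535, 1, -9], "turn": -0.51}, {"linear": [-549, 1, -9], "turn": -0.522}, {"linear": [-549, 1, -9], "turn": -0.522}, {"linear": [-549, 1, -9], "turn": -0.522}]' --hand 55

```text
t: 5.95
eef_pos: [466.7, -287.4, 226.9]
tcp_rot: [-3.141, -0.001, 1.753]
ft_force: [0.4, 1.1, -0.7]
opening: 0.708
```

```bash
python3 go.py 467 -288 180 100.4
```

```text
t 5.95 pos [ 466.7 -287.4  226.9] rot [-1.7998e+02 -4.0000e-02  1.0046e+02] F [ 0.4  1.1 -0.7] open 67.3
shift [-0.6  0.2 46.9] turn 0.001 rows>= 0.8
```

Emit:
play_rows --targets '[{"linear": [-0.6, 0.2, 20], "turn": 0}, {"linear": [-0.6, 0.2, 40], "turn": 0}, {"linear": [-0.6, 0.2, 55], "turn": 0}, {"linear": [-0.6, 0.2, 60], "turn": 0}, {"linear": [-0.6, 0.2, 65], "turn": 0}, {"linear": [-0.6, 0.2, 69], "turn": 0}, {"linear": [-0.6, 0.2, 69], "turn": 0}, {"linear": [-0.6, 0.2, 69], "turn": 0}]' --hand 55

```text
t: 6.95
eef_pos: [466.8, -289.0, 158.5]
tcp_rot: [3.141, 0.0, 1.753]
ft_force: [0.2, 0.5, 1.4]
opening: 0.718
```

```bash
python3 go.py 467 -288 150.5 100.4; python3 -c "
from h import *
snap('c'); zoom('c','side',150,200,350,340);zoom('c','top',320,180,460,330)"
```

```text
t 6.95 pos [ 466.8 -289.   158.5] rot [1.7997e+02 2.0000e-02 1.0043e+02] F [0.2 0.5 1.4] open 68.2
shift [1.  0.4 8. ] turn 0.0 rows>= 0.1
```

View pics/c_side_z150_200.png

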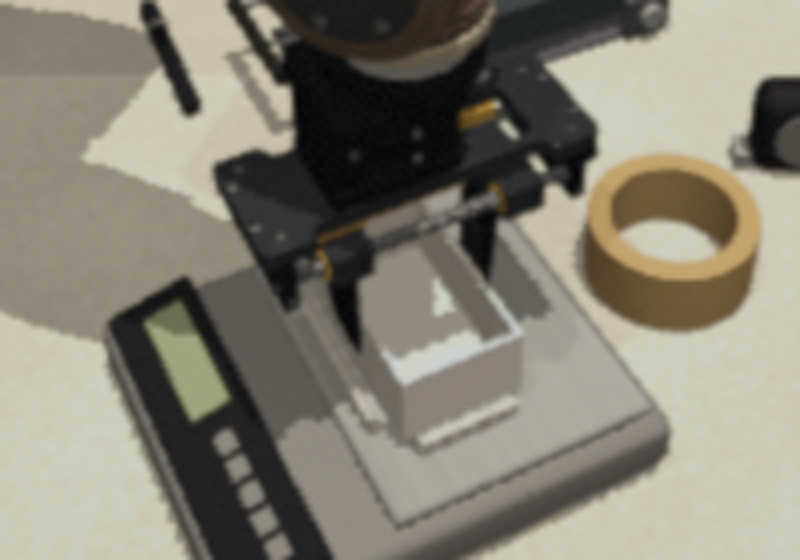

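Emit:
play_rows --targets '[{"linear": [1, 0.4, 2], "turn": 0}, {"linear": [1, 0.4, 4], "turn": 0}, {"linear": [1, 0.4, 6], "turn": 0}, {"linear": [1, 0.4, 7.5], "turn": 0}, {"linear": [1, 0.4, 8], "turn": 0}, {"linear": [1, 0.4, 8], "turn": 0}]' --hand 55

```text
t: 7.8
eef_pos: [466.7, -287.7, 153.6]
tcp_rot: [3.141, 0.001, 1.753]
ft_force: [-11.1, 8.3, 45.3]
opening: 0.714
```

Emit:
play_rows --targets '[{"linear": [0, 0, -3], "turn": 0}, {"linear": [0, 0, -4], "turn": 0}, {"linear": [1.2, -1.3, -4], "turn": 0}, {"linear": [1.2, -1.3, -2], "turn": 0}, {"linear": [1.2, -1.3, -1], "turn": 0}, {"linear": [1.2, -1.3, -1], "turn": 0}]' --hand 55

```text
t: 8.55
eef_pos: [465.6, -287.8, 151.5]
tcp_rot: [3.141, 0.002, 1.753]
ft_force: [-2.6, -5.1, 6.8]
opening: 0.714
```

Emit:
play_rows --targets '[{"linear": [-0.5, -0.2, 0.5], "turn": 0}, {"linear": [-0.5, -0.2, 1], "turn": 0}, {"linear": [-0.5, -0.2, 1.2], "turn": 0}, {"linear": [-0.5, -0.2, 1.2], "turn": 0}]' --hand 55

```text
t: 9.05
eef_pos: [465.6, -288.3, 150.6]
tcp_rot: [3.141, 0.002, 1.753]
ft_force: [-1.3, -4.1, 9.5]
opening: 0.709
```

Emit:
play_rows --targets '[{"linear": [0, 0, 0], "turn": 0}, {"linear": [0, 0, 0], "turn": 0}, {"linear": [0, 0, 0], "turn": 0}, {"linear": [0, 0, -5], "turn": 0}, {"linear": [0, 0, -40], "turn": 0}, {"linear": [0, 0, -80], "turn": 0}, {"linear": [0, 0, -80], "turn": 0}]' --hand 90

```text
t: 9.93
eef_pos: [466.0, -287.9, 232.8]
tcp_rot: [3.138, 0.004, 1.753]
ft_force: [-0.6, -0.2, -0.5]
opening: 0.947
```

```bash
python3 -c "
from h import *
snap('d'); zoom('d','side',150,200,350,340)
Ps=cloud('side',np.load('/tmp/d_side.npz')['d']); q=sel(Ps,400,540,-370,-200,85,105); print(rect(q),np.percentile(q[:,2],[5,50,95]))"
python3 go.py 448 -8 220 99.5
```

```text
(array([ 467.4, -290.4]), 69.4, 119.0, 10.67) [85.60721003 93.76900057 97.27884621]
t 10.03 pos [ 465.2 -287.4  230.1] rot [1.7998e+02 1.0000e-02 1.0043e+02] F [ 0.5 -0.1 -0.3] open 90.1
shift [277.8  33.7  10.1] turn 0.016 rows>= 4.5
```

View pics/d_side_z150_200.png

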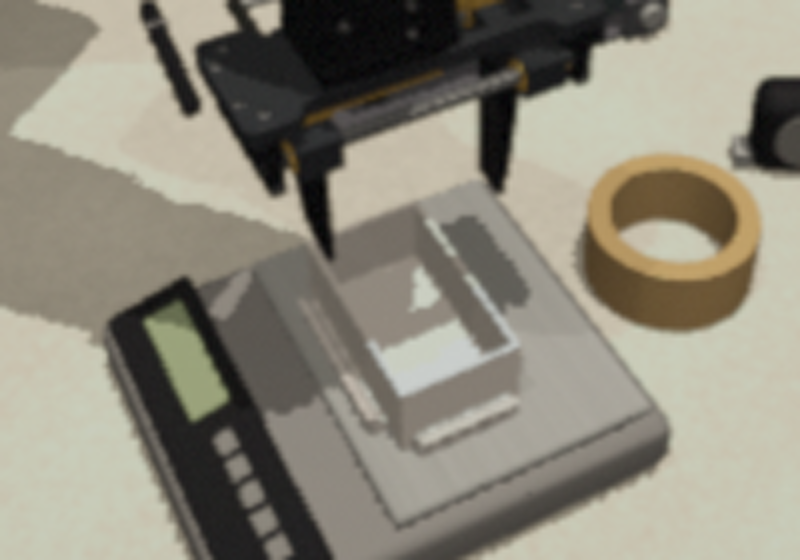

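```bash
python3 - <<'E'
from h import *
for n in('top','side'):
    z=np.load(f'/tmp/a_{n}.npz'); P=cloud(n,z['d']); I=z['im'].astype(int)
    m=(P[...,0]>415)&(P[...,0]<465)&(P[...,1]>-80)&(P[...,1]<80)&(P[...,2]>46)&(P[...,2]<63)&(I.max(2)<60)
    q=P[m]; print(n,m.sum(),rect(q),q.mean(0).round(1), np.percentile(q[:,2],[5,50,95]).round(1))
    # pan rim walls: far wall top
    m=(P[...,0]>630)&(P[...,0]<760)&(P[...,1]>-60)&(P[...,1]<110)&(P[...,2]>78)&(P[...,2]<90)
    q=P[m]; print(' rim',m.sum(),rect(q),q.mean(0).round(1))
    m=(P[...,0]>460)&(P[...,0]<680)&(P[...,1]>-60)&(P[...,1]<110)&(P[...,2]>15)&(P[...,2]<28)
    q=P[m]; print(' floor',m.sum(),rect(q),q.mean(0).round(1),np.percentile(q[:,2],[5,50,95]).round(1))
for u,v in((251.2,259.7),(291.5,254)): print(ray('top',u,v,56).round(1))
E
```

```text
top 152 (array([440.2,  -7. ]), 9.4, 89.7, 10.62) [440.7  -7.5  56.9] [53.7 56.8 60.2]
 rim 298 (array([683.7,  33.6]), 88.4, 110.1, 9.63) [706.7  37.3  83.5]
 floor 3017 (array([587. ,  17.2]), 204.9, 104.2, 9.71) [581.8  16.2  23.5] [20.6 23.5 26.4]
side 67 (array([440.8, -12.9]), 10.1, 88.7, 11.78) [440.5 -15.4  56.2] [52.7 56.4 58.7]
 rim 231 (array([685. ,  31.9]), 89.2, 115.8, 10.06) [696.9  32.9  82.5]
 floor 862 (array([587.8,  14.4]), 204.9, 112.7, 9.97) [583.3  20.3  23.8] [21.  23.7 27. ]
[433.6  36.5  56. ]
[447.2 -54.   56. ]
```

```bash
python3 go.py 440.5 -8.5 180 99.7
```

```text
t 10.03 pos [ 465.2 -287.4  230.1] rot [1.7998e+02 1.0000e-02 1.0043e+02] F [ 0.5 -0.1 -0.3] open 90.1
shift [278.7  26.2  50.1] turn 0.013 rows>= 4.6
```

Emit:
play_rows --targets '[{"linear": [30, 3, 0], "turn": 0}, {"linear": [80, 8, 0], "turn": 0.005}, {"linear": [130, 13, 10], "turn": 0.01}, {"linear": [180, 18, 25], "turn": 0.013}, {"linear": [230, 23, 40], "turn": 0.013}, {"linear": [265, 26, 50], "turn": 0.013}, {"linear": [278.7, 26, 50], "turn": 0.013}, {"linear": [278.7, 26, 50], "turn": 0.013}, {"linear": [278.7, 26, 50], "turn": 0.013}]' --hand 40

```text
t: 11.15
eef_pos: [440.8, -9.6, 180.1]
tcp_rot: [3.141, 0.0, 1.739]
ft_force: [-0.1, -0.4, 0.0]
opening: 0.42
```

```bash
python3 go.py 440.5 -8.5 111 99.7
```

```text
t 11.15 pos [440.8  -9.6 180.1] rot [1.7997e+02 1.0000e-02 9.9640e+01] F [-0.1 -0.4  0. ] open 40.0
shift [ 1.1 -0.1 69.1] turn -0.001 rows>= 1.1
```

Emit:
play_rows --targets '[{"linear": [1, 0, 25], "turn": 0}, {"linear": [1, 0, 45], "turn": 0}, {"linear": [1, 0, 60], "turn": 0}, {"linear": [1, 0, 69], "turn": 0}, {"linear": [1, 0, 69], "turn": 0}]' --hand 40

```text
t: 11.78
eef_pos: [440.3, -8.3, 110.8]
tcp_rot: [-3.141, -0.0, 1.739]
ft_force: [-2.0, 0.1, 0.5]
opening: 0.42
```

Emit:
play_rows --targets '[{"linear": [0, 0, 0], "turn": 0}, {"linear": [0, 0, 0], "turn": 0}, {"linear": [0, 0, 0], "turn": 0}, {"linear": [0, 0, 0], "turn": 0}]' --hand 2

```text
t: 12.28
eef_pos: [439.4, -7.8, 111.2]
tcp_rot: [-3.14, -0.0, 1.74]
ft_force: [-5.9, -4.0, 6.9]
opening: 0.116
```

Emit:
play_rows --targets '[{"linear": [0, 1, -7], "turn": 0}, {"linear": [0, 2, -13.5], "turn": 0}, {"linear": [0, 3.4, -20], "turn": 0}, {"linear": [0, 4.8, -27], "turn": 0}, {"linear": [0, 6.4, -34], "turn": 0}, {"linear": [0, 8.1, -40.3], "turn": 0}, {"linear": [0, 10.1, -47], "turn": 0}, {"linear": [0, 12.2, -53.4], "turn": 0}, {"linear": [0, 14.5, -60], "turn": 0}, {"linear": [0, 16.9, -66.2], "turn": 0}, {"linear": [0, 19, -71], "turn": 0}, {"linear": [0, 21.1, -76.4], "turn": 0}, {"linear": [0, 21.1, -76.4], "turn": 0}, {"linear": [0, 21.1, -76.4], "turn": 0}, {"linear": [0, 21.1, -76.4], "turn": 0}]' --hand 2

```text
t: 14.15
eef_pos: [458.7, -4.5, 186.9]
tcp_rot: [-3.135, -0.001, 1.741]
ft_force: [-11.0, -8.0, 0.5]
opening: 0.12
```

```bash
python3 -c "
from h import *
snap('e'); zoom('e','side',150,120,350,260);zoom('e','top',180,110,340,280)"
```

```text
(no output)
```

View pics/e_side_z150_120.png

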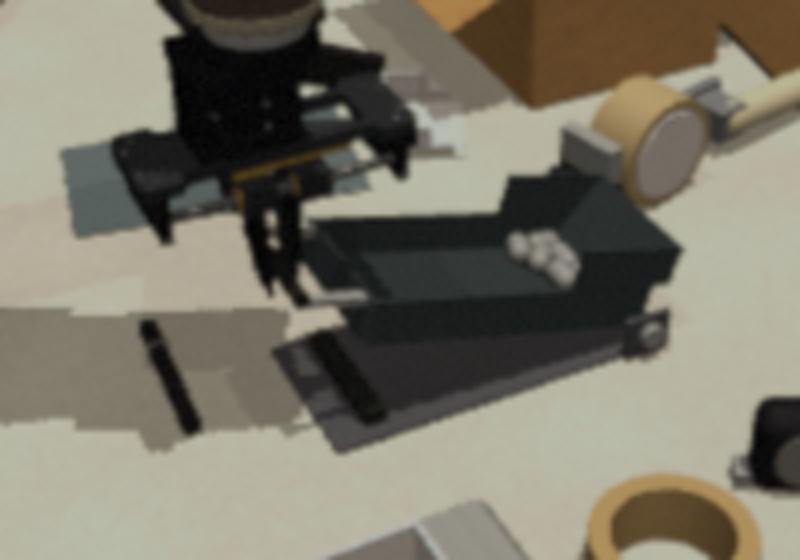

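Emit:
play_rows --targets '[{"linear": [0, 0, 0], "turn": 0}, {"linear": [0, 0, 0], "turn": 0}, {"linear": [0, 0, -10], "turn": 0}, {"linear": [0, 0, -60], "turn": 0}, {"linear": [0, 0, -110], "turn": 0}, {"linear": [-50, -50, -140], "turn": 0}, {"linear": [-100, -90, -140], "turn": 0}, {"linear": [-150, -90, -140], "turn": 0}, {"linear": [-150, -90, -140], "turn": 0}]' --hand 45

```text
t: 15.38
eef_pos: [397.3, -170.3, 328.3]
tcp_rot: [3.14, 0.001, 1.735]
ft_force: [0.7, 1.0, -0.9]
opening: 0.474
```

```bash
python3 -c "
from h import *
snap('f'); zoom('f','side',150,120,350,260);zoom('f','top',80,110,300,280)"; python3 m1.py f | grep -E 'scoop|handle|bar|tray'
```

```text
tray top 91 (array([666.2, 234.8]), 25.0, 194.3, 37.05) z [25.5 37.9 52.9]
tray side 39 (array([669. , 235.8]), 28.1, 189.9, 38.95) z [25.4 31.2 46.2]
```

View pics/f_side.png

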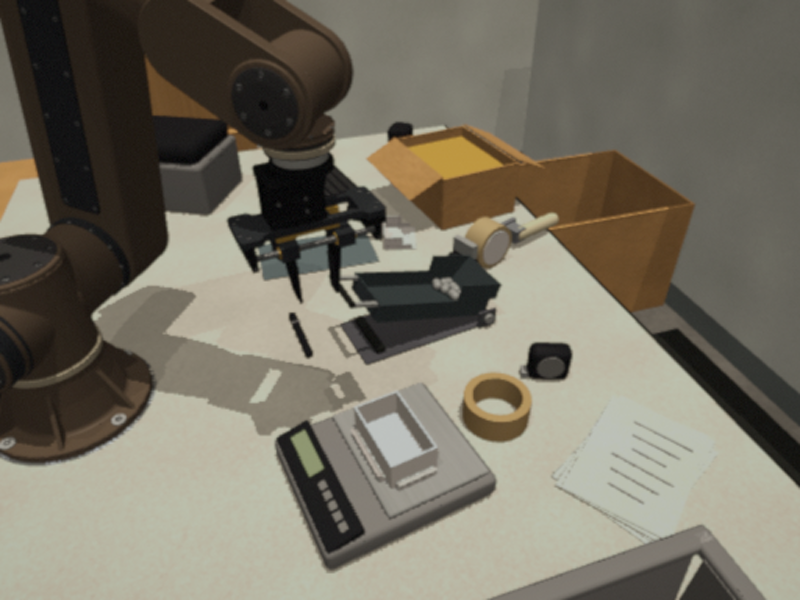

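View pics/f_top_z80_110.png

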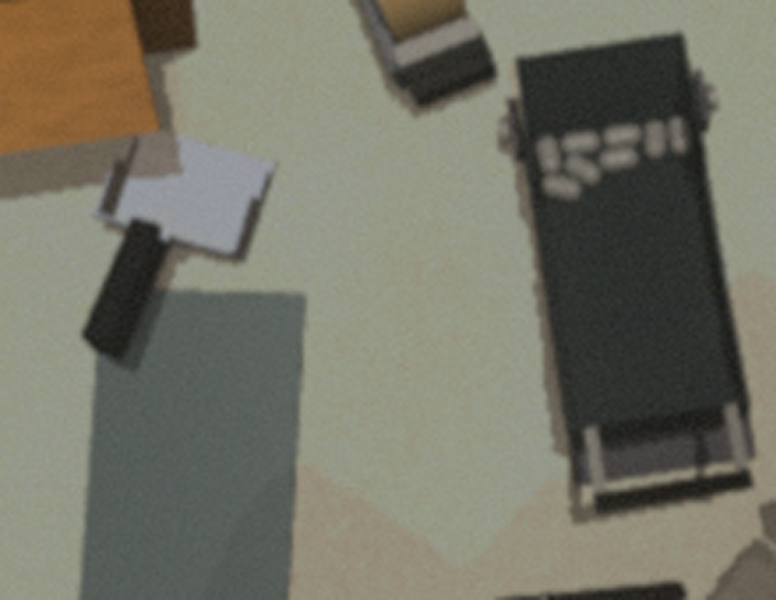

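```bash
cat > scoop.py <<'E'
from h import *
import sys
tag=sys.argv[1]; b=list(map(float,sys.argv[2:6]))
for n in('top','side'):
    z=np.load(f'/tmp/{tag}_{n}.npz'); P=cloud(n,z['d']); I=z['im'].astype(int)
    R=(P[...,0]>b[0])&(P[...,0]<b[1])&(P[...,1]>b[2])&(P[...,1]<b[3])
    for nm,m in (('handle',R&(I.max(2)<60)&(P[...,2]>30)&(P[...,2]<130)),('walls',R&(I.max(2)>=60)&(P[...,2]>20)&(P[...,2]<48)),('top back',R&(I.max(2)>=60)&(P[...,2]>30)&(P[...,2]<60))):
        q=P[m]
        if len(q)>5: print(n,nm,len(q),rect(q),q.mean(0).round(1),np.percentile(q[:,2],[3,50,97]).round(1))
E
python3 scoop.py f 480 690 270 370
python3 - <<'E'
from h import *
z=np.load('/tmp/f_top.npz'); P=cloud('top',z['d'])
for v in range(110,225,10): print(v,[tuple(int(a) for a in P[v,u]) for u in range(70,160,12)])
E
```

```text
top handle 473 (array([582.6, 344.6]), 18.3, 87.1, 74.74) [581.2 341.9  76.6] [51.6 78.7 92.8]
top walls 94 (array([628.6, 332.4]), 97.9, 70.6, 74.05) [625.4 307.5  32.3] [21.  32.1 44.4]
top top back 62 (array([599.7, 337.4]), 96.0, 125.3, 76.29) [619.6 317.   39.2] [30.9 37.6 57.2]
side handle 12 (array([556. , 343.8]), 7.4, 19.0, 73.4) [554.  344.   85.1] [65.2 86.2 93.6]
side walls 60 (array([642.2, 324.7]), 102.6, 41.1, 75.26) [634.8 303.   28.7] [21.1 27.7 39.2]
side top back 27 (array([625.6, 313.7]), 120.9, 85.9, 12.78) [617.8 310.8  37.9] [30.9 36.3 53. ]
110 [(758, 439, 111), (761, 417, 102), (752, 377, 134), (751, 350, 135), (760, 333, 109), (783, 330, 37), (795, 312, 0), (794, 282, 2)]
120 [(731, 430, 129), (732, 406, 124), (732, 379, 125), (732, 352, 126), (733, 327, 124), (760, 331, 31), (770, 311, -2), (769, 280, 2)]
130 [(711, 432, 120), (712, 407, 117), (711, 380, 119), (713, 356, 115), (714, 331, 111), (744, 339, 0), (744, 310, 1), (745, 281, -2)]
140 [(691, 435, 112), (692, 410, 108), (693, 385, 105), (693, 358, 105), (694, 333, 102), (718, 338, 1), (719, 309, 0), 
[... 337 characters left out ...]
(644, 366, -3), (644, 334, 2), (644, 306, 0), (645, 277, 0)]
180 [(618, 480, 0), (618, 451, 0), (619, 422, -1), (619, 394, -3), (608, 337, 77), (620, 335, -2), (620, 305, 0), (620, 276, 0)]
190 [(594, 479, 0), (594, 449, 0), (594, 421, -1), (594, 392, 0), (585, 334, 81), (595, 333, -1), (595, 303, 1), (596, 275, -1)]
200 [(569, 477, 0), (570, 448, 0), (569, 417, 4), (561, 357, 90), (565, 341, 59), (570, 331, 2), (570, 302, 4), (571, 273, 3)]
210 [(545, 477, -2), (545, 448, -3), (546, 418, 0), (546, 389, -1), (546, 359, 2), (546, 330, 2), (546, 301, 4), (546, 271, 5)]
220 [(521, 475, -1), (521, 447, -3), (521, 416, 0), (522, 388, 0), (522, 356, 6), (522, 328, 6), (522, 300, 4), (522, 270, 7)]
```

```bash
python3 go.py 592.2 341.9 200 164.7
```

```text
t 15.47 pos [ 397.3 -167.3  327.8] rot [ 1.7998e+02 -1.0000e-02  9.9590e+01] F [ 0.1  0.9 -0.7] open 45.0
shift [469.7 276.9 127.8] turn -1.136 rows>= 9.0
```

Emit:
play_rows --targets '[{"linear": [40, 23, 0], "turn": -0.08}, {"linear": [80, 46, 0], "turn": -0.18}, {"linear": [120, 70, 0], "turn": -0.28}, {"linear": [160, 94, 0], "turn": -0.38}, {"linear": [200, 118, 0], "turn": -0.48}, {"linear": [240, 142, 0], "turn": -0.58}, {"linear": [280, 166, 20], "turn": -0.68}, {"linear": [320, 190, 40], "turn": -0.78}, {"linear": [360, 213, 65], "turn": -0.88}, {"linear": [400, 237, 90], "turn": -0.98}, {"linear": [440, 260, 115], "turn": -1.08}, {"linear": [469.7, 277, 127], "turn": -1.136}, {"linear": [469.7, 277, 127], "turn": -1.136}, {"linear": [469.7, 277, 127], "turn": -1.136}]' --hand 60

```text
t: 17.23
eef_pos: [590.6, 343.1, 200.8]
tcp_rot: [-3.141, -0.0, 2.877]
ft_force: [0.3, -0.0, 0.2]
opening: 0.633
```

```bash
python3 go.py 592.2 341.9 122.5 164.7;  python3 -c "
from h import *
snap('g'); zoom('g','side',150,80,310,200)"
```

```text
t 17.23 pos [590.6 343.1 200.8] rot [-1.7999e+02 -2.0000e-02  1.6482e+02] F [ 0.3 -0.   0.2] open 60.2
shift [-1.9 -0.7 78.3] turn 0.002 rows>= 1.3
```

View pics/g_side_z150_80.png

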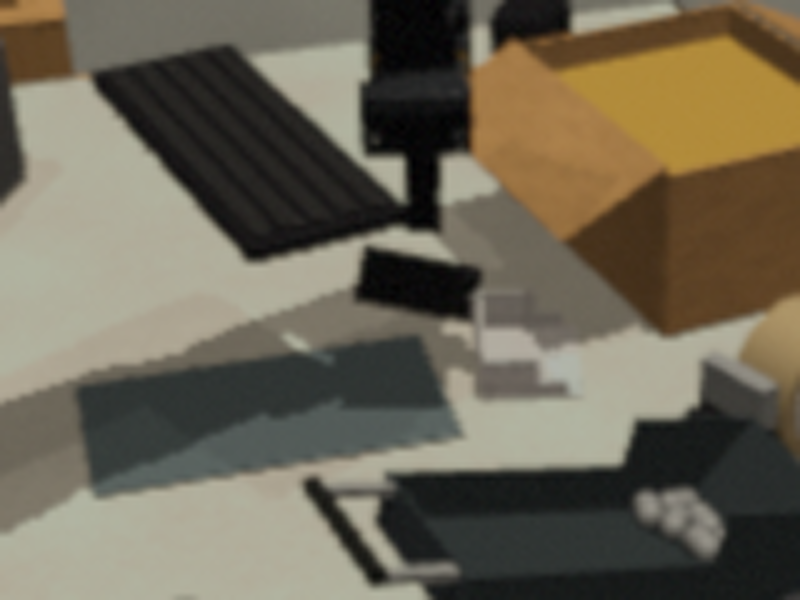

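Emit:
play_rows --targets '[{"linear": [-1.9, -0.7, 25], "turn": 0}, {"linear": [-1.9, -0.7, 50], "turn": 0}, {"linear": [-1.9, -0.7, 70], "turn": 0}, {"linear": [-1.9, -0.7, 78], "turn": 0}, {"linear": [-1.9, -0.7, 78], "turn": 0}]' --hand 60

```text
t: 17.95
eef_pos: [593.4, 341.1, 122.5]
tcp_rot: [-3.142, -0.0, 2.876]
ft_force: [0.5, 0.2, 0.7]
opening: 0.629
```

Emit:
play_rows --targets '[{"linear": [0, 0, 0], "turn": 0}, {"linear": [0, 0, 0], "turn": 0}, {"linear": [0, 0, 0], "turn": 0}, {"linear": [0, 0, 0], "turn": 0}, {"linear": [0, 0, 0], "turn": 0}]' --hand 8

```text
t: 18.58
eef_pos: [593.3, 341.3, 122.6]
tcp_rot: [3.141, 0.0, 2.876]
ft_force: [0.6, -0.1, 0.9]
opening: 0.188
```

Emit:
play_rows --targets '[{"linear": [0, 0, -10], "turn": 0}, {"linear": [0, 0, -40], "turn": 0}, {"linear": [10, 0, -80], "turn": 0}, {"linear": [50, 0, -100], "turn": 0}, {"linear": [90, 0, -110], "turn": 0}, {"linear": [110, 0, -110], "turn": 0}, {"linear": [110, 0, -110], "turn": 0}]' --hand 8

```text
t: 19.45
eef_pos: [486.4, 370.5, 232.7]
tcp_rot: [-3.142, 0.0, 2.877]
ft_force: [0.6, -0.6, -1.3]
opening: 0.192
```

```bash
python3 go.py 500 250 240 164.7;  python3 -c "
from h import *
snap('h'); zoom('h','side',130,60,290,180)"
```

```text
t 19.45 pos [486.4 370.5 232.7] rot [-180.      0.    164.85] F [ 0.6 -0.6 -1.3] open 18.2
shift [ -44.6 -112.8   -7.3] turn 0.003 rows>= 1.9
```

View pics/h_side_z130_60.png

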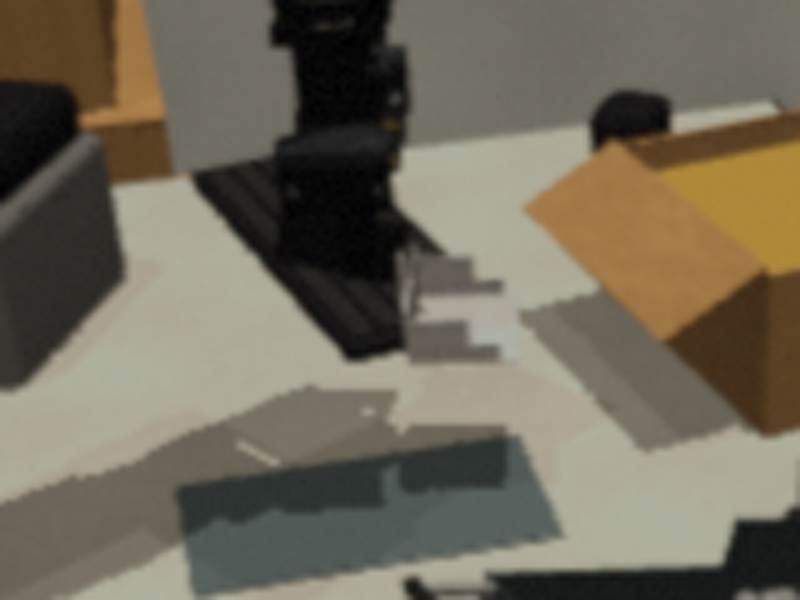

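```bash
cat > pitch.py <<'E'
from h import *
import sys
tag=sys.argv[1]
def run(tag,s,a0=40,a1=105,show=True):
    w=s['tcp_rot'][2]; f=-np.array([np.cos(w),np.sin(w),0]); l=np.array([-f[1],f[0],0])
    G=s['eef_pos']-[0,0,59]
    for n in('top','side'):
        z=np.load(f'/tmp/{tag}_{n}.npz'); Q=cloud(n,z['d'])-G; I=z['im'].astype(int)
        a,b,h=Q@f,Q@l,Q[...,2]
        m=(a>a0)&(a<a1)&(abs(b)<38)&(h>-110)&(h<-20)&(z['d']>0)
        if m.sum()<20: print(n,'few',m.sum()); continue
        A,H,B=a[m],h[m],b[m]; k=np.ones(len(A),bool)
        for _ in range(8):
            c=np.linalg.lstsq(np.c_[A[k],B[k],np.ones(k.sum())],H[k],rcond=None)[0]
            r=H-np.c_[A,B,np.ones(len(A))]@c; k=abs(r)<max(3,1.5*np.median(abs(r)))
        print(n,k.sum(),'pitch up deg',np.degrees(np.arctan(c[0])).round(2),'roll',np.degrees(np.arctan(c[1])).round(2),'h at grip %.1f, h at a=103 %.1f'%(c[2],c[2]+103*c[0]),'amax %.1f'%np.percentile(A[k],98),'bounds b',np.percentile(B[k],[2,98]).round(0))
if __name__=='__main__':
    s=env.state()
    if len(sys.argv)<3: snap(tag)
    print('t',s['t'],s['eef_pos'].round(1)); run(tag,s)
E
python3 pitch.py h x
```

```text
t 19.55 [487.8 370.1 232.2]
top 940 pitch up deg -0.53 roll 0.23 h at grip -61.2, h at a=103 -62.1 amax 100.6 bounds b [-36.  37.]
side 116 pitch up deg -1.46 roll -0.18 h at grip -60.2, h at a=103 -62.8 amax 102.3 bounds b [-28.  37.]
```

Emit:
play_rows --targets '[{"linear": [10, 20, 20], "turn": 0}, {"linear": [20, 40, 45], "turn": 0}, {"linear": [30, 40, 65], "turn": 0}, {"linear": [30, 40, 65], "turn": 0}, {"linear": [30, 40, 65], "turn": 0}]' --hand 8

```text
t: 20.18
eef_pos: [469.4, 416.9, 167.4]
tcp_rot: [3.141, 0.0, 2.876]
ft_force: [-0.4, 0.1, -0.3]
opening: 0.187
```

Emit:
play_rows --targets '[{"linear": [0, 0, 0], "turn": 0}, {"linear": [0, 0, 0], "turn": 0}]' --hand 17.5

```text
t: 20.42
eef_pos: [469.1, 416.6, 168.1]
tcp_rot: [3.141, 0.001, 2.875]
ft_force: [0.3, 0.1, -1.4]
opening: 0.186
```

```bash
python3 pitch.py i; python3 go.py 0 0 0 0|head -1
```

```text
t 20.425 [469.1 416.6 168.1]
top 806 pitch up deg -0.59 roll 0.38 h at grip -61.4, h at a=103 -62.5 amax 101.1 bounds b [-36.  36.]
side 141 pitch up deg 1.1 roll 38.42 h at grip -83.0, h at a=103 -81.0 amax 102.6 bounds b [-36.  37.]
t 20.52 pos [469.  416.6 167.9] rot [1.7996e+02 3.0000e-02 1.6475e+02] F [-0.   1.2 -2. ] open 17.9
```

Emit:
play_rows --targets '[{"linear": [20, -30, 0], "turn": 0}, {"linear": [40, -60, 0], "turn": 0}, {"linear": [50, -90, 0], "turn": 0}, {"linear": [50, -90, 0], "turn": 0}]' --hand 17.5

```text
t: 21.02
eef_pos: [396.0, 341.8, 167.9]
tcp_rot: [-3.141, -0.0, 2.875]
ft_force: [0.4, 0.0, -1.7]
opening: 0.185
```

Emit:
play_rows --targets '[{"linear": [0, 0, 0], "turn": 0}, {"linear": [0, 0, 0], "turn": 0}]' --hand 17.9

```text
t: 21.28
eef_pos: [397.4, 343.5, 167.5]
tcp_rot: [3.141, 0.001, 2.876]
ft_force: [-0.1, 1.0, -1.9]
opening: 0.19
```

```bash
python3 pitch.py j; python3 go.py 0 0 0 0|head -1
```

```text
t 21.275 [397.4 343.5 167.5]
top 836 pitch up deg -0.59 roll 0.11 h at grip -61.6, h at a=103 -62.6 amax 101.2 bounds b [-36.  37.]
side 205 pitch up deg 1.03 roll 40.04 h at grip -85.4, h at a=103 -83.6 amax 103.3 bounds b [-36.  37.]
t 21.38 pos [397.2 343.3 167.3] rot [1.7999e+02 1.0000e-02 1.6478e+02] F [-0.7  0.2 -1.4] open 17.9
```

Emit:
play_rows --targets '[{"linear": [0, 0, 0], "turn": 0}, {"linear": [0, 0, 0], "turn": 0}]' --hand 18.1

```text
t: 21.62
eef_pos: [396.9, 343.1, 167.5]
tcp_rot: [3.141, 0.0, 2.876]
ft_force: [0.3, 0.5, 0.1]
opening: 0.189
```

```bash
python3 pitch.py k|grep top; python3 go.py 0 0 0 0|head -1
```

```text
top 763 pitch up deg -1.3 roll 0.15 h at grip -101.6, h at a=103 -104.0 amax 103.7 bounds b [-37.  36.]
t 21.73 pos [396.9 343.  167.5] rot [1.7998e+02 1.0000e-02 1.6477e+02] F [ 0.7 -0.7 -0.3] open 17.9
```

Emit:
play_rows --targets '[{"linear": [0, 0, 0], "turn": 0}]' --hand 18.3

```text
t: 21.85
eef_pos: [396.8, 342.9, 167.5]
tcp_rot: [3.141, 0.0, 2.876]
ft_force: [-0.1, 0.7, -0.9]
opening: 0.189
```

Emit:
play_rows --targets '[{"linear": [0, 0, 0], "turn": 0}, {"linear": [0, 0, 0], "turn": 0}]' --hand 8

```text
t: 22.1
eef_pos: [396.8, 342.9, 167.5]
tcp_rot: [3.141, 0.0, 2.876]
ft_force: [0.2, 0.6, -0.5]
opening: 0.091
```

```bash
python3 pitch.py l|grep top; python3 go.py 0 0 0 0|head -1
```

```text
top 775 pitch up deg -1.26 roll 0.25 h at grip -101.5, h at a=103 -103.8 amax 103.7 bounds b [-37.  37.]
t 22.2 pos [396.8 342.9 167.5] rot [179.99   0.   164.77] F [ 0.7 -0.4 -0.2] open 8.4
```

Emit:
play_rows --targets '[{"linear": [0, 0, 0], "turn": 0}, {"linear": [0, 0, 0], "turn": 0}, {"linear": [0, 0, 20], "turn": 0}, {"linear": [0, 0, 40], "turn": 0}, {"linear": [0, 0, 40], "turn": 0}]' --hand 40

```text
t: 22.82
eef_pos: [396.5, 342.7, 126.5]
tcp_rot: [-3.14, -0.002, 2.876]
ft_force: [-0.8, -0.3, 0.6]
opening: 0.419
```

Emit:
play_rows --targets '[{"linear": [0, 0, 0], "turn": 0}, {"linear": [0, 0, 0], "turn": 0}, {"linear": [0, 0, 0], "turn": 0}, {"linear": [0, 0, -10], "turn": 0}, {"linear": [0, 0, -20], "turn": 0}, {"linear": [0, 0, -40], "turn": 0}, {"linear": [0, 0, -40], "turn": 0}]' --hand 8

```text
t: 23.7
eef_pos: [397.2, 343.2, 169.0]
tcp_rot: [3.139, 0.002, 2.876]
ft_force: [-0.7, -0.8, -2.8]
opening: 0.189
```

Emit:
play_rows --targets '[{"linear": [0, 0, 0], "turn": 0}, {"linear": [0, 0, 0], "turn": 0}]' --hand 17.98

```text
t: 23.95
eef_pos: [396.7, 342.8, 166.9]
tcp_rot: [-3.141, -0.0, 2.876]
ft_force: [1.0, -0.5, -0.8]
opening: 0.192
```

```bash
python3 pitch.py m|grep top; python3 go.py 0 0 0 0|head -1
```

```text
top 642 pitch up deg -13.36 roll -0.39 h at grip -83.0, h at a=103 -107.5 amax 103.0 bounds b [-36.  36.]
t 24.05 pos [396.8 342.9 167. ] rot [-1.7997e+02 -3.0000e-02  1.6477e+02] F [-0.7 -1.  -1.4] open 18.2
```

Emit:
play_rows --targets '[{"linear": [0, 0, 0], "turn": 0}, {"linear": [0, 0, 0], "turn": 0}, {"linear": [0, 0, 0], "turn": 0}]' --hand 8

```text
t: 24.42
eef_pos: [396.8, 342.9, 167.4]
tcp_rot: [3.142, -0.0, 2.876]
ft_force: [0.1, -0.6, -2.3]
opening: 0.185
```

```bash
python3 pitch.py n|grep top; python3 go.py 0 0 0 0|head -1; python3 -c "
from h import *
zoom('n','side',120,80,280,200)"
```

```text
top 663 pitch up deg -13.5 roll 0.33 h at grip -83.7, h at a=103 -108.4 amax 102.2 bounds b [-36.  36.]
t 24.52 pos [396.8 342.9 167.4] rot [180.    -0.   164.77] F [-0.5  0.2 -2. ] open 17.6
```

View pics/n_side_z120_80.png

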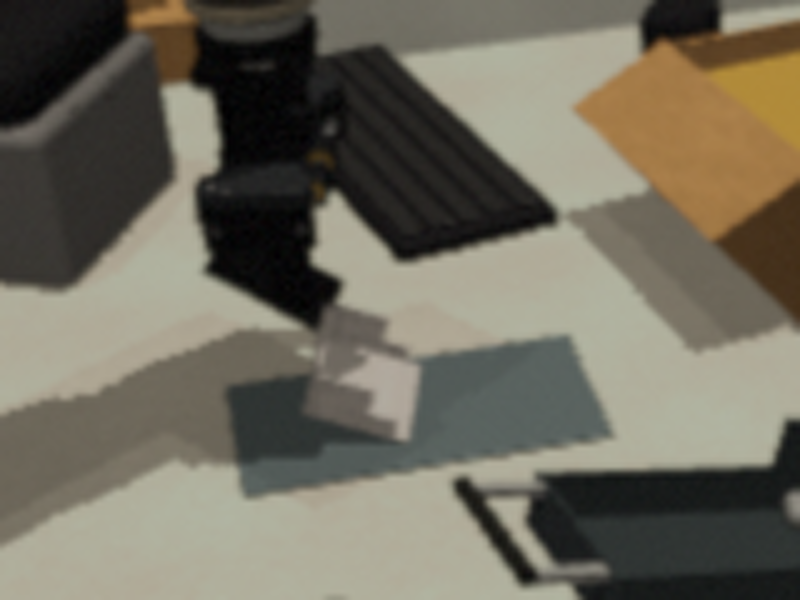

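Emit:
play_rows --targets '[{"linear": [0, 0, 12], "turn": 0}, {"linear": [0, 0, 20], "turn": 0}, {"linear": [0, 0, 20], "turn": 0}]' --hand 8

```text
t: 24.9
eef_pos: [396.9, 343.0, 147.2]
tcp_rot: [3.141, 0.0, 2.876]
ft_force: [-0.3, 0.0, -0.9]
opening: 0.188
```

Emit:
play_rows --targets '[{"linear": [0, 0, 0], "turn": 0}, {"linear": [0, 0, 0], "turn": 0}, {"linear": [0, 0, 20], "turn": 0}, {"linear": [0, 0, 20], "turn": 0}]' --hand 30

```text
t: 25.4
eef_pos: [396.5, 342.7, 126.8]
tcp_rot: [-3.14, -0.001, 2.876]
ft_force: [-0.9, 0.1, -0.2]
opening: 0.318
```

```bash
python3 pitch.py o|grep top; python3 go.py 0 0 0 0|head -1; python3 scoop.py o 300 600 260 420
```

```text
top 785 pitch up deg -1.91 roll -0.27 h at grip -60.2, h at a=103 -63.6 amax 103.5 bounds b [-37.  36.]
t 25.5 pos [396.9 343.  127.8] rot [-180.     -0.    164.77] F [-0.4  1.4 -0. ] open 29.8
top handle 20 (array([380.3, 336.3]), 84.0, 26.3, 0.04) [407.1 338.7  47.4] [31.  40.1 77.4]
top walls 165 (array([446.4, 328.7]), 98.9, 60.7, 74.42) [430.1 333.9  33.6] [21.1 33.8 45.2]
top top back 111 (array([437.6, 331.1]), 98.9, 42.5, 74.5) [428.7 333.4  37.6] [30.4 36.9 45.7]
side handle 222 (array([381.7, 344.5]), 162.6, 80.9, 67.22) [380.  330.1  74.3] [ 52.   73.3 128. ]
side walls 138 (array([435.5, 330.4]), 106.1, 50.5, 73.77) [433.5 330.3  31.3] [21.3 30.6 45.7]
side top back 85 (array([407.2, 338.6]), 106.0, 109.5, 73.77) [424.6 330.7  39.6] [30.6 36.3 58. ]
```

Emit:
play_rows --targets '[{"linear": [0, 0, 0], "turn": 0}, {"linear": [0, 0, 0], "turn": 0}, {"linear": [0, 0, 0], "turn": 0}, {"linear": [0, 0, -15], "turn": 0}, {"linear": [0, 0, -36], "turn": 0}, {"linear": [0, 0, -36], "turn": 0}, {"linear": [0, 0, -36], "turn": 0}]' --hand 8

```text
t: 26.38
eef_pos: [396.7, 342.8, 163.3]
tcp_rot: [-3.142, -0.0, 2.876]
ft_force: [0.1, 0.7, -1.8]
opening: 0.185
```

Emit:
play_rows --targets '[{"linear": [0, 0, 0], "turn": 0}]' --hand 17.95

```text
t: 26.5
eef_pos: [396.6, 342.8, 162.9]
tcp_rot: [-3.141, -0.001, 2.876]
ft_force: [0.3, 0.0, -2.0]
opening: 0.185
```

```bash
python3 pitch.py p|grep -E 't '; python3 pitch.py q|grep -E 'top|t '; python3 go.py 0 0 0 0|head -1; python3 pitch.py p x
```

```text
t 26.5 [396.6 342.8 162.9]
top 701 pitch up deg -0.88 roll 0.34 h at grip -62.6, h at a=103 -64.2 amax 92.0 bounds b [-36.  37.]
side 191 pitch up deg 0.5 roll 35.52 h at grip -83.9, h at a=103 -83.0 amax 102.9 bounds b [-36.  36.]
t 26.6 [396.7 342.8 162.9]
top 624 pitch up deg -35.19 roll -0.26 h at grip -30.9, h at a=103 -103.5 amax 103.8 bounds b [-37.  36.]
side 197 pitch up deg -1.46 roll 34.73 h at grip -82.9, h at a=103 -85.5 amax 102.8 bounds b [-36.  36.]
t 26.7 pos [396.8 342.9 163.1] rot [-1.7998e+02 -2.0000e-02  1.6477e+02] F [-0.2 -0.6 -1.6] open 18.1
t 26.7 [396.8 342.9 163.1]
top 699 pitch up deg -0.89 roll 0.38 h at grip -62.9, h at a=103 -64.5 amax 91.8 bounds b [-36.  37.]
side 192 pitch up deg 0.42 roll 35.37 h at grip -84.0, h at a=103 -83.2 amax 102.8 bounds b [-36.  36.]
```

Emit:
play_rows --targets '[{"linear": [0, 0, 0], "turn": 0}, {"linear": [0, 0, 0], "turn": 0}]' --hand 8

```text
t: 26.95
eef_pos: [396.8, 342.9, 163.4]
tcp_rot: [3.142, -0.0, 2.876]
ft_force: [0.5, -0.5, -1.3]
opening: 0.188
```

```bash
python3 pitch.py r|grep -E 'top|t '; python3 go.py 0 0 0 0|head -1;  python3 -c "
from h import *
zoom('r','side',120,80,280,200)"
```

```text
t 26.95 [396.8 342.9 163.4]
top 653 pitch up deg -28.47 roll -1.02 h at grip -45.9, h at a=103 -101.7 amax 103.9 bounds b [-37.  37.]
side 165 pitch up deg -30.48 roll 2.47 h at grip -42.9, h at a=103 -103.5 amax 103.9 bounds b [-34.  36.]
t 27.05 pos [396.9 342.9 163.5] rot [179.99   0.   164.77] F [ 0.6 -0.6 -1.3] open 17.7
```

View pics/r_side_z120_80.png

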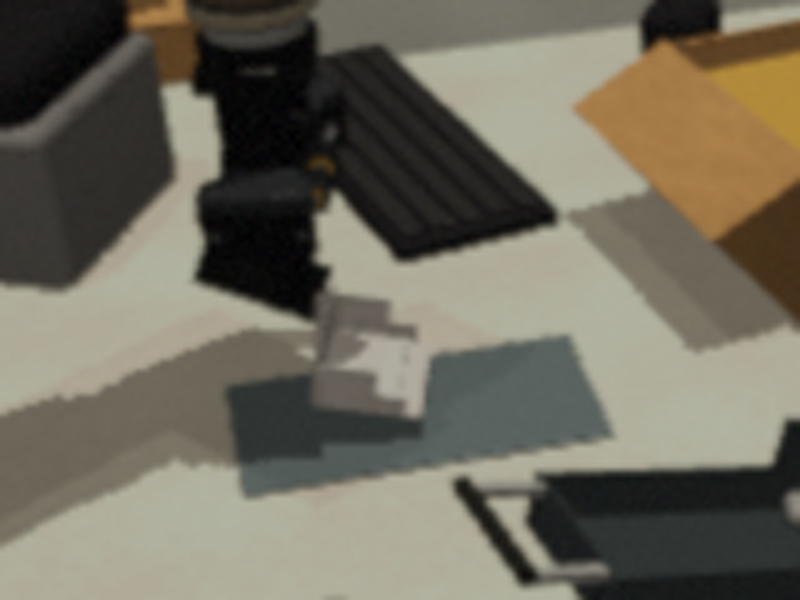

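```bash
cat > prof.py <<'E'
from h import *
import sys
def prof(tag,s=None,pr=True):
    s=s or env.state(); w=s['tcp_rot'][2]; f=-np.array([np.cos(w),np.sin(w),0]); l=np.array([-f[1],f[0],0])
    G=s['eef_pos']-[0,0,59]
    z=np.load(f'/tmp/{tag}_top.npz'); Q=cloud('top',z['d'])-G; I=z['im'].astype(int)
    a,b,h=Q@f,Q@l,Q[...,2]
    A=[];H=[]
    for a0 in range(30,130,5):
        m=(a>=a0)&(a<a0+5)&(abs(b)<28)&(z['d']>0)
        if m.sum()>5: A.append(a0+2.5);H.append(np.median(h[m]))
    if pr: print('a,h',[(x,round(y)) for x,y in zip(A,H)], 'world floor z=',round(G[2]))
    A=np.array(A);H=np.array(H); k=(A>42)&(A<92)
    if k.sum()>3:
        c=np.polyfit(A[k],H[k],1); print('pitch',np.degrees(np.arctan(c[0])).round(1),'h0',c[1].round(1),'grip height above floor',round(-c[1]*np.cos(np.arctan(c[0])),1))
if __name__=='__main__': 
    if len(sys.argv)<3: snap(sys.argv[1])
    prof(sys.argv[1])
E
python3 prof.py r x
```

```text
a,h [(32.5, 83), (37.5, 80), (42.5, 276), (47.5, 269), (52.5, -71), (57.5, 270), (62.5, 280), (67.5, 261), (72.5, 245), (77.5, -79), (82.5, -100), (87.5, -101), (92.5, -101), (97.5, -101), (102.5, -100), (107.5, -101), (112.5, -101), (117.5, -101), (122.5, -101), (127.5, -101)] world floor z= 104
pitch -82.3 h0 607.2 grip height above floor -81.1
```

```bash
cat > prof.py <<'E'
from h import *
import sys
def prof(tag,s=None,zmin=-200,pr=True):
    s=s or env.state(); w=s['tcp_rot'][2]; f=-np.array([np.cos(w),np.sin(w),0]); l=np.array([-f[1],f[0],0])
    G=s['eef_pos']-[0,0,59]
    for n in('top','side'):
        z=np.load(f'/tmp/{tag}_{n}.npz'); Q=cloud(n,z['d'])-G; I=z['im'].astype(int)
        a,b,h=Q@f,Q@l,Q[...,2]
        out=[]
        for a0 in range(20,130,6):
            m=(a>=a0)&(a<a0+6)&(abs(b)<30)&(h<-10)&(h>zmin)&(z['d']>0)&(I.max(2)>70)
            if m.sum()>4: out.append((a0+3,round(float(np.median(h[m]))),round(float(np.percentile(h[m],90)-np.percentile(h[m],10))),int(m.sum())))
        print(n,out)
    print('bench h',round(-G[2]))
if __name__=='__main__': 
    if len(sys.argv)<3: snap(sys.argv[1])
    prof(sys.argv[1])
E
python3 prof.py r x
```

```text
top [(23, -70, 5, 73), (29, -70, 5, 67), (35, -72, 4, 73), (41, -73, 4, 68), (47, -74, 5, 69), (53, -75, 4, 69), (59, -75, 4, 70), (65, -77, 4, 69), (71, -78, 4, 70), (77, -79, 21, 76), (83, -101, 5, 67), (89, -101, 4, 63), (95, -101, 5, 64), (101, -101, 5, 63), (107, -101, 4, 60), (113, -101, 5, 64), (119, -101, 5, 62), (125, -101, 4, 61), (131, -101, 5, 62)]
side [(23, -32, 48, 17), (29, -71, 3, 9), (35, -71, 5, 11), (41, -74, 2, 7), (47, -74, 2, 7), (53, -75, 5, 13), (59, -76, 4, 18), (65, -77, 5, 15), (71, -78, 3, 16), (77, -80, 24, 19), (83, -99, 24, 22), (89, -101, 3, 19), (95, -101, 2, 17), (101, -101, 4, 16), (107, -101, 3, 16), (113, -102, 3, 16), (119, -102, 4, 14), (125, -102, 3, 16), (131, -102, 3, 17)]
bench h -104
```

Emit:
play_rows --targets '[{"linear": [0, 0, 0], "turn": 0}, {"linear": [0, 0, 0], "turn": 0}]' --hand 17.95

```text
t: 27.3
eef_pos: [396.8, 342.9, 163.5]
tcp_rot: [3.141, 0.0, 2.876]
ft_force: [0.5, -0.1, -1.3]
opening: 0.193
```

Emit:
play_rows --targets '[{"linear": [0, 0, 0], "turn": 0}, {"linear": [0, 0, 0], "turn": 0}]' --hand 8

```text
t: 27.55
eef_pos: [396.8, 342.9, 163.5]
tcp_rot: [3.141, 0.0, 2.876]
ft_force: [-0.2, -0.3, -1.9]
opening: 0.19
```

```bash
python3 prof.py s
```

```text
top [(23, -70, 4, 76), (29, -71, 5, 70), (35, -72, 5, 71), (41, -73, 5, 66), (47, -74, 6, 72), (53, -75, 5, 68), (59, -75, 4, 70), (65, -77, 4, 70), (71, -79, 4, 65), (77, -80, 24, 82), (83, -101, 5, 68), (89, -101, 4, 62), (95, -101, 5, 63), (101, -101, 4, 64), (107, -101, 5, 64), (113, -100, 6, 62), (119, -101, 5, 63), (125, -101, 4, 63), (131, -101, 5, 62)]
side [(23, -33, 50, 21), (29, -70, 2, 8), (35, -72, 2, 9), (41, -73, 3, 8), (47, -73, 3, 8), (53, -75, 2, 12), (59, -76, 5, 20), (65, -78, 4, 17), (71, -79, 3, 13), (77, -80, 22, 22), (83, -101, 23, 23), (89, -101, 3, 16), (95, -102, 3, 18), (101, -102, 3, 18), (107, -101, 4, 16), (113, -102, 4, 15), (119, -101, 3, 16), (125, -102, 3, 17), (131, -102, 4, 18)]
bench h -104
```

Emit:
play_rows --targets '[{"linear": [0, 0, 0], "turn": 0}, {"linear": [0, 0, 0], "turn": 0}, {"linear": [0, 0, 0], "turn": 0}]' --hand 17.97

```text
t: 28.02
eef_pos: [396.8, 342.9, 163.5]
tcp_rot: [3.141, 0.0, 2.876]
ft_force: [-0.0, 0.2, -0.3]
opening: 0.188
```

Emit:
play_rows --targets '[{"linear": [0, 0, 0], "turn": 0}, {"linear": [0, 0, 0], "turn": 0}]' --hand 8

```text
t: 28.28
eef_pos: [396.8, 343.0, 163.5]
tcp_rot: [3.141, 0.0, 2.876]
ft_force: [0.2, 0.4, -0.3]
opening: 0.189
```

```bash
python3 prof.py t
```

```text
top [(23, -84, 5, 72), (29, -86, 5, 70), (35, -89, 5, 67), (41, -91, 5, 71), (47, -94, 5, 69), (53, -97, 5, 64), (59, -100, 6, 69), (65, -101, 5, 63), (71, -101, 4, 65), (77, -101, 4, 65), (83, -100, 3, 62), (89, -100, 5, 61), (95, -101, 5, 65), (101, -101, 5, 61), (107, -101, 4, 63), (113, -101, 5, 64), (119, -101, 5, 61), (125, -101, 5, 65), (131, -101, 4, 61)]
side [(23, -82, 5, 13), (29, -85, 5, 10), (35, -87, 1, 9), (41, -90, 5, 18), (47, -93, 2, 17), (53, -96, 3, 18), (59, -99, 4, 19), (65, -101, 4, 14), (71, -102, 2, 16), (77, -102, 3, 17), (83, -102, 4, 14), (89, -102, 3, 20), (95, -102, 3, 14), (101, -101, 4, 18), (107, -101, 3, 13), (113, -102, 4, 17), (119, -102, 3, 16), (125, -102, 6, 18), (131, -102, 3, 16)]
bench h -104
```

Emit:
play_rows --targets '[{"linear": [0, 0, 2], "turn": 0}, {"linear": [0, 0, 4], "turn": 0}, {"linear": [0, 0, 5], "turn": 0}, {"linear": [0, 0, 5], "turn": 0}]' --hand 8

```text
t: 28.88
eef_pos: [397.0, 343.3, 159.4]
tcp_rot: [3.14, 0.001, 2.876]
ft_force: [-4.3, 1.7, 11.5]
opening: 0.19
```

```bash
python3 prof.py u|cut -c1-160;python3 go.py 0 0 0 0|head -1
```

```text
top [(23, -80, 5, 73), (29, -82, 4, 70), (35, -84, 5, 67), (41, -86, 5, 69), (47, -89, 5, 68), (53, -92, 5, 67), (59, -94, 5, 68), (65, -96, 5, 64), (71, -97, 4
side [(23, -79, 68, 14), (29, -81, 2, 10), (35, -84, 3, 10), (41, -86, 3, 11), (47, -89, 5, 17), (53, -90, 3, 18), (59, -93, 3, 17), (65, -95, 3, 17), (71, -97,
bench h -100
t 28.98 pos [397.  343.3 159.4] rot [1.7991e+02 6.0000e-02 1.6478e+02] F [-4.1  1.2 10.8] open 18.1
```

```bash
cat > pan.py <<'E'
from h import *
import sys
tag=sys.argv[1]
yaw=np.radians(9.7); ux=np.array([np.cos(yaw),np.sin(yaw),0]); uy=np.array([-ux[1],ux[0],0]); F0=np.array([688,34,22.])
for n in('top','side'):
    z=np.load(f'/tmp/{tag}_{n}.npz'); Q=cloud(n,z['d'])-F0; x,y,h=Q@ux,Q@uy,Q[...,2]
    o=[]
    for x0 in range(-200,60,10):
        m=(x>=x0)&(x<x0+10)&(abs(y)<40)&(h<90)&(h>-25)&(z['d']>0)
        if m.sum()>5: o.append((x0+5,round(float(np.median(h[m])),1)))
    print(n,o)
    k=np.array([p for p in o if -170<p[0]<-70])
    if len(k)>4: c=np.polyfit(k[:,0],k[:,1],1); print('slope deg',np.degrees(np.arctan(c[0])).round(2),'h at foot-x0',c[1].round(1))
    m=(x>-150)&(x<-60)&(abs(h-(-x*.3))<8)
    print(' lateral extent',np.percentile(y[m],[1,99]).round(1))
E
python3 pan.py f
```

```text
top [(-195, 63.8), (-185, 79.7), (-175, 58.4), (-165, 55.5), (-155, 52.4), (-145, 49.5), (-135, 46.7), (-125, 43.8), (-115, 41.0), (-105, 38.0), (-95, 35.1), (-85, 32.5), (-75, 29.6), (-65, 26.8), (-55, 23.9), (-45, 20.7), (-35, 18.5), (-25, 16.3), (-15, 24.8), (-5, 22.2), (5, 21.5), (15, 17.5), (25, 27.4), (35, 38.0), (45, 48.2), (55, 55.4)]
slope deg -16.01 h at foot-x0 8.0
 lateral extent [-308.    51.4]
side [(-195, -5.1), (-185, 73.7), (-175, -5.7), (-165, -16.2), (-155, -15.3), (-145, -15.3), (-135, -14.8), (-125, -15.0), (-115, -15.2), (-105, -14.8), (-95, -14.6), (-85, -14.9), (-75, 6.7), (-65, 4.6), (-55, 22.6), (-45, 20.8), (-35, 18.6), (-25, 17.0), (-15, 24.5), (-5, 22.7), (5, 20.7), (15, 17.1), (25, 25.4), (35, 36.5), (45, 47.0), (55, 54.8)]
slope deg 7.33 h at foot-x0 2.5
 lateral extent [-313.6   51.4]
```

```bash
python3 go.py 531.3 7.2 290 189.7
```

```text
t 28.98 pos [397.  343.3 159.4] rot [1.7991e+02 6.0000e-02 1.6478e+02] F [-4.1  1.2 10.8] open 18.1
shift [-217.9 -289.1 -130.6] turn -0.435 rows>= 6.2
```

Emit:
play_rows --targets '[{"linear": [0, 0, -20], "turn": 0}, {"linear": [0, 0, -70], "turn": 0}, {"linear": [-5, -10, -110], "turn": 0}, {"linear": [-30, -45, -130], "turn": -0.04}, {"linear": [-60, -85, -130], "turn": -0.1}, {"linear": [-90, -125, -130], "turn": -0.18}, {"linear": [-120, -165, -130], "turn": -0.26}, {"linear": [-150, -205, -130], "turn": -0.34}, {"linear": [-185, -245, -130], "turn": -0.4}, {"linear": [-208, -275, -130], "turn": -0.43}, {"linear": [-218, -289, -130], "turn": -0.435}, {"linear": [-218, -289, -130], "turn": -0.435}, {"linear": [-218, -289, -130], "turn": -0.435}]' --hand 8

```text
t: 30.6
eef_pos: [530.8, 7.8, 288.4]
tcp_rot: [3.141, -0.0, -2.972]
ft_force: [-0.8, 0.4, -2.3]
opening: 0.187
```

```bash
python3 prof.py v;python3 go.py 531.3 7.2 230 189.7; python3 -c "
from h import *
zoom('v','side',150,80,350,220)"
```

```text
top []
side [(53, -91, 2, 6), (59, -93, 2, 8), (65, -95, 2, 6), (131, -180, 8, 8)]
bench h -229
t 30.7 pos [530.9   7.9 288.5] rot [ 1.7999e+02 -1.0000e-02 -1.7024e+02] F [-0.4  0.1 -1.5] open 18.0
shift [-0.3 -0.7 58.5] turn 0.001 rows>= 0.9
```

View pics/v_side_z150_80.png

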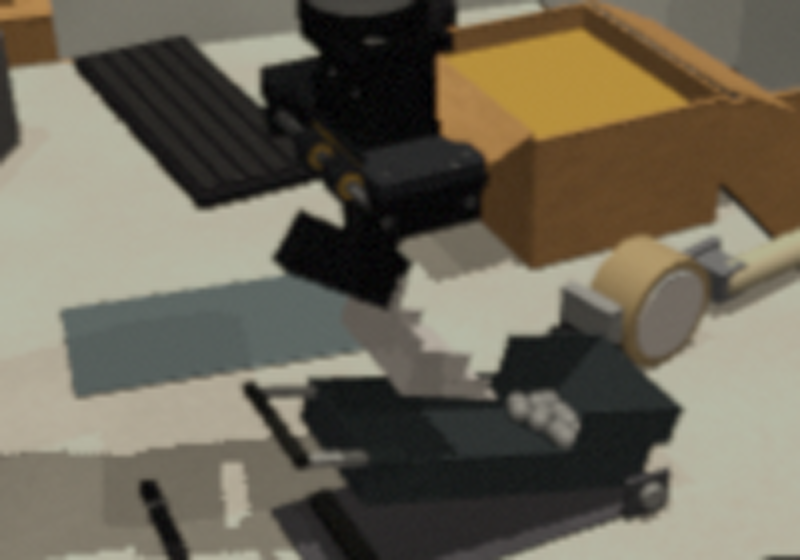

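Emit:
play_rows --targets '[{"linear": [0, -0.7, 20], "turn": 0}, {"linear": [0, -0.7, 45], "turn": 0}, {"linear": [0, -0.7, 62], "turn": 0}, {"linear": [0, -0.7, 70], "turn": 0}, {"linear": [0, -0.7, 74], "turn": 0}, {"linear": [0, -0.7, 77], "turn": 0}, {"linear": [0, -0.7, 80], "turn": 0}, {"linear": [0, -0.7, 80], "turn": 0}]' --hand 8

```text
t: 31.7
eef_pos: [531.9, 6.1, 208.9]
tcp_rot: [-3.141, 0.002, -2.973]
ft_force: [2.6, 0.7, 3.0]
opening: 0.188
```

```bash
python3 prof.py w;python3 go.py 531.3 7.2 206 189.7; python3 -c "
from h import *
zoom('w','side',190,130,320,220)"
```

```text
top [(131, -98, 4, 5)]
side [(47, -84, 3, 12), (53, -87, 4, 10), (59, -89, 3, 11), (65, -91, 3, 13), (71, -93, 4, 7), (77, -95, 2, 5), (131, -102, 5, 11)]
bench h -150
t 31.8 pos [531.8   6.  208.8] rot [-1.7998e+02  8.0000e-02 -1.7031e+02] F [3.3 0.3 4. ] open 18.2
shift [0.3 1.2 2.8] turn -0.0 rows>= 0.0
```

View pics/w_side_z190_130.png

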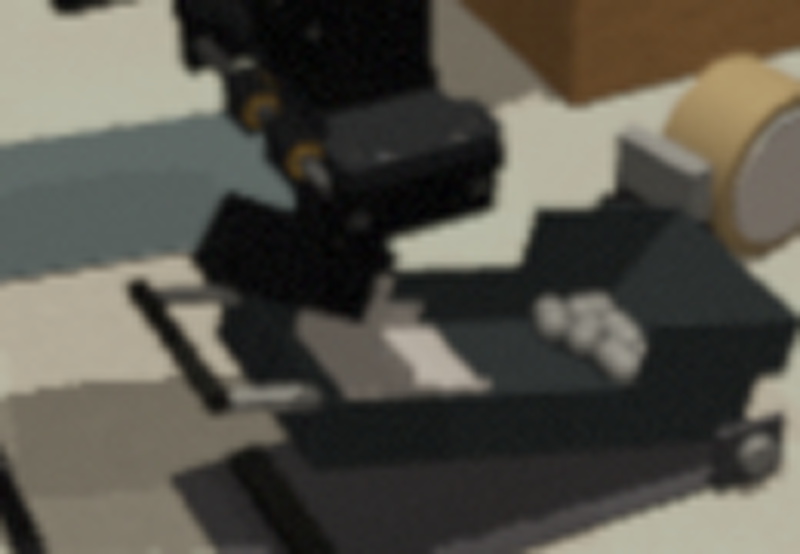

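Emit:
play_rows --targets '[{"linear": [0, 1.2, 3], "turn": 0}, {"linear": [-6, 1.2, 4.7], "turn": 0}, {"linear": [-13, 1.2, 6.7], "turn": 0}, {"linear": [-20, 1.2, 8.7], "turn": 0}, {"linear": [-27, 1.2, 10.7], "turn": 0}, {"linear": [-34, 1.2, 12.7], "turn": 0}, {"linear": [-41, 1.2, 14.7], "turn": 0}, {"linear": [-48, 1.2, 16.8], "turn": 0}]' --hand 8

```text
t: 32.8
eef_pos: [579.0, 15.5, 191.5]
tcp_rot: [3.142, 0.0, -2.972]
ft_force: [1.4, -0.4, 5.2]
opening: 0.187
```

```bash
python3 prof.py x;python3 go.py 0 0 0 0 |head -1; python3 -c "
from h import *
zoom('x','side',190,130,320,220)"
```

```text
top []
side [(53, -83, 3, 14), (59, -86, 3, 12), (65, -88, 3, 13), (71, -89, 2, 13), (77, -87, 14, 15), (83, -86, 12, 10), (89, -83, 9, 18), (95, -84, 6, 26), (101, -83, 3, 15), (107, -89, 5, 10), (113, -88, 5, 14), (119, -89, 4, 7)]
bench h -132
t 32.9 pos [579.3  15.5 191.4] rot [-1.800e+02  4.000e-02 -1.703e+02] F [2.  1.3 4. ] open 18.0
```

View pics/x_side_z190_130.png

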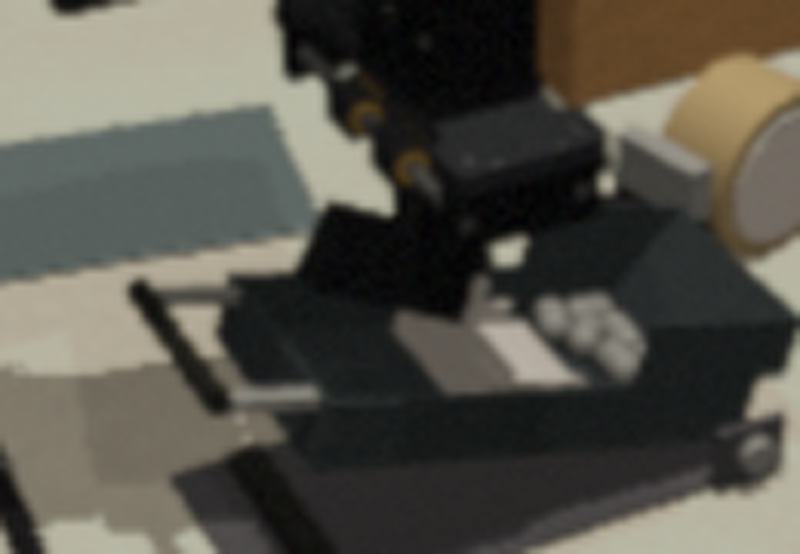

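Emit:
play_rows --targets '[{"linear": [-5, 0, 1.5], "turn": 0}, {"linear": [-10, 0, 3], "turn": 0}, {"linear": [-15, 0, 4.4], "turn": 0}, {"linear": [-20, 0, 5.9], "turn": 0}, {"linear": [-25, 0, 7.3], "turn": 0}, {"linear": [-30, 0, 8.8], "turn": 0}, {"linear": [-34, 0, 10], "turn": 0}, {"linear": [-34, 0, 10], "turn": 0}]' --hand 8

```text
t: 33.9
eef_pos: [612.5, 21.1, 181.9]
tcp_rot: [-3.141, 0.001, -2.972]
ft_force: [3.1, -0.1, 5.6]
opening: 0.186
```

```bash
python3 prof.py y;python3 go.py 0 0 0 0 |head -1; python3 -c "
from h import *
zoom('y','side',190,130,320,220)"
```

```text
top [(131, -45, 6, 8)]
side [(53, -76, 14, 20), (59, -78, 16, 34), (65, -73, 11, 25), (71, -74, 4, 8), (77, -78, 5, 14), (83, -75, 6, 11), (89, -76, 5, 8), (131, -45, 12, 10)]
bench h -123
t 34.0 pos [612.4  21.1 181.9] rot [-1.7999e+02  7.0000e-02 -1.7031e+02] F [4.2 0.5 5.2] open 17.6
```

View pics/y_side_z190_130.png

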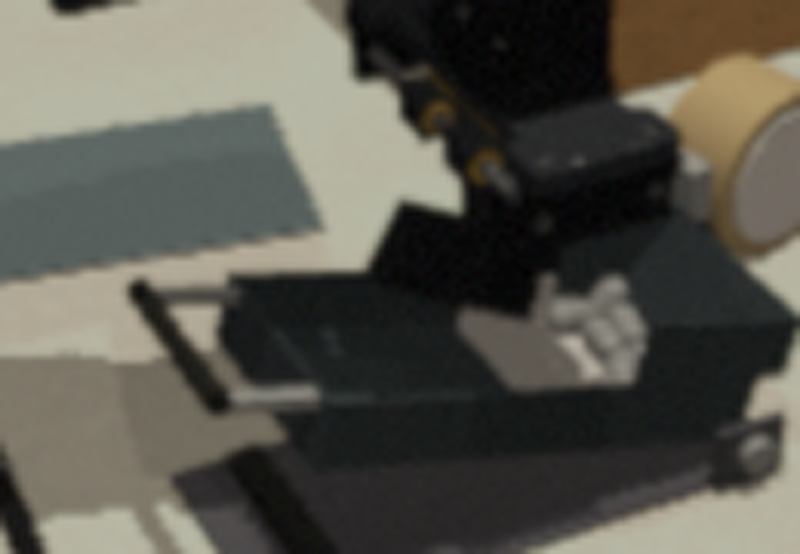

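Emit:
play_rows --targets '[{"linear": [-3, 0, 0.9], "turn": 0}, {"linear": [-6, 0, 1.7], "turn": 0}, {"linear": [-8, 0, 2.2], "turn": 0}, {"linear": [-8, 0, 2.2], "turn": 0}]' --hand 8

```text
t: 34.5
eef_pos: [620.1, 22.1, 179.7]
tcp_rot: [-3.141, 0.001, -2.973]
ft_force: [2.2, -2.2, 4.7]
opening: 0.189
```

```bash
python3 prof.py z;python3 go.py 0 0 0 0 |head -1; python3 -c "
from h import *
zoom('z','side',190,130,320,220);zoom('z','top',180,80,300,180)"
```

```text
top []
side [(47, -69, 5, 11), (53, -74, 15, 33), (59, -71, 4, 22), (65, -71, 5, 9), (71, -74, 4, 13), (77, -72, 6, 14), (83, -70, 5, 6), (125, -43, 79, 11)]
bench h -121
t 34.6 pos [620.1  22.1 179.7] rot [-1.7997e+02  5.0000e-02 -1.7033e+02] F [ 1.6 -2.2  6.2] open 17.9
```

View pics/z_side_z190_130.png

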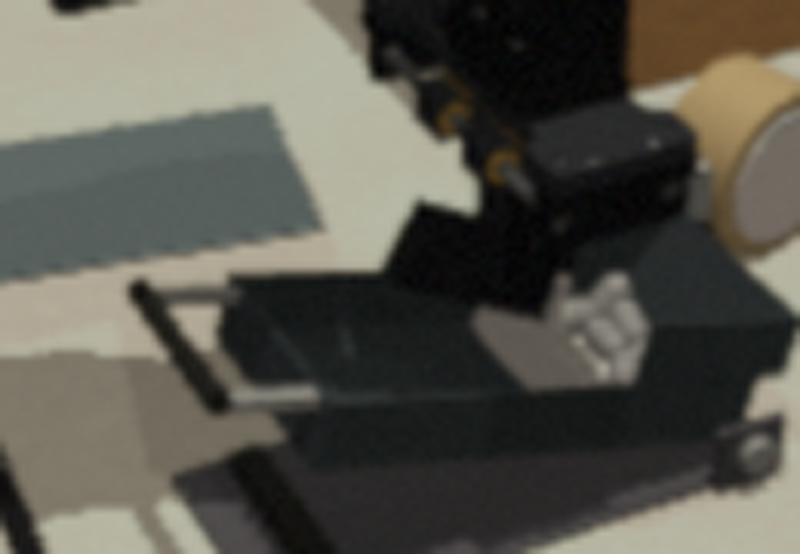

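Emit:
play_rows --targets '[{"linear": [-2, 0, 0.8], "turn": 0}, {"linear": [-4, 0, 1.2], "turn": 0}, {"linear": [-4, 0, 1.2], "turn": 0}]' --hand 8

```text
t: 34.98
eef_pos: [622.4, 22.5, 179.1]
tcp_rot: [-3.141, -0.004, -2.972]
ft_force: [-10.5, -4.5, 18.4]
opening: 0.189
```

Emit:
play_rows --targets '[{"linear": [0, 0, 1], "turn": 0}, {"linear": [2, 0, 1.4], "turn": 0}, {"linear": [4.2, 0, 1.8], "turn": 0}, {"linear": [6.3, 0, 2.2], "turn": 0}]' --hand 17.92

```text
t: 35.48
eef_pos: [617.8, 21.8, 176.5]
tcp_rot: [-3.141, 0.001, -2.972]
ft_force: [2.3, -1.1, 5.9]
opening: 0.186
```

```bash
python3 prof.py A;python3 go.py 0 0 0 0 |head -1; python3 -c "
from h import *
zoom('A','side',190,130,320,220)"; python3 pan.py A | grep side
```

```text
top []
side [(47, -67, 4, 5), (53, -67, 16, 19), (59, -69, 16, 42), (65, -66, 3, 17), (71, -68, 5, 6), (77, -67, 6, 18), (83, -63, 8, 11), (89, -64, 4, 5), (125, -39, 18, 9)]
bench h -117
t 35.58 pos [617.6  21.8 176.4] rot [-1.7998e+02  3.0000e-02 -1.7031e+02] F [ 1.5 -1.2  7.1] open 18.6
side [(-195, -4.8), (-185, -2.1), (-175, -5.5), (-165, -16.1), (-155, -15.6), (-145, -15.5), (-135, -15.3), (-125, -15.1), (-115, -14.8), (-105, -15.0), (-95, -13.4), (-85, 31.8), (-75, 29.0), (-65, 28.6), (-55, 49.8), (-45, -15.6), (-35, -16.6), (-25, -15.9), (-15, 24.6), (-5, 29.3), (5, 26.1), (15, 29.6), (25, 28.2), (35, 36.8), (45, 47.1), (55, 54.5)]
```

View pics/A_side_z190_130.png

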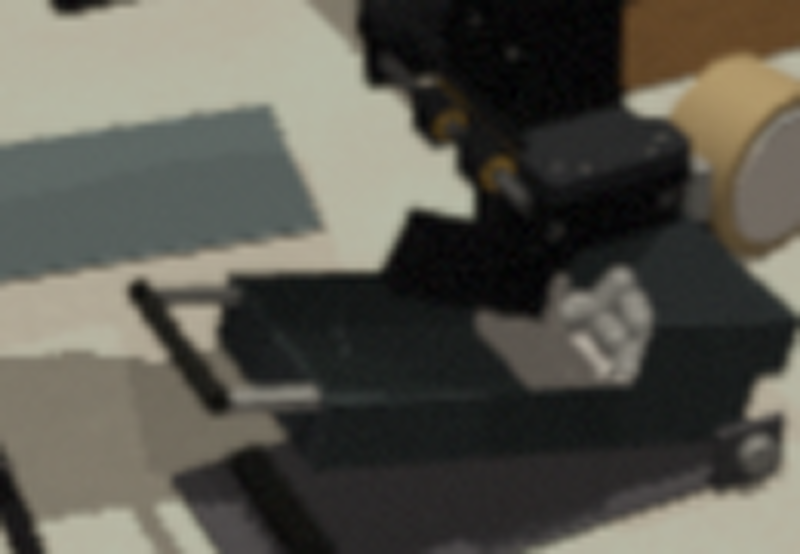

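Emit:
play_rows --targets '[{"linear": [3, 0, 0.8], "turn": 0}, {"linear": [6, 0, 1.6], "turn": 0}, {"linear": [9, 0, 2.4], "turn": 0}, {"linear": [12, 0, 3.4], "turn": 0}, {"linear": [12, 0, 3.4], "turn": 0}]' --hand 17.92

```text
t: 36.2
eef_pos: [605.4, 20.0, 172.5]
tcp_rot: [3.141, -0.001, -2.972]
ft_force: [0.6, -0.6, 3.8]
opening: 0.185
```

```bash
python3 prof.py B;python3 go.py 0 0 0 0 |head -1; python3 -c "
from h import *
zoom('B','side',210,130,320,210)"
```

```text
top []
side [(23, -47, 40, 79), (53, -64, 1, 5), (59, -66, 5, 19), (65, -61, 14, 33), (71, -57, 18, 29), (77, -58, 16, 34), (83, -54, 5, 12), (95, -57, 4, 18), (101, -57, 3, 8)]
bench h -113
t 36.3 pos [605.5  20.  172.4] rot [ 1.7998e+02 -6.0000e-02 -1.7031e+02] F [ 0.2 -1.1  3.6] open 18.3
```

View pics/B_side_z210_130.png

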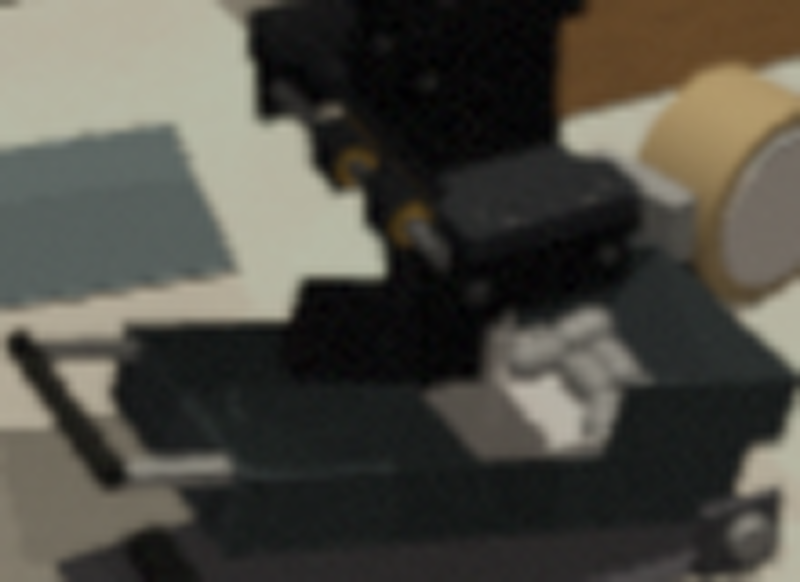

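```bash
cat > hnd.py <<'E'
from h import *
import sys
def hnd(tag,s=None):
    s=s or env.state(); w=s['tcp_rot'][2]; f=-np.array([np.cos(w),np.sin(w),0]); l=np.array([-f[1],f[0],0]); G=s['eef_pos']-[0,0,59]
    z=np.load(f'/tmp/{tag}_side.npz'); Q=cloud('side',z['d'])-G; I=z['im'].astype(int)
    a,b,h=Q@f,Q@l,Q[...,2]
    m=(a>-75)&(a<-12)&(abs(b)<14)&(h>-45)&(h<70)&(I.max(2)<60)&(z['d']>0)
    A,H=a[m],h[m]; print('n',m.sum())
    U=[];L=[];X=[]
    for a0 in np.arange(-72,-12,5):
        k=(A>=a0)&(A<a0+5)
        if k.sum()>4: X.append(a0+2.5);U.append(np.percentile(H[k],96));L.append(np.percentile(H[k],4))
    print([(x,round(u),round(q)) for x,u,q in zip(X,U,L)])
    X=np.array(X)
    for nm,V in(('top',U),('bottom',L)):
        c=np.polyfit(X,V,1); print(nm,'rise to tail deg',np.degrees(np.arctan(-c[0])).round(1),'-> pitch',(14-np.degrees(np.arctan(-c[0]))).round(1))
if __name__=='__main__':
    if len(sys.argv)<3: snap(sys.argv[1])
    hnd(sys.argv[1])
E
for i in y B; do python3 hnd.py $i x; done
```

```text
n 245
[(np.float64(-69.5), -36, -40), (np.float64(-64.5), -39, -42), (np.float64(-59.5), -42, -43), (np.float64(-54.5), 24, -44), (np.float64(-49.5), 30, -45), (np.float64(-44.5), 41, 11), (np.float64(-39.5), 49, 15), (np.float64(-34.5), 48, 10), (np.float64(-29.5), 45, 7), (np.float64(-24.5), 43, 4), (np.float64(-19.5), 41, -1), (np.float64(-14.5), 35, -4)]
top rise to tail deg -57.7 -> pitch 71.7
bottom rise to tail deg -46.6 -> pitch 60.6
n 271
[(np.float64(-69.5), -38, -40), (np.float64(-64.5), -38, -42), (np.float64(-59.5), 7, -43), (np.float64(-54.5), 21, -44), (np.float64(-49.5), 33, -44), (np.float64(-44.5), 34, 0), (np.float64(-39.5), 33, -4), (np.float64(-34.5), 31, -5), (np.float64(-29.5), 32, -7), (np.float64(-24.5), 27, -10), (np.float64(-19.5), 25, -12), (np.float64(-14.5), 24, -10)]
top rise to tail deg -45.4 -> pitch 59.4
bottom rise to tail deg -38.4 -> pitch 52.4
```

```bash
sed -i 's/(a>-75)&(a<-12)/(a>-50)\&(a<-12)/; s/(h>-45)&(h<70)/(h>-22)\&(h<57)/; s/np.arange(-72,-12,5)/np.arange(-47,-12,5)/' hnd.py; python3 hnd.py B x
```

```text
n 181
[(np.float64(-44.5), 34, 0), (np.float64(-39.5), 33, -4), (np.float64(-34.5), 31, -5), (np.float64(-29.5), 29, -7), (np.float64(-24.5), 27, -10), (np.float64(-19.5), 25, -12), (np.float64(-14.5), 24, -10)]
top rise to tail deg 19.4 -> pitch -5.4
bottom rise to tail deg 19.7 -> pitch -5.7
```

Emit:
play_rows --targets '[{"linear": [3, 0, 1.1], "turn": 0}, {"linear": [6, 0, 2.3], "turn": 0}, {"linear": [9, 0, 3.6], "turn": 0}, {"linear": [12, 0, 5], "turn": 0}, {"linear": [12, 0, 5], "turn": 0}]' --hand 17.92

```text
t: 36.92
eef_pos: [593.4, 18.0, 167.3]
tcp_rot: [3.141, -0.001, -2.972]
ft_force: [-0.1, -0.7, 1.0]
opening: 0.189
```

```bash
python3 hnd.py C;python3 go.py 0 0 0 0 |head -1; python3 -c "
from h import *
zoom('C','side',210,130,320,210)"
```

```text
n 180
[(np.float64(-44.5), 28, -7), (np.float64(-39.5), 27, -7), (np.float64(-34.5), 26, -9), (np.float64(-29.5), 26, -7), (np.float64(-24.5), 24, -8), (np.float64(-19.5), 24, -12), (np.float64(-14.5), 23, -12)]
top rise to tail deg 10.0 -> pitch 4.0
bottom rise to tail deg 10.4 -> pitch 3.6
t 37.02 pos [593.5  18.  167.3] rot [ 1.7998e+02 -9.0000e-02 -1.7030e+02] F [-0.7 -1.3  1.6] open 18.2
```

View pics/C_side_z210_130.png

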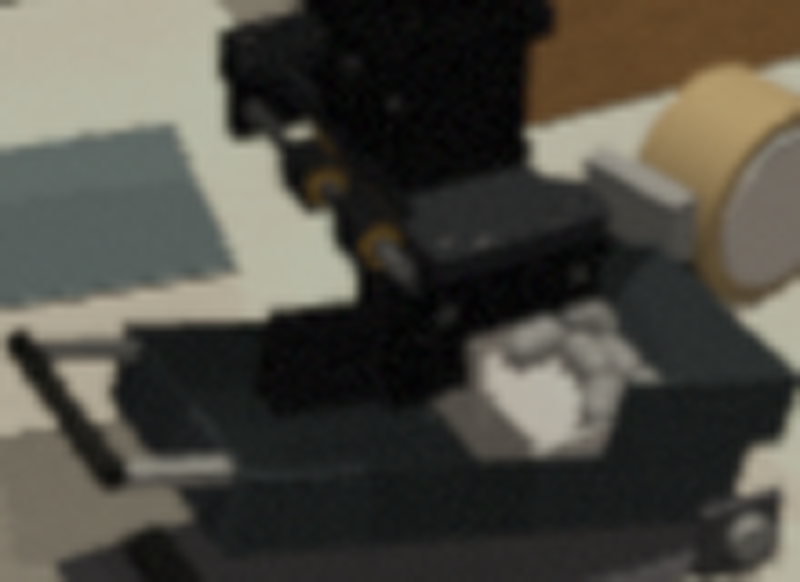

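Emit:
play_rows --targets '[{"linear": [3.5, 0, 2], "turn": 0}, {"linear": [7, 0, 4], "turn": 0}, {"linear": [7, 0, 4], "turn": 0}]' --hand 17.92

```text
t: 37.4
eef_pos: [586.7, 16.8, 163.3]
tcp_rot: [3.141, -0.001, -2.972]
ft_force: [0.5, 0.1, -0.3]
opening: 0.191
```

Emit:
play_rows --targets '[{"linear": [0, 0, 0], "turn": 0}, {"linear": [0, 0, 0], "turn": 0}, {"linear": [0, 0, -3], "turn": 0}, {"linear": [0, 0, -8], "turn": 0}, {"linear": [0, 0, -16], "turn": 0}, {"linear": [0, 0, -24], "turn": 0}, {"linear": [0, 0, -30], "turn": 0}, {"linear": [0, 0, -30], "turn": 0}]' --hand 8

```text
t: 38.4
eef_pos: [587.2, 16.8, 194.2]
tcp_rot: [-3.141, 0.001, -2.972]
ft_force: [0.5, 1.0, -2.8]
opening: 0.184
```

```bash
python3 hnd.py D;python3 go.py 0 0 0 0 |head -1; python3 -c "
from h import *
zoom('D','side',210,120,320,200);zoom('D','top',180,100,300,180)"
```

```text
n 179
[(np.float64(-44.5), 25, -11), (np.float64(-39.5), 24, -10), (np.float64(-34.5), 24, -12), (np.float64(-29.5), 23, -11), (np.float64(-24.5), 23, -11), (np.float64(-19.5), 23, -12), (np.float64(-14.5), 22, -10)]
top rise to tail deg 6.0 -> pitch 8.0
bottom rise to tail deg 0.4 -> pitch 13.6
t 38.5 pos [587.   16.8 193.6] rot [ 179.99   -0.   -170.31] F [-0.2 -0.6 -2.9] open 18.0
```

View pics/D_side_z210_120.png

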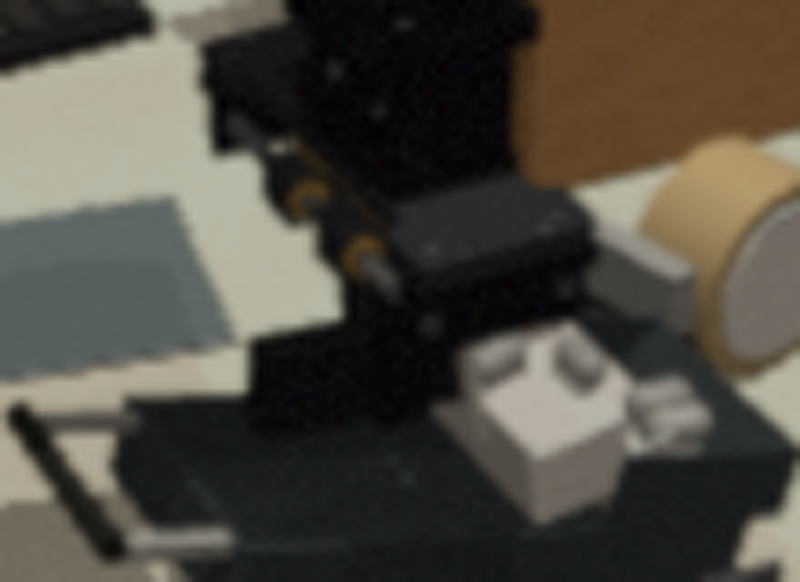

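View pics/D_top_z180_100.png

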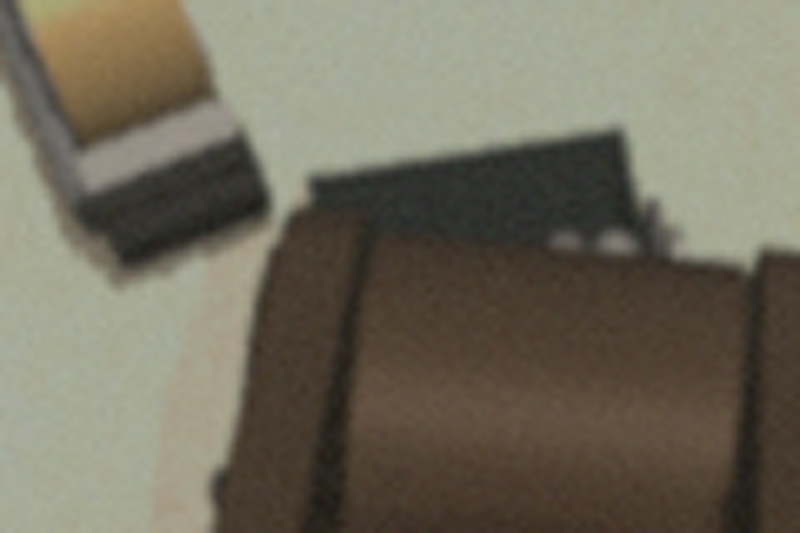

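Emit:
play_rows --targets '[{"linear": [0, 0, -15], "turn": 0}, {"linear": [0, 0, -40], "turn": 0}, {"linear": [5, -10, -70], "turn": 0}, {"linear": [5, -40, -90], "turn": 0}, {"linear": [10, -70, -90], "turn": 0}, {"linear": [10, -100, -90], "turn": 0}, {"linear": [10, -100, -90], "turn": 0}]' --hand 8

```text
t: 39.38
eef_pos: [594.2, -85.1, 284.3]
tcp_rot: [-3.141, 0.001, -2.975]
ft_force: [-0.8, -0.2, -3.0]
opening: 0.188
```

```bash
python3 hnd.py E;python3 prof.py E x; python3 go.py 0 0 0 0 |head -1; python3 -c "
from h import *
zoom('E','side',190,110,330,215);zoom('E','top',180,90,320,195)"
```

```text
n 198
[(np.float64(-44.5), 25, -3), (np.float64(-39.5), 24, -8), (np.float64(-34.5), 24, -7), (np.float64(-29.5), 24, -6), (np.float64(-24.5), 23, -10), (np.float64(-19.5), 23, -7), (np.float64(-14.5), 23, -10)]
top rise to tail deg 4.5 -> pitch 9.5
bottom rise to tail deg 8.6 -> pitch 5.4
top [(101, -44, 4, 6), (107, -43, 3, 10)]
side [(29, -21, 16, 12), (35, -29, 20, 45), (41, -49, 8, 34), (59, -38, 8, 23), (65, -40, 15, 30), (71, -40, 16, 29), (77, -42, 15, 28), (83, -47, 2, 8), (89, -38, 15, 41), (95, -39, 18, 40), (101, -43, 15, 22), (107, -43, 3, 19), (113, -43, 1, 5), (131, -196, 6, 7)]
bench h -225
t 39.48 pos [593.9 -83.3 284. ] rot [ 1.7999e+02  1.0000e-02 -1.7034e+02] F [-0.7 -0.  -2.8] open 17.7
```

View pics/E_side_z190_110.png

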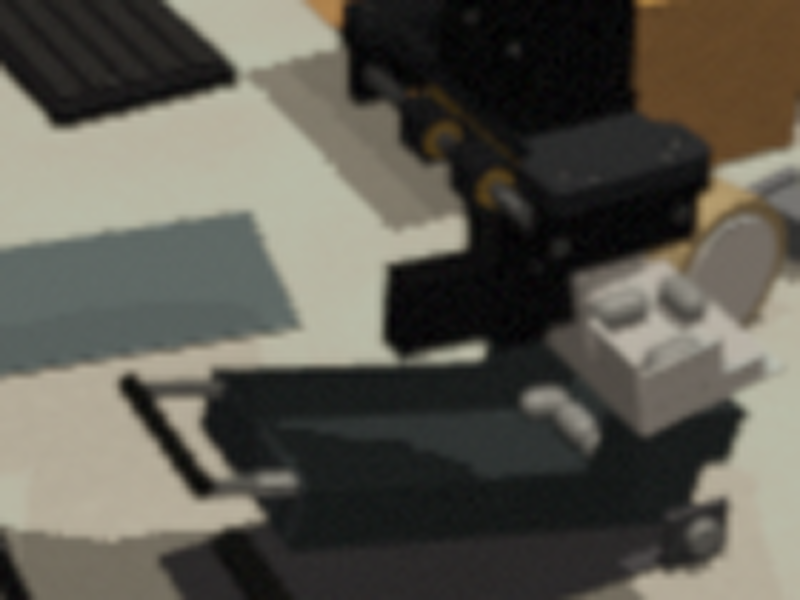

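View pics/E_top_z180_90.png

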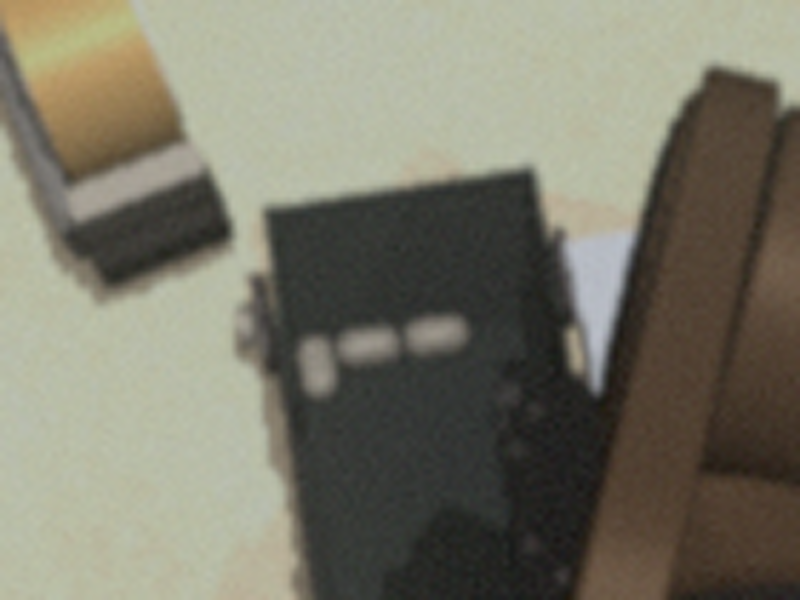

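```bash
python3 go.py 403.1 -299.7 284 190.4
```

```text
t 39.48 pos [593.9 -83.3 284. ] rot [ 1.7999e+02  1.0000e-02 -1.7034e+02] F [-0.7 -0.  -2.8] open 17.7
shift [ 224.4 -181.3    0. ] turn -0.013 rows>= 4.6
```

Emit:
play_rows --targets '[{"linear": [3, -2.5, 0], "turn": 0}, {"linear": [11, -9, 0], "turn": 0}, {"linear": [24, -19, 0], "turn": 0}, {"linear": [41, -33, 0], "turn": 0}, {"linear": [61, -49, 0], "turn": -0.003}, {"linear": [82, -66, 0], "turn": -0.006}, {"linear": [103, -83, 0], "turn": -0.01}, {"linear": [124, -100, 0], "turn": -0.013}, {"linear": [145, -117, 0], "turn": -0.013}, {"linear": [165, -133, 0], "turn": -0.013}, {"linear": [183, -148, 0], "turn": -0.013}, {"linear": [199, -161, 0], "turn": -0.013}, {"linear": [212, -171, 0], "turn": -0.013}, {"linear": [220, -178, 0], "turn": -0.013}, {"linear": [224, -181, 0], "turn": -0.013}, {"linear": [224.4, -181.3, 0], "turn": -0.013}]' --hand 8

```text
t: 41.48
eef_pos: [403.3, -299.9, 283.6]
tcp_rot: [3.141, 0.0, -2.96]
ft_force: [0.3, -0.5, -2.8]
opening: 0.187
```

Emit:
play_rows --targets '[{"linear": [0, 0, 4], "turn": 0}, {"linear": [0, 0, 12], "turn": 0}, {"linear": [0, 0, 24], "turn": 0}, {"linear": [0, 0, 36], "turn": 0}, {"linear": [0, 0, 45], "turn": 0}, {"linear": [0, 0, 50], "turn": 0}, {"linear": [0, 0, 52], "turn": 0}, {"linear": [0, 0, 52], "turn": 0}]' --hand 8

```text
t: 42.48
eef_pos: [403.4, -300.0, 231.7]
tcp_rot: [-3.142, 0.0, -2.959]
ft_force: [-0.4, -0.7, -4.1]
opening: 0.182
```

```bash
python3 hnd.py F;python3 prof.py F x; python3 go.py 403 -299.7 232 190.4 ; python3 -c "
from h import *
zoom('F','side',140,170,340,320);zoom('F','top',320,180,460,330)"
```

```text
n 370
[(np.float64(-44.5), 25, -7), (np.float64(-39.5), 24, -9), (np.float64(-34.5), 24, -9), (np.float64(-29.5), 23, -11), (np.float64(-24.5), 24, -9), (np.float64(-19.5), 23, -10), (np.float64(-14.5), 22, -11)]
top rise to tail deg 4.8 -> pitch 9.2
bottom rise to tail deg 5.8 -> pitch 8.2
top [(23, -107, 4, 31), (29, -16, 14, 6), (35, -20, 14, 101), (41, -45, 16, 47), (47, -38, 18, 70), (53, -40, 17, 82), (59, -38, 17, 77), (65, -39, 17, 83), (71, -49, 14, 88), (77, -48, 4, 82), (83, -47, 4, 85), (89, -45, 16, 79), (95, -42, 18, 82), (101, -43, 15, 84), (107, -44, 65, 95), (113, -121, 6, 73), (119, -122, 4, 70), (125, -121, 4, 69), (131, -122, 4, 69)]
side [(23, -109, 16, 93), (29, -99, 35, 175), (35, -76, 57, 52), (41, -50, 9, 13), (47, -81, 82, 48), (53, -116, 82, 100), (59, -117, 83, 86), (65, -52, 81, 50), (71, -51, 72, 52), (77, -49, 71, 62), (83, -48, 74, 67), (89, -46, 85, 102), (95, -46, 88, 130), (101, -44, 15, 51), (107, -43, 3, 45), (113, -43, 2, 9), (119, -120, 3, 21), (125, -121, 3, 29), (131, -121, 3, 36)]
bench h -173
t 42.58 pos [ 403.5 -300.   231.9] rot [-1.7998e+02  2.0000e-02 -1.6956e+02] F [ 0.4 -0.8 -3.2] open 18.0
shift [ 0.4  0.4 -0.1] turn 0.001 rows>= 0.0
```

View pics/F_side_z140_170.png

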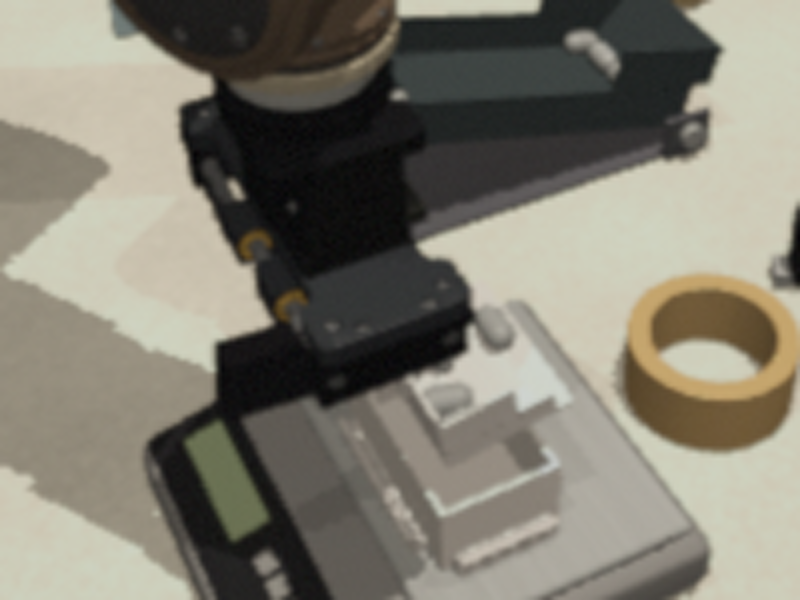

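View pics/F_top_z320_180.png

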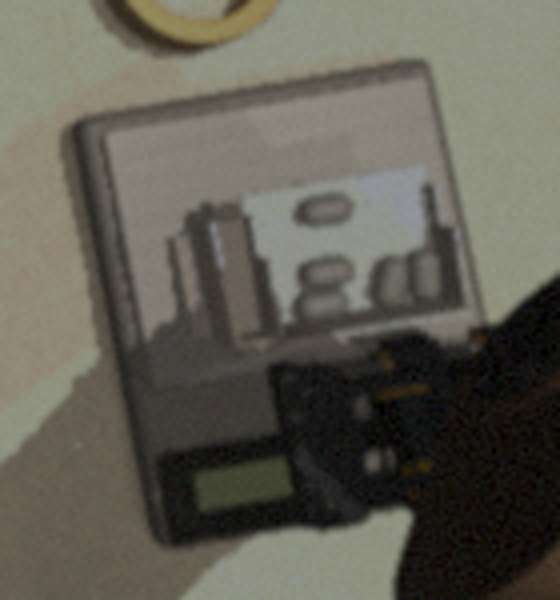

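Emit:
play_rows --targets '[{"linear": [0, 0, 0], "turn": 0}, {"linear": [0, 0, 0], "turn": 0}]' --hand 17.94

```text
t: 42.82
eef_pos: [403.5, -300.0, 231.8]
tcp_rot: [-3.141, 0.001, -2.96]
ft_force: [0.7, 0.3, -1.8]
opening: 0.191
```

```bash
python3 hnd.py G|tail -2; python3 go.py 403 -299.7 232 190.4|head -1 
```

```text
top rise to tail deg 17.0 -> pitch -3.0
bottom rise to tail deg 18.8 -> pitch -4.8
t 42.92 pos [ 403.5 -300.1  232. ] rot [-1.7996e+02  3.0000e-02 -1.6956e+02] F [0.1 0.8 0.9] open 18.2
```

Emit:
play_rows --targets '[{"linear": [0, 0, 0], "turn": 0}]' --hand 17.94

```text
t: 43.05
eef_pos: [403.6, -300.0, 231.9]
tcp_rot: [-3.141, 0.001, -2.96]
ft_force: [0.7, 0.5, 0.3]
opening: 0.185
```

Emit:
play_rows --targets '[{"linear": [0, 0, 0], "turn": 0}, {"linear": [0, 0, 0], "turn": 0}]' --hand 8

```text
t: 43.3
eef_pos: [403.8, -300.2, 232.3]
tcp_rot: [-3.14, 0.002, -2.96]
ft_force: [2.8, 0.0, 7.8]
opening: 0.188
```

```bash
python3 hnd.py H; python3 prof.py H x; python3 go.py 403 -299.7 232 190.4|head -1; python3 -c "
from h import *
zoom('H','side',140,170,340,320);zoom('H','top',320,180,460,330)" 
```

```text
n 354
[(np.float64(-44.5), 33, 13), (np.float64(-39.5), 40, 13), (np.float64(-34.5), 46, 8), (np.float64(-29.5), 44, 5), (np.float64(-24.5), 39, -2), (np.float64(-19.5), 35, -5), (np.float64(-14.5), 26, -9)]
top rise to tail deg 15.1 -> pitch -1.1
bottom rise to tail deg 38.8 -> pitch -24.8
top [(23, -75, 14, 69), (29, -77, 5, 82), (35, -80, 5, 82), (41, -82, 4, 82), (47, -84, 5, 80), (53, -86, 4, 77), (59, -89, 5, 77), (65, -91, 5, 79), (71, -94, 19, 82), (77, -108, 19, 79), (83, -111, 18, 73), (89, -70, 28, 62), (95, -98, 41, 91), (101, -113, 13, 68), (107, -108, 15, 71), (113, -122, 5, 69), (119, -122, 5, 69), (125, -123, 6, 69), (131, -122, 4, 70)]
side [(23, -108, 99, 26), (29, -113, 4, 5), (35, -78, 3, 6), (41, -81, 3, 53), (47, -82, 3, 53), (53, -85, 3, 44), (59, -87, 3, 44), (65, -90, 4, 47), (71, -92, 3, 47), (77, -97, 6, 37), (83, -99, 16, 32), (89, -81, 42, 119), (95, -100, 21, 68), (107, -107, 2, 10), (119, -121, 3, 57), (125, -121, 3, 57), (131, -121, 3, 53)]
bench h -173
t 43.4 pos [ 403.9 -300.2  232.3] rot [-1.7991e+02  9.0000e-02 -1.6957e+02] F [ 1.3 -0.1  5.8] open 18.3
```

View pics/H_side_z140_170.png

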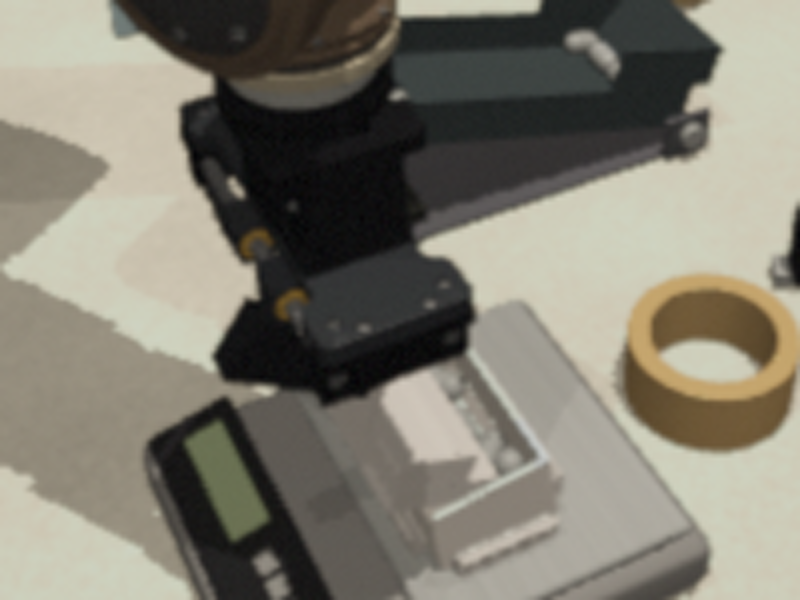

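View pics/H_top_z320_180.png

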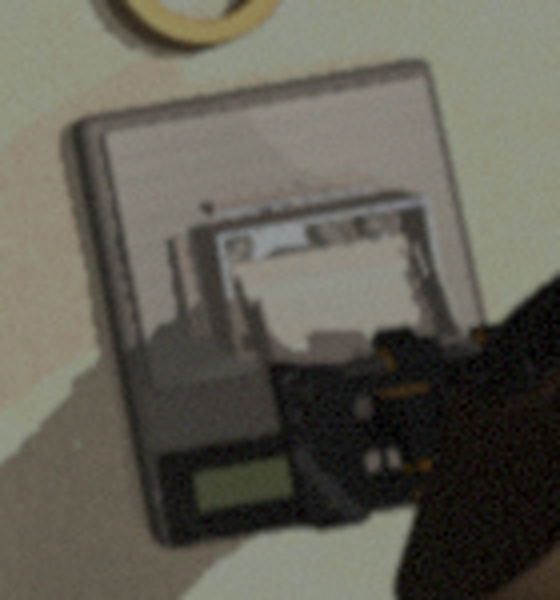

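Emit:
play_rows --targets '[{"linear": [0, 0, -6], "turn": 0}, {"linear": [0, 0, -20], "turn": 0}, {"linear": [0, 0, -45], "turn": 0}, {"linear": [0, 0, -68], "turn": 0}, {"linear": [0, 0, -68], "turn": 0}, {"linear": [0, 0, -68], "turn": 0}]' --hand 8

```text
t: 44.15
eef_pos: [403.1, -299.7, 299.1]
tcp_rot: [3.141, -0.0, -2.959]
ft_force: [-0.3, 0.0, -2.0]
opening: 0.191
```

```bash
python3 hnd.py I|tail -2; python3 prof.py I x; python3 go.py 530.3 7 300 189.7; python3 -c "
from h import *
zoom('I','side',140,170,340,320);zoom('I','top',320,180,460,330)" 
```

```text
top rise to tail deg 5.6 -> pitch 8.4
bottom rise to tail deg 37.7 -> pitch -23.7
top [(23, -75, 101, 92), (29, -77, 5, 97), (35, -80, 91, 107), (41, -82, 93, 102), (47, -84, 103, 108), (53, -86, 5, 101), (59, -89, 6, 103), (65, -92, 95, 109), (71, -167, 94, 133), (77, -173, 17, 69), (83, -175, 17, 76), (89, -185, 15, 72), (95, -146, 43, 59), (101, -179, 26, 78), (107, -175, 5, 74), (113, -189, 4, 71), (119, -188, 4, 68), (125, -189, 4, 71), (131, -189, 4, 66)]
side [(23, -174, 170, 119), (29, -169, 32, 163), (35, -144, 9, 19), (41, -81, 89, 45), (47, -85, 102, 76), (53, -171, 101, 109), (59, -169, 98, 107), (65, -170, 96, 101), (71, -168, 94, 101), (77, -174, 16, 65), (83, -172, 18, 40), (89, -184, 16, 32), (95, -167, 40, 145), (101, -144, 2, 16), (119, -187, 2, 31), (125, -188, 2, 59), (131, -188, 3, 55)]
bench h -240
t 44.25 pos [ 403.1 -299.7  298.8] rot [ 1.7992e+02 -5.0000e-02 -1.6956e+02] F [-0.3 -0.7 -1.5] open 18.0
shift [-180.6  278.6   -1.2] turn 0.013 rows>= 5.3
```

View pics/I_side_z140_170.png

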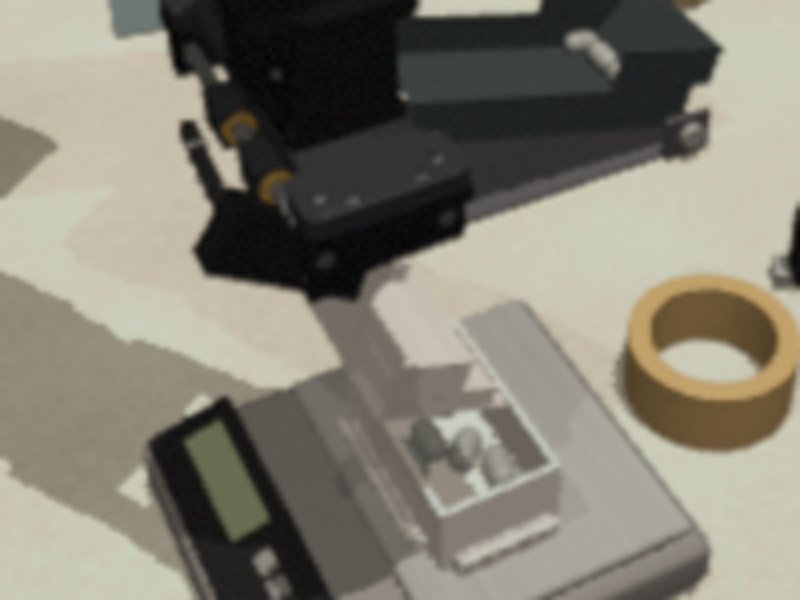

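Emit:
play_rows --targets '[{"linear": [-10, 15, -5], "turn": 0}, {"linear": [-30, 45, -8], "turn": 0.003}, {"linear": [-55, 85, -8], "turn": 0.006}, {"linear": [-80, 123, -8], "turn": 0.01}, {"linear": [-105, 162, -8], "turn": 0.013}, {"linear": [-130, 200, -8], "turn": 0.013}, {"linear": [-155, 238, -8], "turn": 0.013}, {"linear": [-173, 267, -8], "turn": 0.013}, {"linear": [-180.5, 278.5, -5], "turn": 0.013}, {"linear": [-180.5, 278.5, -1], "turn": 0.013}, {"linear": [-180.5, 278.5, -1], "turn": 0.013}]' --hand 8

```text
t: 45.62
eef_pos: [530.0, 6.1, 300.1]
tcp_rot: [3.141, -0.001, -2.973]
ft_force: [-0.8, 0.5, -1.4]
opening: 0.187
```

```bash
python3 prof.py J; python3 go.py 530.3 7 210 189.7; python3 pan.py J|head -2
```

```text
top []
side [(23, -18, 22, 20), (59, -89, 1, 5), (71, -93, 1, 9)]
bench h -242
t 45.73 pos [530.2   5.8 300.6] rot [ 1.8000e+02 -1.0000e-02 -1.7038e+02] F [-0.2  0.6 -2.5] open 18.1
shift [-0.3  1.2 90.6] turn -0.001 rows>= 1.4
top [(-195, 63.9), (-185, 84.5), (-25, 14.6), (-15, 12.2), (-5, 11.9), (5, 20.3), (15, 17.6), (25, 27.4), (35, 38.3), (45, 48.3), (55, 55.5)]
 lateral extent [-310.4 -208.4]
```

Emit:
play_rows --targets '[{"linear": [0, 1.2, 25], "turn": 0}, {"linear": [0, 1.2, 55], "turn": 0}, {"linear": [0, 1.2, 78], "turn": 0}, {"linear": [0, 1.2, 86], "turn": 0}, {"linear": [0, 1.2, 90], "turn": 0}, {"linear": [0, 1.2, 94], "turn": 0}, {"linear": [0, 1.2, 98], "turn": 0}, {"linear": [-2, 1.2, 100], "turn": 0}]' --hand 8

```text
t: 46.72
eef_pos: [532.9, 8.2, 201.6]
tcp_rot: [-3.141, 0.003, -2.973]
ft_force: [0.7, -0.5, 4.5]
opening: 0.19
```

Emit:
play_rows --targets '[{"linear": [-6, 0, 1.7], "turn": 0}, {"linear": [-13, 0, 3.7], "turn": 0}, {"linear": [-20, 0, 5.7], "turn": 0}, {"linear": [-27, 0, 7.7], "turn": 0}, {"linear": [-34, 0, 9.7], "turn": 0}, {"linear": [-40, 0, 11.5], "turn": 0}, {"linear": [-40, 0, 11.5], "turn": 0}]' --hand 8

```text
t: 47.6
eef_pos: [572.4, 15.0, 189.3]
tcp_rot: [-3.141, 0.002, -2.972]
ft_force: [1.9, -0.5, 2.8]
opening: 0.184
```

```bash
python3 hnd.py K; python3 prof.py K x|tail -2; python3 go.py 530.3 7 210 189.7|head -1; python3 -c "
from h import *
zoom('K','side',190,130,320,220)"
```

```text
n 194
[(np.float64(-44.5), 32, 9), (np.float64(-39.5), 38, 5), (np.float64(-34.5), 42, 4), (np.float64(-29.5), 40, 1), (np.float64(-24.5), 36, -2), (np.float64(-19.5), 34, -5), (np.float64(-14.5), 31, -8)]
top rise to tail deg 6.6 -> pitch 7.4
bottom rise to tail deg 29.5 -> pitch -15.5
side [(23, -32, 23, 33), (59, -81, 4, 10), (65, -82, 4, 11), (71, -85, 4, 10), (77, -86, 3, 12), (83, -88, 3, 9), (113, -91, 5, 7), (119, -87, 7, 22), (125, -87, 4, 8)]
bench h -130
t 47.7 pos [571.9  15.  189.3] rot [-1.800e+02  5.000e-02 -1.703e+02] F [2.7 0.3 3.1] open 17.9
```

View pics/K_side_z190_130.png

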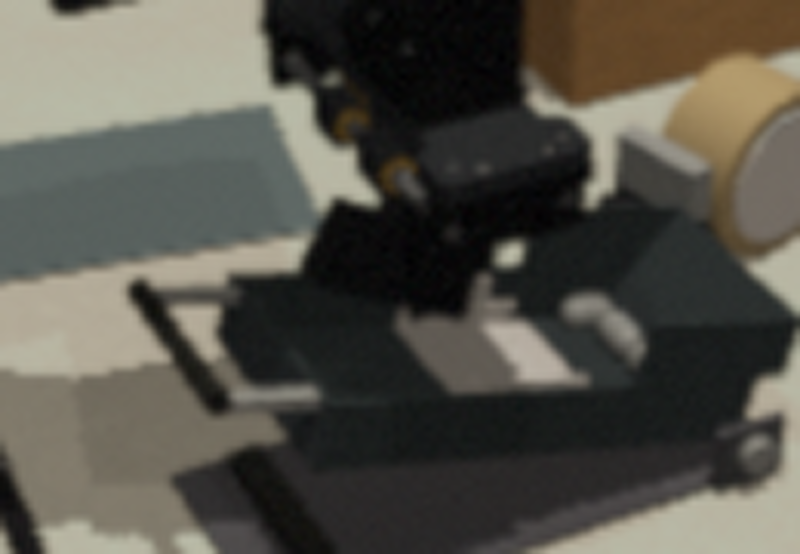

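Emit:
play_rows --targets '[{"linear": [-7, 0, 2], "turn": 0}, {"linear": [-14, 0, 4], "turn": 0}, {"linear": [-21, 0, 6], "turn": 0}, {"linear": [-28, 0, 8], "turn": 0}, {"linear": [-34, 0, 9.8], "turn": 0}, {"linear": [-38, 0, 10.8], "turn": 0}, {"linear": [-40, 0, 11], "turn": 0}, {"linear": [-40, 0, 11], "turn": 0}]' --hand 8

```text
t: 48.7
eef_pos: [611.1, 21.7, 177.8]
tcp_rot: [3.141, -0.0, -2.972]
ft_force: [1.8, 0.1, 2.0]
opening: 0.188
```

```bash
python3 hnd.py L|tail -1; python3 go.py 530.3 7 210 189.7|head -1; python3 -c "
from h import *
zoom('L','side',210,130,320,210)"
```

```text
bottom rise to tail deg 36.2 -> pitch -22.2
t 48.8 pos [611.   21.7 177.9] rot [ 1.7999e+02 -2.0000e-02 -1.7030e+02] F [1.9 0.2 1.3] open 17.8
```

View pics/L_side_z210_130.png

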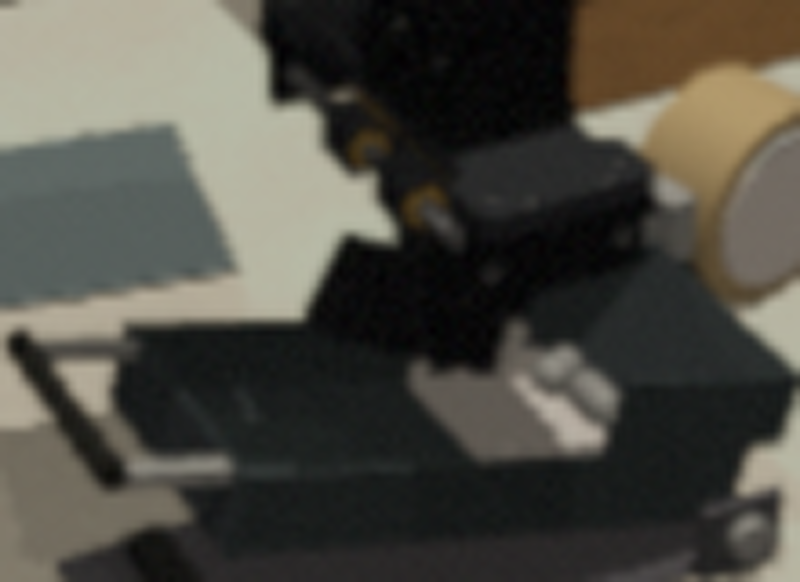

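Emit:
play_rows --targets '[{"linear": [-2, 0, 0.6], "turn": 0}, {"linear": [-4, 0, 1], "turn": 0}, {"linear": [-5.5, 0, 1.4], "turn": 0}, {"linear": [-5.5, 0, 1.4], "turn": 0}]' --hand 8

```text
t: 49.3
eef_pos: [614.8, 22.4, 177.3]
tcp_rot: [3.141, -0.005, -2.972]
ft_force: [-12.3, -2.6, 15.8]
opening: 0.189
```

Emit:
play_rows --targets '[{"linear": [1.5, 0, 1.2], "turn": 0}, {"linear": [4, 0, 1.9], "turn": 0}, {"linear": [7, 0, 2.8], "turn": 0}, {"linear": [10, 0, 3.8], "turn": 0}, {"linear": [13, 0, 4.8], "turn": 0}, {"linear": [13, 0, 4.8], "turn": 0}]' --hand 17.92

```text
t: 50.05
eef_pos: [603.4, 20.4, 171.8]
tcp_rot: [3.141, -0.001, -2.972]
ft_force: [0.9, -0.0, 3.7]
opening: 0.192
```

```bash
python3 hnd.py M; python3 go.py 530.3 7 210 189.7|head -1; python3 -c "
from h import *
zoom('M','side',210,130,320,210)"
```

```text
n 183
[(np.float64(-44.5), 33, 3), (np.float64(-39.5), 41, 4), (np.float64(-34.5), 38, 5), (np.float64(-29.5), 36, 1), (np.float64(-24.5), 34, -1), (np.float64(-19.5), 31, -4), (np.float64(-14.5), 30, -9)]
top rise to tail deg 12.5 -> pitch 1.5
bottom rise to tail deg 22.1 -> pitch -8.1
t 50.15 pos [603.5  20.4 171.7] rot [ 1.7999e+02 -4.0000e-02 -1.7031e+02] F [0.7 0.  2.7] open 17.9
```

View pics/M_side_z210_130.png

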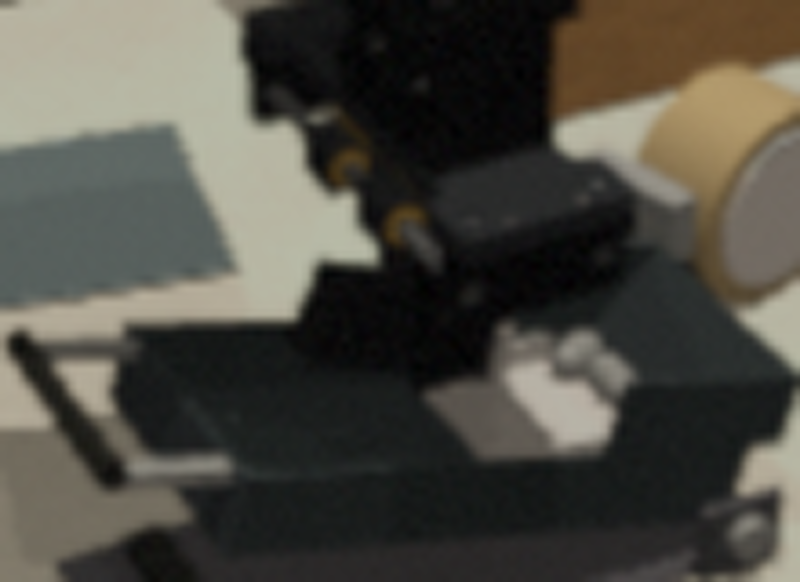

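Emit:
play_rows --targets '[{"linear": [0, 0, -0.5], "turn": 0}, {"linear": [-3, 0, 0.2], "turn": 0}, {"linear": [-6, 0, 1], "turn": 0}, {"linear": [-9, 0, 1.9], "turn": 0}, {"linear": [-9, 0, 1.9], "turn": 0}]' --hand 8

```text
t: 50.78
eef_pos: [610.1, 21.7, 170.6]
tcp_rot: [3.141, -0.007, -2.972]
ft_force: [-19.9, -4.5, 18.3]
opening: 0.191
```

```bash
python3 hnd.py N; python3 go.py 530.3 7 210 189.7|head -1; python3 -c "
from h import *
zoom('N','side',210,130,320,210)"
```

```text
n 182
[(np.float64(-44.5), 36, 7), (np.float64(-39.5), 40, 5), (np.float64(-34.5), 39, 0), (np.float64(-29.5), 36, 0), (np.float64(-24.5), 34, -3), (np.float64(-19.5), 32, -4), (np.float64(-14.5), 29, -6)]
top rise to tail deg 16.5 -> pitch -2.5
bottom rise to tail deg 24.0 -> pitch -10.0
t 50.88 pos [610.1  21.7 170.7] rot [ 179.96   -0.38 -170.29] F [-20.   -3.7  17.9] open 17.9
```

View pics/N_side_z210_130.png

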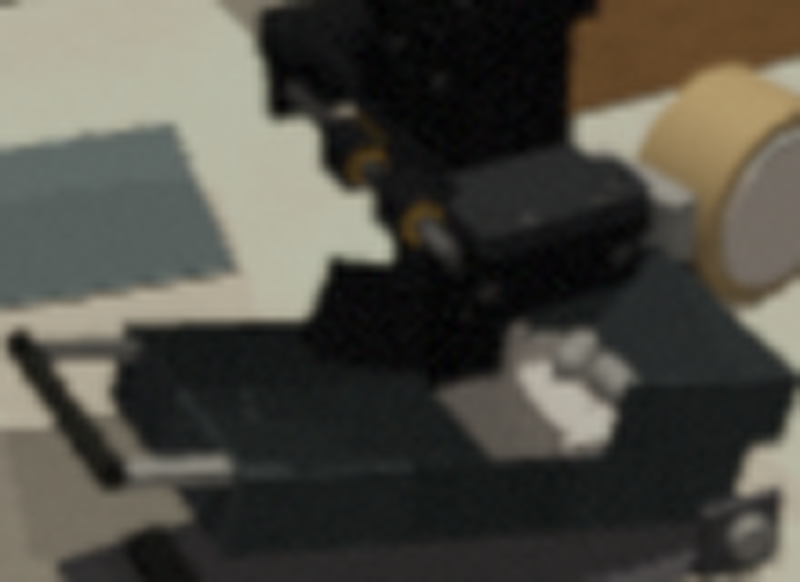

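Emit:
play_rows --targets '[{"linear": [2, 0, 0.8], "turn": 0}, {"linear": [5, 0, 2], "turn": 0}, {"linear": [8, 0, 3.4], "turn": 0}, {"linear": [11, 0, 4.8], "turn": 0}, {"linear": [14, 0, 6.4], "turn": 0}, {"linear": [16, 0, 7.6], "turn": 0}, {"linear": [16, 0, 7.6], "turn": 0}]' --hand 17.92

```text
t: 51.75
eef_pos: [596.5, 19.2, 162.1]
tcp_rot: [3.141, -0.001, -2.972]
ft_force: [-0.0, -0.0, 1.1]
opening: 0.187
```

```bash
python3 hnd.py O; python3 go.py 530.3 7 210 189.7|head -1; python3 -c "
from h import *
zoom('O','side',210,130,320,210)"
```

```text
n 192
[(np.float64(-44.5), 34, 1), (np.float64(-39.5), 33, -2), (np.float64(-34.5), 33, -2), (np.float64(-29.5), 32, -3), (np.float64(-24.5), 31, -4), (np.float64(-19.5), 29, -5), (np.float64(-14.5), 29, -5)]
top rise to tail deg 10.8 -> pitch 3.2
bottom rise to tail deg 10.3 -> pitch 3.7
t 51.85 pos [596.5  19.3 162.1] rot [ 1.7998e+02 -5.0000e-02 -1.7031e+02] F [-0.3 -0.3  0.9] open 17.7
```

View pics/O_side_z210_130.png

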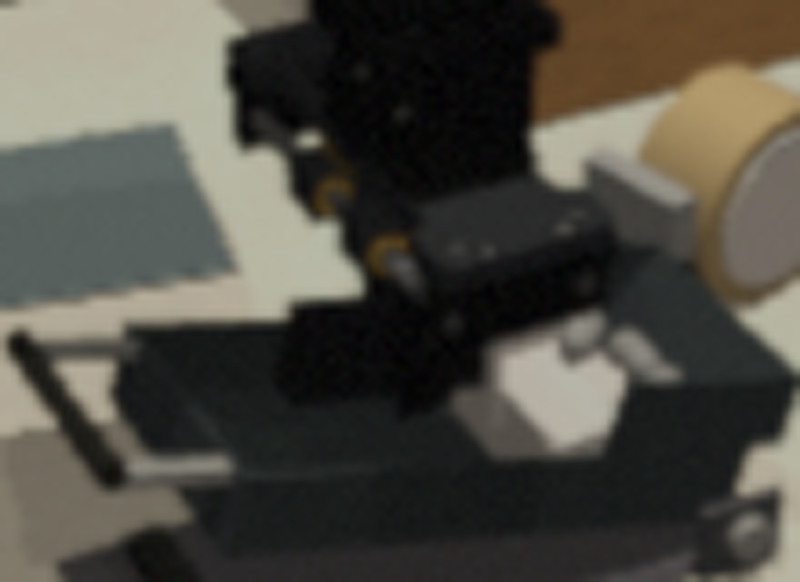

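Emit:
play_rows --targets '[{"linear": [0, 0, 0], "turn": 0}, {"linear": [-3, 0, 0.6], "turn": 0}, {"linear": [-6, 0, 1.4], "turn": 0}, {"linear": [-9, 0, 2.2], "turn": 0}, {"linear": [-11, 0, 2.8], "turn": 0}, {"linear": [-11, 0, 2.8], "turn": 0}]' --hand 8

```text
t: 52.6
eef_pos: [605.6, 20.9, 159.8]
tcp_rot: [3.141, -0.006, -2.972]
ft_force: [-14.9, -4.6, 10.6]
opening: 0.19
```

```bash
python3 hnd.py P|tail -2; python3 go.py 530.3 7 210 189.7|head -1; python3 -c "
from h import *
zoom('P','side',210,130,320,210)"
```

```text
top rise to tail deg 8.3 -> pitch 5.7
bottom rise to tail deg 11.4 -> pitch 2.6
t 52.7 pos [605.6  20.9 159.8] rot [ 179.96   -0.31 -170.3 ] F [-16.3  -3.8  10.2] open 17.8
```

View pics/P_side_z210_130.png

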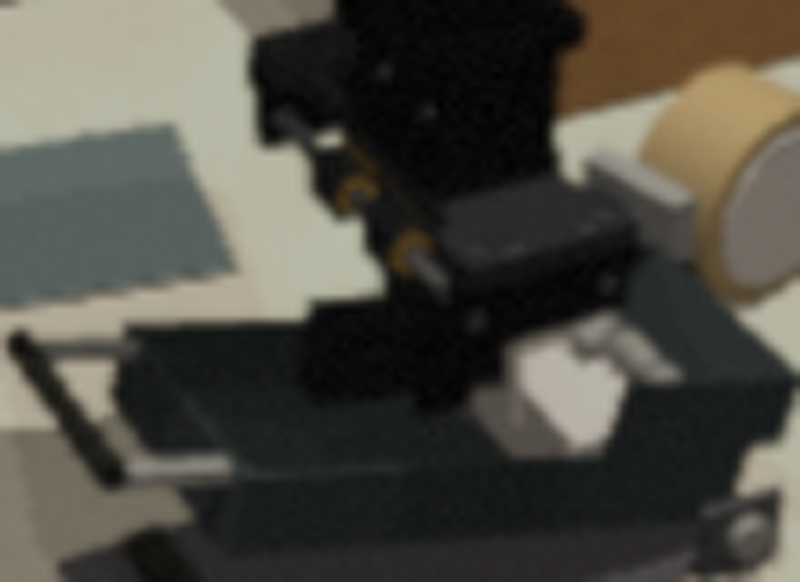

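Emit:
play_rows --targets '[{"linear": [-1, 0, -3], "turn": 0}, {"linear": [-4, 0, -7], "turn": 0}, {"linear": [-10, 0, -13], "turn": 0}, {"linear": [-18, 0, -22], "turn": 0}, {"linear": [-20, 0, -30], "turn": 0}, {"linear": [-20, 0, -40], "turn": 0}, {"linear": [-15, 0, -55], "turn": 0}, {"linear": [-15, 0, -55], "turn": 0}]' --hand 8

```text
t: 53.7
eef_pos: [622.3, 23.5, 216.2]
tcp_rot: [-3.141, 0.002, -2.972]
ft_force: [-0.0, -0.3, -2.5]
opening: 0.188
```

```bash
python3 hnd.py Q|tail -2; python3 go.py 530.3 7 210 189.7|head -1; python3 -c "
from h import *
zoom('Q','side',210,110,320,190)"
```

```text
top rise to tail deg 9.0 -> pitch 5.0
bottom rise to tail deg 8.2 -> pitch 5.8
t 53.8 pos [622.2  23.6 214.9] rot [-1.8000e+02  3.0000e-02 -1.7031e+02] F [ 0.2  0.2 -2.6] open 17.7
```

View pics/Q_side_z210_110.png

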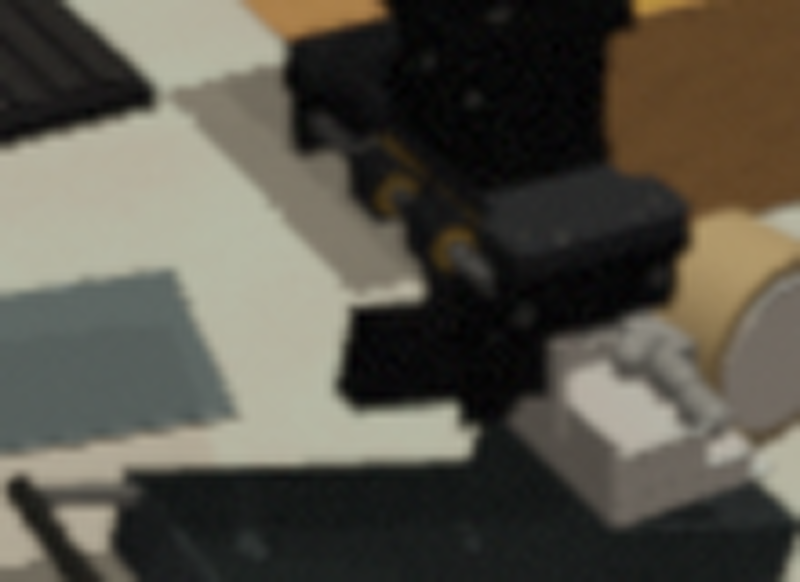

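Emit:
play_rows --targets '[{"linear": [0, 0, -4], "turn": 0}, {"linear": [0, 0, -14], "turn": 0}, {"linear": [0, 0, -30], "turn": 0}, {"linear": [0, 0, -46], "turn": 0}, {"linear": [0, 0, -58], "turn": 0}, {"linear": [0, 0, -64], "turn": 0}, {"linear": [0, 0, -65], "turn": 0}, {"linear": [-30, 0, -65], "turn": 0}, {"linear": [-57, 0, -65], "turn": 0}, {"linear": [-79, 0, -65], "turn": 0}, {"linear": [-96, 0, -65], "turn": 0}, {"linear": [-108, 0, -65], "turn": 0}, {"linear": [-115, 0, -65], "turn": 0}, {"linear": [-118, 0, -65], "turn": 0}, {"linear": [-118, 0, -65], "turn": 0}]' --hand 8

```text
t: 55.68
eef_pos: [738.6, 43.4, 279.6]
tcp_rot: [3.142, -0.0, -2.972]
ft_force: [-0.4, 0.3, -3.4]
opening: 0.186
```

```bash
python3 hnd.py R|tail -2; python3 go.py 403 -299.7 280 190.4; python3 -c "
from h import *
zoom('R','side',210,70,350,175);zoom('R','top',180,60,320,165)"
```

```text
top rise to tail deg 10.9 -> pitch 3.1
bottom rise to tail deg 11.7 -> pitch 2.3
t 55.77 pos [738.4  43.4 279.8] rot [ 179.99   -0.   -170.31] F [ 0.2  0.  -2.5] open 17.7
shift [ 3.884e+02 -2.817e+02 -2.000e-01] turn -0.012 rows>= 7.7
```

View pics/R_side_z210_70.png

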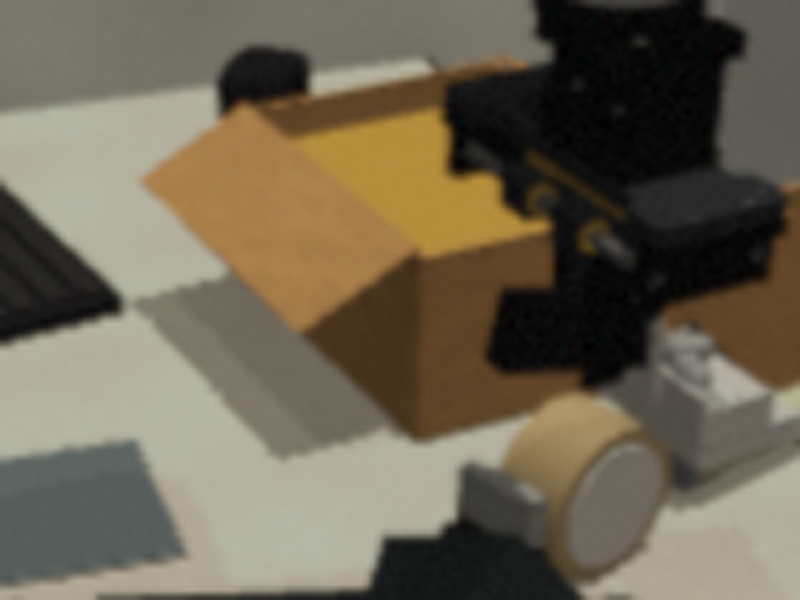

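View pics/R_top_z180_60.png

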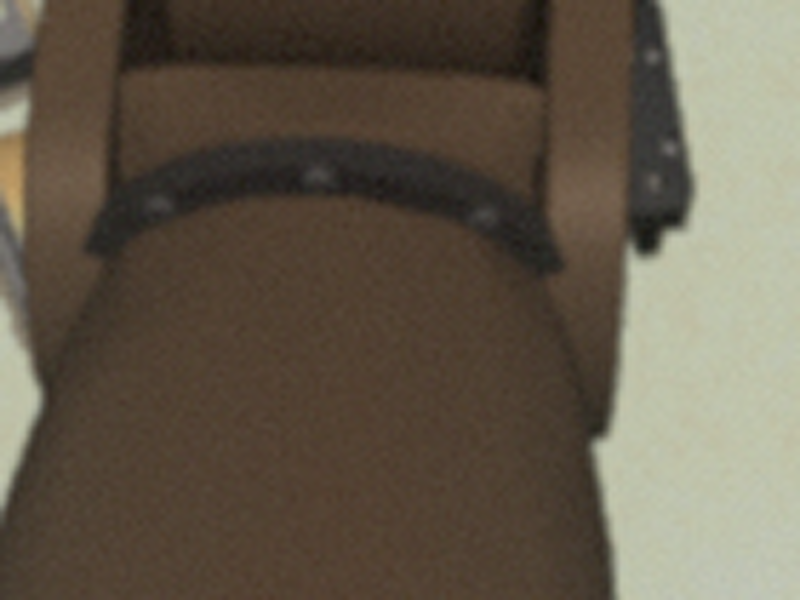

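Emit:
play_rows --targets '[{"linear": [4, -3, 0], "turn": 0}, {"linear": [12, -9, 0], "turn": 0}, {"linear": [24, -17, 0], "turn": 0}, {"linear": [40, -29, 0], "turn": 0}, {"linear": [60, -44, 0], "turn": 0}, {"linear": [84, -61, 0], "turn": 0}, {"linear": [112, -81, 0], "turn": -0.003}, {"linear": [142, -103, 0], "turn": -0.006}, {"linear": [172, -125, 0], "turn": -0.009}, {"linear": [202, -147, 0], "turn": -0.012}, {"linear": [232, -168, 0], "turn": -0.012}, {"linear": [262, -190, 0], "turn": -0.012}, {"linear": [292, -212, 0], "turn": -0.012}, {"linear": [320, -232, 0], "turn": -0.012}, {"linear": [344, -250, 0], "turn": -0.012}, {"linear": [362, -263, 0], "turn": -0.012}, {"linear": [376, -273, 0], "turn": -0.012}, {"linear": [384, -279, 0], "turn": -0.012}, {"linear": [388, -282, 0], "turn": -0.012}, {"linear": [388, -282, 0], "turn": -0.012}]' --hand 8

```text
t: 58.28
eef_pos: [403.8, -299.8, 279.6]
tcp_rot: [3.142, 0.0, -2.96]
ft_force: [0.1, -0.1, -2.5]
opening: 0.188
```

```bash
python3 hnd.py S; python3 prof.py S x; python3 go.py 403 -299.7 232 190.4; python3 -c "
from h import *
zoom('S','side',140,130,340,280);zoom('S','top',320,150,460,255);zoom('S','top',180,90,320,195)"
```

```text
n 397
[(np.float64(-44.5), 35, 4), (np.float64(-39.5), 34, 2), (np.float64(-34.5), 33, 1), (np.float64(-29.5), 32, 0), (np.float64(-24.5), 31, 0), (np.float64(-19.5), 30, -2), (np.float64(-14.5), 29, -2)]
top rise to tail deg 11.3 -> pitch 2.7
bottom rise to tail deg 10.9 -> pitch 3.1
top [(23, -157, 7, 18), (29, -128, 129, 5), (35, -21, 149, 105), (41, -41, 128, 84), (47, -40, 129, 104), (53, -53, 115, 120), (59, -54, 4, 101), (65, -54, 114, 106), (71, -53, 101, 100), (77, -53, 4, 92), (83, -53, 114, 97), (89, -53, 116, 102), (95, -53, 4, 90), (101, -53, 107, 104), (107, -153, 117, 114), (113, -170, 4, 69), (119, -169, 5, 72), (125, -169, 5, 69), (131, -169, 5, 70)]
side [(23, -156, 15, 86), (29, -144, 127, 195), (35, -43, 107, 97), (41, -149, 3, 8), (47, -151, 128, 69), (53, -155, 125, 82), (59, -150, 114, 112), (65, -149, 114, 101), (71, -151, 115, 119), (77, -150, 114, 118), (83, -53, 113, 89), (89, -52, 116, 86), (95, -138, 113, 252), (101, -52, 2, 64), (107, -52, 2, 46), (119, -169, 3, 42), (125, -168, 3, 55), (131, -168, 3, 57)]
bench h -221
t 58.38 pos [ 404.  -299.5  279.5] rot [ 179.99    0.   -169.59] F [-0.5 -0.6 -2.5] open 17.7
shift [ 1.   0.  47.5] turn 0.0 rows>= 0.8
```

View pics/S_side_z140_130.png

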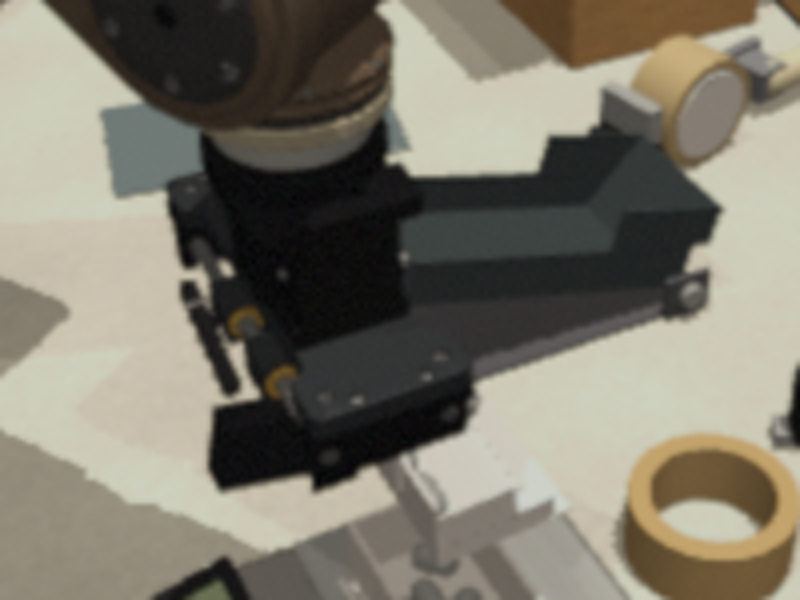

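View pics/S_top_z320_150.png

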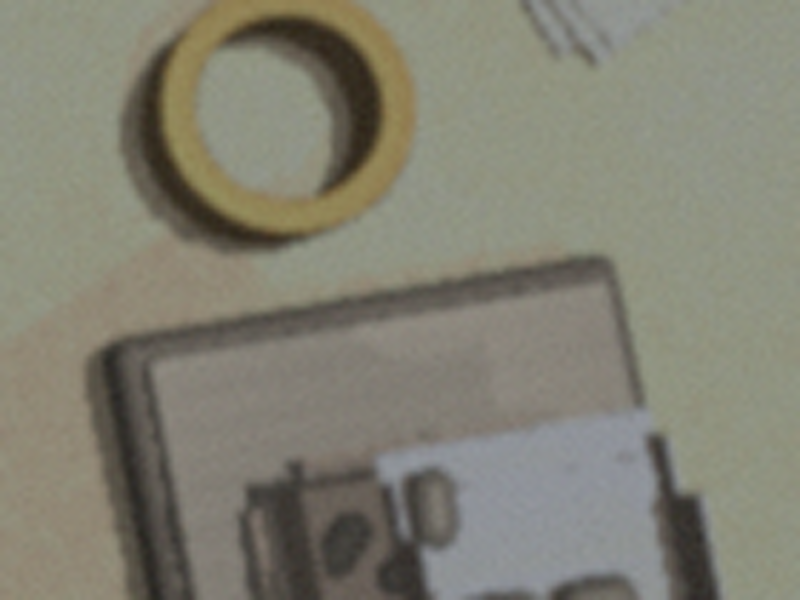

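View pics/S_top_z180_90.png

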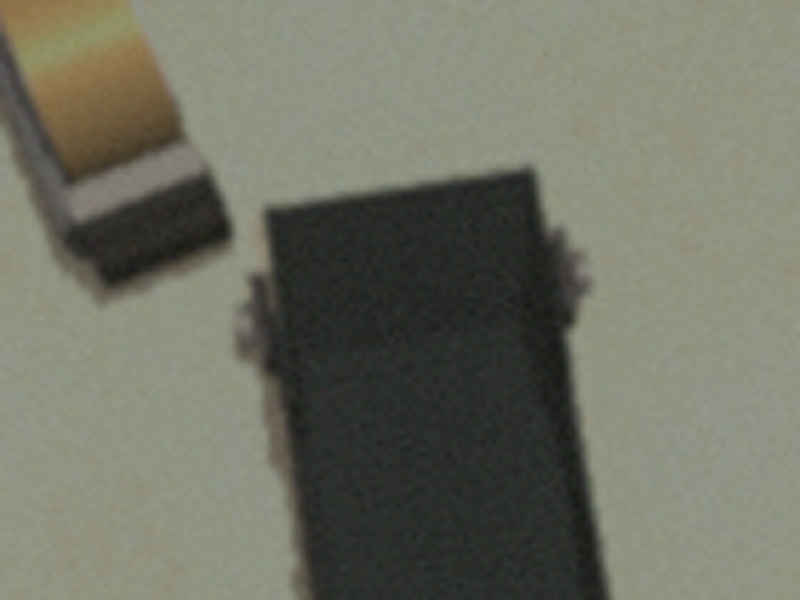

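Emit:
play_rows --targets '[{"linear": [0, 0, 4], "turn": 0}, {"linear": [0, 0, 12], "turn": 0}, {"linear": [0, 0, 22], "turn": 0}, {"linear": [0, 0, 33], "turn": 0}, {"linear": [0, 0, 42], "turn": 0}, {"linear": [0, 0, 46], "turn": 0}, {"linear": [0, 0, 47.5], "turn": 0}, {"linear": [0, 0, 47.5], "turn": 0}]' --hand 8

```text
t: 59.38
eef_pos: [403.8, -299.9, 232.2]
tcp_rot: [-3.142, 0.0, -2.96]
ft_force: [1.0, 0.4, -3.1]
opening: 0.189
```

Emit:
play_rows --targets '[{"linear": [0, 0, 0], "turn": 0}, {"linear": [0, 0, 0], "turn": 0}, {"linear": [0, 0, 0], "turn": 0}, {"linear": [0, 0, 0], "turn": 0}]' --hand 17.94

```text
t: 59.88
eef_pos: [403.9, -299.9, 232.3]
tcp_rot: [-3.141, 0.001, -2.96]
ft_force: [-0.3, 0.1, -0.1]
opening: 0.19
```

```bash
python3 hnd.py T; python3 prof.py T x; python3 go.py 403 -299.7 232 190.4; python3 -c "
from h import *
zoom('T','side',140,170,340,320)"
```

```text
n 303
[(np.float64(-44.5), 31, 20), (np.float64(-39.5), 38, 16), (np.float64(-34.5), 45, 14), (np.float64(-29.5), 48, 10), (np.float64(-24.5), 36, 4), (np.float64(-19.5), 36, 0), (np.float64(-14.5), 27, -3)]
top rise to tail deg 11.0 -> pitch 3.0
bottom rise to tail deg 38.4 -> pitch -24.4
top [(23, -72, 41, 65), (29, -75, 5, 74), (35, -77, 4, 81), (41, -79, 4, 83), (47, -81, 4, 77), (53, -84, 5, 81), (59, -87, 5, 78), (65, -89, 4, 77), (71, -92, 6, 82), (77, -106, 25, 75), (83, -95, 16, 71), (89, -96, 31, 78), (95, -82, 40, 79), (101, -113, 12, 68), (107, -109, 15, 71), (113, -122, 4, 70), (119, -122, 4, 66), (125, -122, 4, 68), (131, -122, 4, 68)]
side [(23, -109, 95, 65), (29, -113, 8, 9), (41, -78, 3, 33), (47, -80, 3, 49), (53, -83, 4, 46), (59, -85, 4, 48), (65, -88, 2, 46), (71, -91, 3, 47), (77, -83, 12, 78), (83, -81, 25, 90), (89, -85, 38, 42), (95, -88, 37, 138), (101, -78, 1, 7), (119, -121, 3, 39), (125, -121, 3, 57), (131, -122, 3, 58)]
bench h -173
t 59.98 pos [ 403.9 -299.9  232.3] rot [-1.7998e+02  3.0000e-02 -1.6962e+02] F [ 1.4 -0.2  0.2] open 18.2
shift [0.8 0.4 0.3] turn -0.0 rows>= 0.0
```

View pics/T_side_z140_170.png

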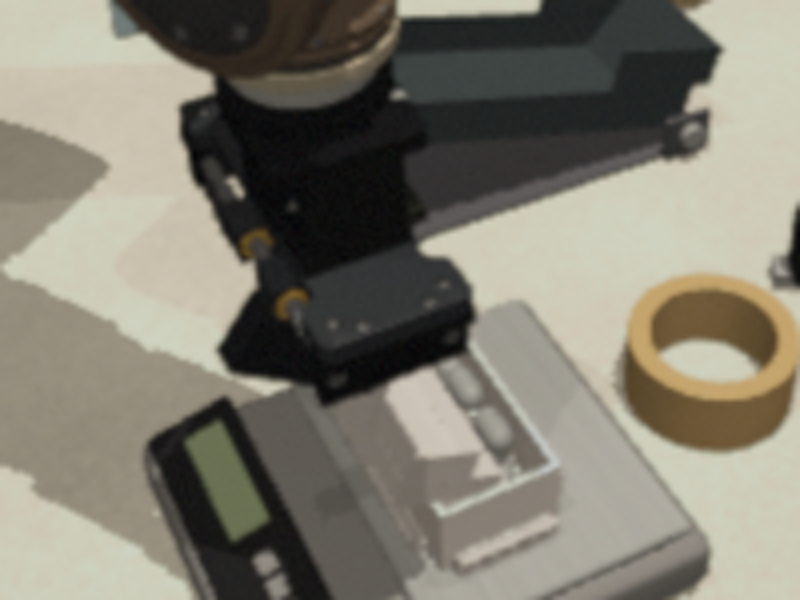

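Emit:
play_rows --targets '[{"linear": [0, 0, 0], "turn": 0}, {"linear": [0, 0, 0], "turn": 0}, {"linear": [3, 0, -2], "turn": 0}, {"linear": [7, 0, -5], "turn": 0}, {"linear": [10, 0, -9], "turn": 0}, {"linear": [10, 0, -14], "turn": 0}, {"linear": [10, 0, -30], "turn": 0}, {"linear": [10, 0, -60], "turn": 0}, {"linear": [10, 0, -85], "turn": 0}, {"linear": [10, 0, -85], "turn": 0}]' --hand 8

```text
t: 61.22
eef_pos: [394.1, -301.9, 318.5]
tcp_rot: [-3.139, 0.002, -2.96]
ft_force: [0.1, -0.7, -2.6]
opening: 0.191
```

```bash
python3 go.py 403 -299.7 232 190.4|head -1; python3 -c "
from h import *
snap('U');zoom('U','side',200,200,340,305);zoom('U','top',320,180,460,330)"; python3 prof.py U x
```

```text
t 61.23 pos [ 394.1 -301.9  318.5] rot [-1.7984e+02  1.1000e-01 -1.6961e+02] F [ 0.1 -0.7 -2.6] open 18.2
top [(23, -71, 41, 88), (29, -74, 5, 106), (35, -76, 118, 116), (41, -79, 6, 114), (47, -81, 5, 98), (53, -83, 5, 96), (59, -85, 5, 103), (65, -89, 5, 99), (71, -92, 101, 146), (77, -189, 101, 50), (83, -190, 7, 44), (89, -189, 18, 56), (95, -185, 19, 69), (101, -177, 20, 55), (107, -163, 20, 55), (113, -195, 6, 67), (119, -192, 4, 41)]
side [(23, -24, 19, 50), (29, -191, 10, 42), (35, -193, 6, 46), (41, -174, 37, 184), (47, -78, 3, 40), (53, -80, 108, 58), (59, -84, 112, 66), (65, -87, 106, 81), (71, -187, 105, 103), (77, -188, 103, 72), (83, -189, 6, 42), (89, -188, 17, 74), (95, -186, 18, 72), (101, -175, 19, 36), (107, -174, 33, 123)]
bench h -258
```

View pics/U_side_z200_200.png

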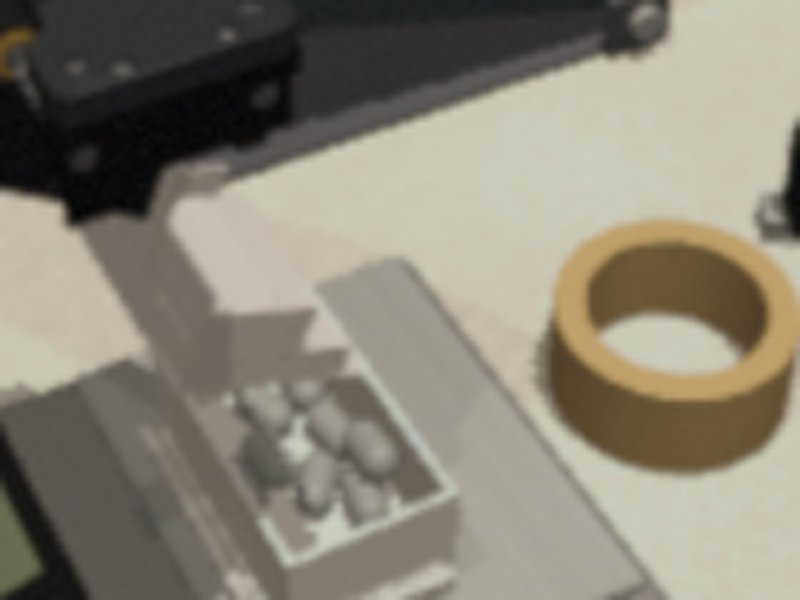

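```bash
python3 go.py 460 0 318 180; python3 go.py 420.2 330.1 318 169.35|tail -1
```

```text
t 61.33 pos [ 393.7 -301.4  316.5] rot [ 1.7997e+02 -1.0000e-02 -1.6962e+02] F [-0.2  1.  -1.6] open 18.0
shift [-119.5  284.5   -1.5] turn 0.181 rows>= 4.9
shift [-139.9  616.4   -1.5] turn 0.367 rows>= 10.1
```

Emit:
play_rows --targets '[{"linear": [-15, 20, -2], "turn": 0.01}, {"linear": [-40, 60, -3], "turn": 0.03}, {"linear": [-65, 110, -3], "turn": 0.06}, {"linear": [-85, 160, -3], "turn": 0.09}, {"linear": [-100, 210, -3], "turn": 0.12}, {"linear": [-115, 260, -3], "turn": 0.15}, {"linear": [-122, 310, -3], "turn": 0.19}, {"linear": [-127, 360, -3], "turn": 0.23}, {"linear": [-131, 410, -3], "turn": 0.27}, {"linear": [-134, 460, -3], "turn": 0.3}, {"linear": [-136, 510, -2], "turn": 0.33}, {"linear": [-138, 555, -1], "turn": 0.35}, {"linear": [-139, 590, 0], "turn": 0.36}, {"linear": [-140, 610, 0], "turn": 0.367}, {"linear": [-140, 616, 0], "turn": 0.367}, {"linear": [-140, 616, 0], "turn": 0.367}, {"linear": [-140, 616, 0], "turn": 0.367}]' --hand 8

```text
t: 63.45
eef_pos: [420.7, 328.8, 316.9]
tcp_rot: [-3.141, -0.0, 2.955]
ft_force: [0.2, 0.2, -1.1]
opening: 0.186
```

```bash
python3 prof.py V; python3 go.py 420.2 330.1 165 169.35; python3 -c "
from h import *
zoom('V','top',320,180,460,330);zoom('V','side',200,200,340,305);zoom('V','side',150,120,350,260)"
```

```text
top [(23, -72, 41, 73), (29, -74, 4, 81), (35, -77, 4, 97), (41, -79, 4, 98), (47, -81, 4, 98), (53, -84, 4, 93), (59, -86, 4, 95), (65, -89, 4, 92), (71, -91, 4, 87), (77, -93, 3, 6)]
side [(23, -30, 51, 14), (29, -73, 59, 7), (53, -85, 3, 6), (59, -85, 3, 15), (65, -89, 2, 14), (71, -92, 3, 16), (77, -93, 2, 8)]
bench h -258
t 63.55 pos [420.8 328.8 317.1] rot [180.     0.   169.31] F [ 0.8 -0.6 -1.3] open 18.3
shift [  0.8   1.1 152.1] turn -0.001 rows>= 2.4
```

View pics/V_top_z320_180.png

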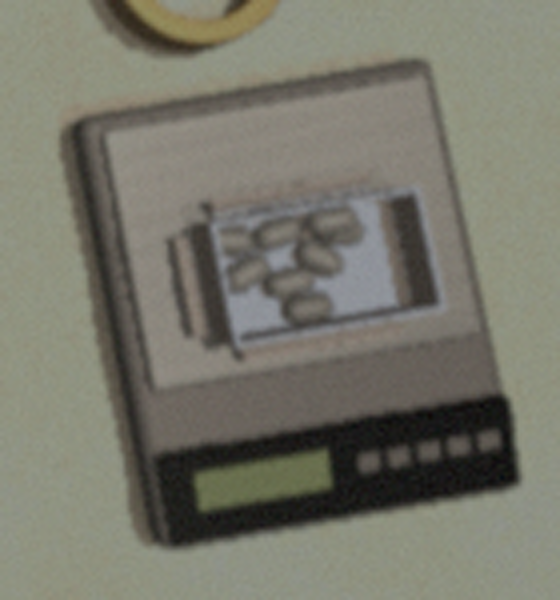

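View pics/V_side_z150_120.png

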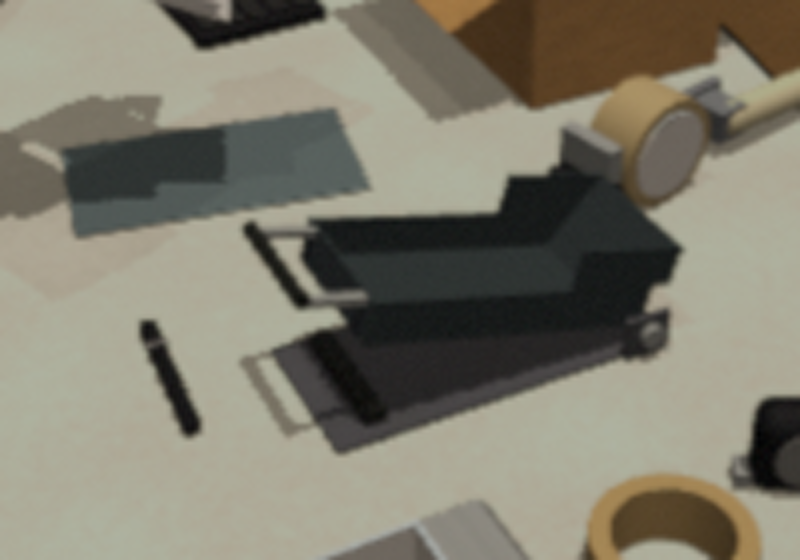

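Emit:
play_rows --targets '[{"linear": [-8, 1, 20], "turn": 0}, {"linear": [-20, 1, 60], "turn": 0}, {"linear": [-25, 1, 105], "turn": 0}, {"linear": [-25, 1, 135], "turn": 0}, {"linear": [-25, 1, 152], "turn": 0}, {"linear": [-25, 1, 156], "turn": 0}, {"linear": [-25, 1, 156], "turn": 0}]' --hand 8

```text
t: 64.42
eef_pos: [445.6, 325.8, 161.6]
tcp_rot: [3.141, 0.0, 2.955]
ft_force: [-0.1, 0.1, -2.7]
opening: 0.189
```

Emit:
play_rows --targets '[{"linear": [1, 0, 4], "turn": 0}, {"linear": [4, 0, 8], "turn": 0}, {"linear": [8, 0, 12], "turn": 0}, {"linear": [12, 0, 16], "turn": 0}, {"linear": [16, 0, 20], "turn": 0}, {"linear": [20, 0, 24], "turn": 0}, {"linear": [24, 0, 28], "turn": 0}, {"linear": [27, 0, 32], "turn": 0}, {"linear": [27, 0, 32], "turn": 0}]' --hand 17.92

```text
t: 65.55
eef_pos: [418.5, 330.8, 128.7]
tcp_rot: [-3.141, -0.001, 2.956]
ft_force: [0.5, -1.0, -2.0]
opening: 0.187
```

```bash
python3 prof.py W; python3 hnd.py W x; python3 go.py 420.2 330.1 124 169.35; python3 -c "
from h import *
zoom('W','side',120,80,280,200)"
```

```text
top [(23, -67, 5, 16), (29, -60, 44, 28), (35, -61, 39, 77), (41, -61, 5, 64), (47, -61, 5, 66), (53, -61, 5, 64), (59, -62, 5, 64), (65, -62, 4, 65), (71, -62, 5, 64), (77, -63, 5, 64), (83, -63, 4, 64), (89, -64, 5, 63), (95, -65, 4, 63), (101, -66, 5, 63), (107, -66, 4, 63), (113, -67, 5, 63), (119, -67, 5, 61), (125, -66, 4, 60), (131, -66, 5, 63)]
side [(23, -67, 3, 5), (29, -35, 49, 18), (35, -38, 39, 22), (41, -61, 2, 7), (47, -62, 3, 7), (53, -63, 2, 8), (59, -62, 3, 10), (65, -62, 3, 6), (71, -64, 5, 9), (77, -64, 3, 16), (83, -64, 4, 17), (89, -64, 3, 13), (95, -65, 3, 13), (101, -65, 3, 16), (107, -66, 5, 18), (113, -67, 3, 15), (119, -67, 3, 16), (125, -67, 3, 18), (131, -67, 2, 15)]
bench h -70
n 62
[(np.float64(-44.5), 25, 2), (np.float64(-39.5), 17, 2), (np.float64(-34.5), 14, -1), (np.float64(-29.5), 15, -2), (np.float64(-24.5), 13, -3), (np.float64(-19.5), 13, -5), (np.float64(-14.5), 15, -8)]
top rise to tail deg 15.3 -> pitch -1.3
bottom rise to tail deg 18.6 -> pitch -4.6
t 65.65 pos [418.7 330.8 129. ] rot [-1.7999e+02 -2.0000e-02  1.6935e+02] F [ 0.2  0.3 -1.6] open 17.9
shift [-1.6 -0.4  5. ] turn 0.0 rows>= 0.1
```

View pics/W_side_z120_80.png

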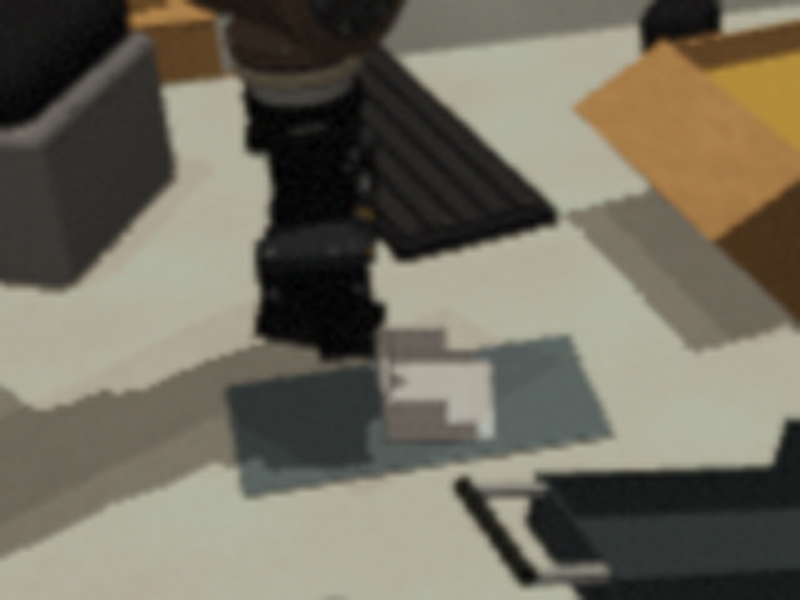

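Emit:
play_rows --targets '[{"linear": [1, 0, 2], "turn": 0}, {"linear": [2, 0, 4], "turn": 0}, {"linear": [2, 0, 4.5], "turn": 0}]' --hand 17.92

```text
t: 66.03
eef_pos: [416.8, 331.2, 124.6]
tcp_rot: [3.142, -0.0, 2.956]
ft_force: [-0.7, 0.7, 0.1]
opening: 0.188
```

Emit:
play_rows --targets '[{"linear": [0, 0, 0], "turn": 0}, {"linear": [0, 0, 0], "turn": 0}, {"linear": [0, 0, 0], "turn": 0}, {"linear": [0, 0, -15], "turn": 0}, {"linear": [0, 0, -50], "turn": 0}, {"linear": [0, 0, -100], "turn": 0}, {"linear": [0, 0, -140], "turn": 0}, {"linear": [0, 0, -140], "turn": 0}]' --hand 45

```text
t: 67.03
eef_pos: [417.3, 331.6, 268.4]
tcp_rot: [3.137, 0.005, 2.956]
ft_force: [-0.4, -0.0, -0.7]
opening: 0.473
```

```bash
python3 prof.py X; python3 go.py 459 -5 290 99.7; python3 -c "
from h import *
zoom('X','side',120,80,280,200)"
```

```text
top [(23, -199, 1, 5), (29, -149, 29, 18), (35, -179, 35, 62), (41, -199, 2, 15), (47, -199, 2, 26), (53, -199, 2, 29), (59, -199, 2, 23), (65, -199, 2, 19), (71, -199, 2, 24), (77, -199, 2, 26), (83, -199, 3, 26), (89, -199, 2, 16), (95, -199, 3, 23), (101, -199, 2, 18), (107, -200, 1, 5), (113, -199, 2, 5)]
side [(29, -151, 46, 13), (35, -163, 55, 34), (83, -199, 2, 5)]
bench h -206
t 67.12 pos [416.6 331.1 265.1] rot [1.7996e+02 4.0000e-02 1.6935e+02] F [0.7 0.7 0.2] open 45.1
shift [-103.8 -322.5  -24.9] turn 1.216 rows>= 6.5
```

View pics/X_side_z120_80.png

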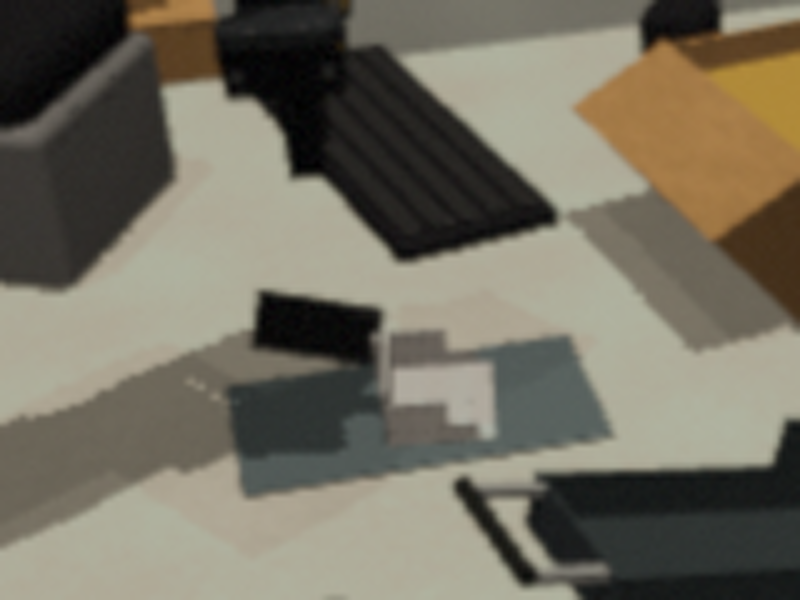

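```bash
python3 - <<'E'
from h import *
for n in('top','side'):
    z=np.load(f'/tmp/X_{n}.npz'); P=cloud(n,z['d']); I=z['im'].astype(int)
    m=(P[...,0]>435)&(P[...,0]<480)&(P[...,1]>-60)&(P[...,1]<55)&(P[...,2]>118)&(P[...,2]<142)&(I.max(2)<60)
    q=P[m]; print(n,m.sum(),rect(q),q.mean(0).round(1))
E
python3 pan.py X|head -2; python3 go.py 459 -5 250 99.7
```

```text
top 188 (array([459.1,  -3.8]), 9.8, 89.6, 10.23) [458.8  -2.7 130.6]
side 67 (array([459.1,  -9.3]), 8.3, 93.0, 8.5) [459.1 -11.5 130.1]
top [(-195, 63.7), (-185, 61.1), (-175, 57.6), (-165, 55.2), (-155, 52.4), (-145, 49.3), (-135, 46.4), (-125, 43.7), (-115, 40.7), (-105, 38.1), (-95, 35.0), (-85, 32.3), (-75, 29.8), (-65, 27.0), (-55, 23.8), (-45, 20.8), (-35, 17.9), (-25, 15.2), (-15, 12.5), (-5, 9.3), (5, 8.3), (15, 17.8), (25, 28.2), (35, 38.3), (45, 48.4), (55, 55.4)]
slope deg -15.86 h at foot-x0 8.2
t 67.12 pos [416.6 331.1 265.1] rot [1.7996e+02 4.0000e-02 1.6935e+02] F [0.7 0.7 0.2] open 45.1
shift [-103.8 -322.5   15.1] turn 1.216 rows>= 6.5
```

Emit:
play_rows --targets '[{"linear": [-8, -20, -10], "turn": 0.06}, {"linear": [-20, -55, -20], "turn": 0.16}, {"linear": [-32, -95, -20], "turn": 0.28}, {"linear": [-45, -135, -20], "turn": 0.4}, {"linear": [-57, -175, -20], "turn": 0.52}, {"linear": [-70, -215, -20], "turn": 0.64}, {"linear": [-82, -255, -20], "turn": 0.76}, {"linear": [-94, -290, -15], "turn": 0.88}, {"linear": [-101, -312, -5], "turn": 1.0}, {"linear": [-104, -322, 5], "turn": 1.1}, {"linear": [-104, -322.5, 15], "turn": 1.19}, {"linear": [-104, -322.5, 15], "turn": 1.216}, {"linear": [-104, -322.5, 15], "turn": 1.216}]' --hand 40

```text
t: 68.75
eef_pos: [459.4, -4.8, 249.5]
tcp_rot: [-3.141, -0.0, 1.741]
ft_force: [-0.2, -0.6, -0.1]
opening: 0.42
```

```bash
python3 go.py 459 -6 185 99.7
```

```text
t 68.75 pos [459.4  -4.8 249.5] rot [-1.7996e+02 -2.0000e-02  9.9770e+01] F [-0.2 -0.6 -0.1] open 39.9
shift [-1.1 -0.6 64.5] turn 0.001 rows>= 1.0
```

Emit:
play_rows --targets '[{"linear": [-1, -0.5, 20], "turn": 0}, {"linear": [-1, -0.5, 42], "turn": 0}, {"linear": [-1, -0.5, 58], "turn": 0}, {"linear": [-1, -0.5, 64], "turn": 0}, {"linear": [-1, -0.5, 64], "turn": 0}]' --hand 40

```text
t: 69.38
eef_pos: [459.2, -5.9, 185.7]
tcp_rot: [-3.141, -0.0, 1.741]
ft_force: [0.2, 0.3, 0.2]
opening: 0.418
```

Emit:
play_rows --targets '[{"linear": [0, 0, 0], "turn": 0}, {"linear": [0, 0, 0], "turn": 0}, {"linear": [0, 0, 0], "turn": 0}, {"linear": [0, 0, 0], "turn": 0}]' --hand 2

```text
t: 69.88
eef_pos: [458.5, -6.1, 185.8]
tcp_rot: [-3.14, -0.0, 1.74]
ft_force: [-4.3, -1.9, 4.4]
opening: 0.12
```

Emit:
play_rows --targets '[{"linear": [0, -1.5, 4], "turn": 0}, {"linear": [0, -3.1, 7.6], "turn": 0}, {"linear": [0, -5.5, 14], "turn": 0}, {"linear": [0, -7.8, 20.4], "turn": 0}, {"linear": [0, -10, 27], "turn": 0}, {"linear": [0, -11.9, 33.5], "turn": 0}, {"linear": [0, -13.7, 40], "turn": 0}, {"linear": [0, -15.3, 46.8], "turn": 0}, {"linear": [0, -16.7, 53.5], "turn": 0}, {"linear": [0, -18, 60.3], "turn": 0}, {"linear": [0, -19.1, 67], "turn": 0}, {"linear": [0, -20, 72], "turn": 0}, {"linear": [0, -20, 74], "turn": 0}, {"linear": [0, -20, 75], "turn": 0}, {"linear": [0, -20, 75], "turn": 0}]' --hand 2

```text
t: 71.75
eef_pos: [439.5, -9.3, 110.8]
tcp_rot: [3.141, 0.0, 1.74]
ft_force: [-1.1, 1.2, 4.3]
opening: 0.113
```

Emit:
play_rows --targets '[{"linear": [0, 0, 1], "turn": 0}, {"linear": [0, 0, 1.5], "turn": 0}, {"linear": [0, 0, 1.5], "turn": 0}]' --hand 2

```text
t: 72.12
eef_pos: [439.5, -9.3, 110.2]
tcp_rot: [3.141, 0.0, 1.74]
ft_force: [-3.7, 0.3, 24.7]
opening: 0.12
```

Firm stop reached (25 N up). Release and withdraw.

Emit:
play_rows --targets '[{"linear": [0, 0, 0], "turn": 0}, {"linear": [0, 0, 0], "turn": 0}, {"linear": [0, 0, 0], "turn": 0}, {"linear": [0, 0, -20], "turn": 0}, {"linear": [0, 0, -70], "turn": 0}, {"linear": [0, 0, -130], "turn": 0}, {"linear": [0, 0, -190], "turn": 0}, {"linear": [40, 0, -230], "turn": 0}, {"linear": [90, 0, -230], "turn": 0}, {"linear": [140, 0, -230], "turn": 0}, {"linear": [140, 0, -230], "turn": 0}]' --hand 40

```text
t: 73.5
eef_pos: [415.1, 130.9, 339.1]
tcp_rot: [-3.142, -0.0, 1.744]
ft_force: [-0.1, -0.0, 0.5]
opening: 0.42
```

```bash
python3 go.py 0 0 0 0|head -1; python3 -c "
from h import *
snap('Y');zoom('Y','top',320,180,460,330);zoom('Y','side',200,200,340,305)
for n in('top','side'):
    P=cloud(n,np.load(f'/tmp/Y_{n}.npz')['d']); q=sel(P,400,540,-370,-200,90,105); print(n,rect(q),np.percentile(q[:,2],[5,50,95]).round(1))
"; python3 pan.py Y; python3 scoop.py Y 380 580 250 390; python3 m1.py a|grep -E 'mat'
```

```text
t 73.5 pos [415.1 130.9 339.1] rot [-1.800e+02 -2.000e-02  9.992e+01] F [-0.1 -0.   0.5] open 39.9
top (array([ 466.5, -288.6]), 68.2, 117.4, 10.51) [91.3 94.8 97.5]
side (array([ 467.7, -290.5]), 69.0, 119.3, 10.46) [90.7 95.  97.3]
top [(-195, 1.9), (-185, 1.2), (-175, 1.5), (-165, 1.6), (-155, 1.3), (-145, 1.4), (-135, 1.2), (-125, 1.3), (-115, 1.5), (-105, 1.4), (-95, 1.4), (-85, 1.5), (-75, 1.3), (-65, 1.4), (-55, 1.4), (-45, 1.2), (-35, 1.3), (-25, 1.6), (-15, 1.7), (-5, 1.3), (5, 6.0), (15, 24.2), (25, 42.9), (35, 59.2)]
slope deg -0.02 h at foot-x0 1.4
 lateral extent [-309.9   55. ]
side [(-195, -16.4), (-185, 1.6), (-175, 1.4), (-165, 1.7), (-155, 1.7), (-145, 1.8), (-135, 2.0), (-125, 1.7), (-115, 1.3), (-105, 1.5), (-95, 1.5), (-85, 1.8), (-75, 1.5), (-65, 1.4), (-55, 1.7), (-45, 1.9), (-35, 1.6), (-25, 1.6), (-15, 1.2), (-5, 2.7), (5, 5.0), (15, 22.7), (25, 40.0), (35, 56.9), (55, -21.6)]
slope deg -0.16 h at foot-x0 1.3
 lateral extent [-313.7 1402.9]
top handle 63 (array([439.9, 306.8]), 54.5, 14.7, 77.68) [443.  321.7  74.2] [50.9 77.7 82.1]
top walls 173 (array([467.7, 320.3]), 100.3, 52.1, 85.13) [461.8 324.8  33.6] [20.7 33.9 44.4]
top top back 123 (array([466.1, 321.2]), 99.0, 46.1, 79.38) [459.5 324.3  38.2] [30.6 37.4 48.1]
side handle 216 (array([414.4, 326.2]), 21.0, 68.3, 81.58) [412.1 322.9  73.5] [50.2 74.6 92.4]
side walls 135 (array([456.8, 322.5]), 107.0, 69.3, 78.62) [464.9 317.5  31. ] [21.3 29.7 45.5]
side top back 86 (array([437.6, 325.3]), 104.0, 108.1, 78.62) [450.9 317.9  41. ] [30.4 39.6 57.8]
mat top 3279 (array([466.3, 318. ]), 143.4, 255.8, 88.94) z [2.6 4.1 5.9]
mat side 931 (array([466.5, 315. ]), 145.5, 248.5, 88.92) z [2.6 3.8 5.8]
```

View pics/Y_side.png

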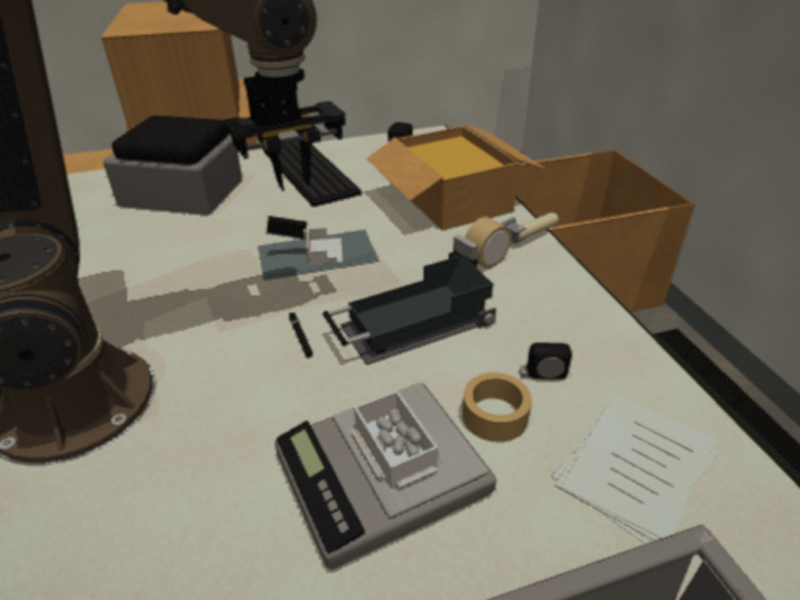

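View pics/Y_side_z200_200.png

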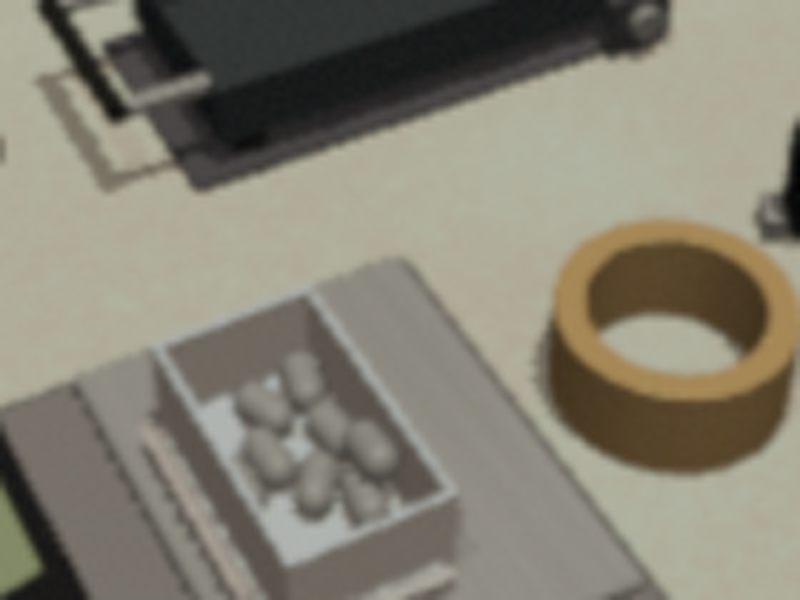

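View pics/Y_top.png

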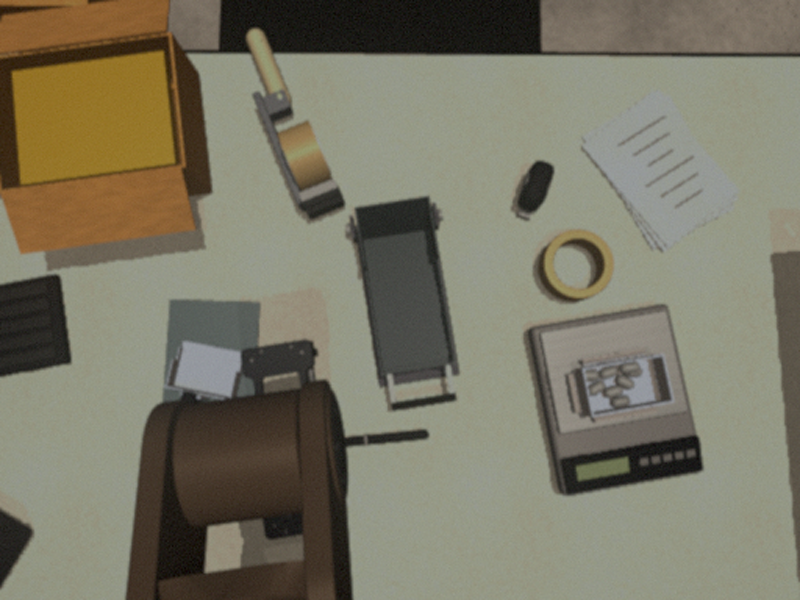

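```bash
python3 - <<'E'
from h import *
z=np.load('/tmp/Y_top.npz'); im=z['im']; P=cloud('top',z['d'])
# crop tray
c=im[215:275,355:435,::-1]; cv2.imwrite('pics/Yt.png',cv2.resize(c,(800,600),interpolation=cv2.INTER_LANCZOS4))
zs=np.load('/tmp/Y_side.npz')['im'][245:315,220:290,::-1]; cv2.imwrite('pics/Ys.png',cv2.resize(zs,(600,600),interpolation=cv2.INTER_LANCZOS4))
zs=np.load('/tmp/I_side.npz')['im'][245:315,220:290,::-1]; cv2.imwrite('pics/Is.png',cv2.resize(zs,(600,600),interpolation=cv2.INTER_LANCZOS4))
h=P[215:275,355:435,2]; print(np.round(h[10:50:2,14:66:2]).astype(int))
E
```

```text
[[  48   51   52   54   50   52   54   52   53   54   48   51   51   49
    51   50   67   64   66   67   68   65   51   48   52   49]
 [  50   53   52   52   51   53   49   49   51   52   63   65   66   67
    65   67   64   61   61   63   61   63   50   52   51   74]
 [  51   50   52   53   54   67   62   66   68   66   63   58   62   61
    61   61   59   52   49   63   91   94   94   96   96   67]
 [  50   54   67   63   63   66   62   60   61   61   62   50   51   52
    78   95   98   97   95   54   56   54   55   56   53   65]
 [  48   51   64   61   61   61   52   49   65   93   95   92   96   94
    74   81   82   84   88   87   54   55   52   50   55   61]
 [  53   53   60   79   93   93   96   95   52   56   65   72   70 1020
    79   82   86   84   84   85   80   54   56   53   55   60]
 [  67   83   95   68   65   68   64   53   68   69   66   74   70   66
    77   82   85   86   83   83   69   57   54   53   57   58]
 [  61   81   95   69   68   71   66   65   67   71   71   70   68   53
    52   79   78   66   71   69   67   52   53   53   53   57]
 [  59   77   95   7
[... 900 characters left out ...]
 54   59   56   57   56]
 [  62   51   68   86   96   56   54   55   54   55   55   53   68   72
    70   68   70   54   51   58   52   52   55   54   51   54]
 [  66   51   66   79   96   53   56   53   54   56   53   64   70   70
    69   71   70   65   53   53   54   52   54   55   59   68]
 [  66   52   61   78   96   54   53   53   53   54   55   61   68   66
    71   68   67   54   56   64   71   79   83   96   96   95]
 [  66   59   59   75   91   55   57   54   53   56   54   56   62   66
    68   77   84   91   99   92 1020   93   62   62   61   65]
 [  66   59   57   75   86   97   55   56   65   73   80   88   96   95
    94   92   97   63   59   62   67   65   64   64   64   67]]
```

View pics/Yt.png

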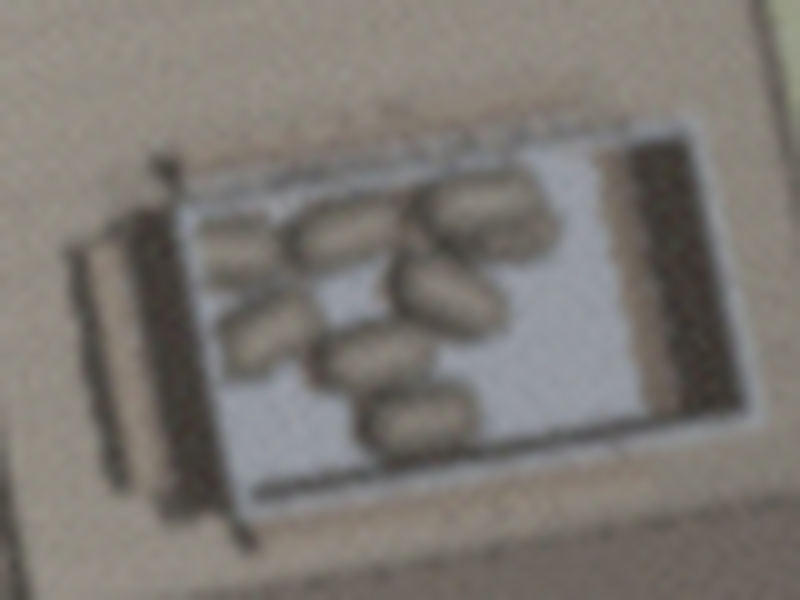

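View pics/Ys.png

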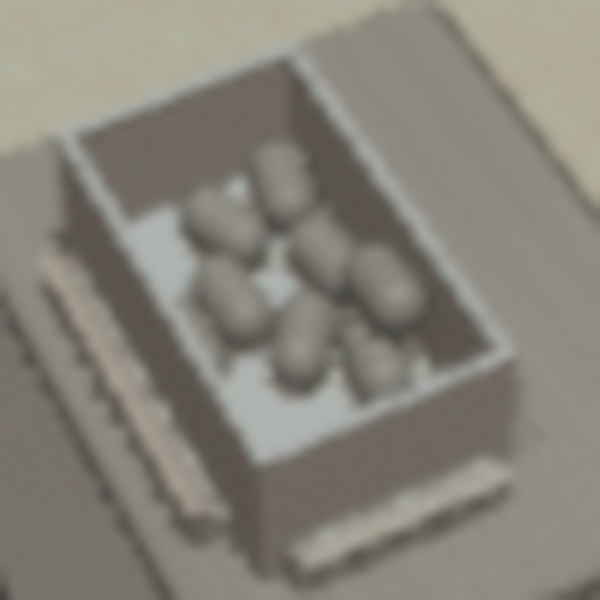

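View pics/Is.png

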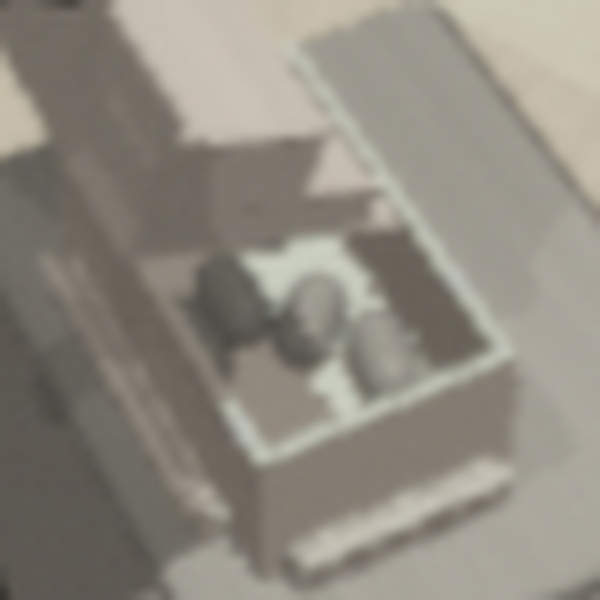

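```bash
python3 -c "
from h import *
print(env.job_done()); print(env.state()['t'])"
```

```text
the job is handed in; nothing more can be done
None
the job is handed in; nothing more can be done
```

I made up the pin kit and handed it in at about 74 s. All 8 pins are in the tray, which is seated in its frame. No verdict came back after the hand-in.

**What I did**
- **Tray:** I seated it in the frame before the first scoop. It caught on a lead-in once at 45 N wrist force, so I shifted it and it went down flat.
- **Pan:** I raised it by its bar to about 0.28 rad, and it stayed there for both scoops.
- **Pins:** I moved them in two scoopfuls, 5 then 3. The tool could not tilt, so I changed the scoop's angle in two ways: easing the grip, or pressing its heel on the pan floor.
- **Scoop:** It was knocked a few centimetres aside, off its mat, before I picked it up. I took it from there and stood it level on the mat at the end.
- **Finish:** I pressed the pan flat against its stop (25 N), let go, and moved the arm clear.

**Last checks**
- **Tray:** The rim is level at about 95–97 mm and turned 10.5°, against 10.4° for the frame.
- **Pin count:** The side view shows only 7 pins. The top view shows the eighth partly under another one, and that upper pin is below the rim. The pan is empty.
- **Pan and scoop:** The pan slope is 0.0° in the top view and −0.2° in the side view. The scoop is flat and inside the mat's edges.
- **Other objects:** The marker, tape roll and tape measure look unmoved in the pictures; I did not measure them.
- **Scoop drop:** While testing the grip, I let the empty scoop slip about 40 mm onto its mat.

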